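Charge the ball mill: scoop the grinding balls into the jar and send it to the mill

ROBOT

A 6-joint arm with a two-finger parallel gripper is mounted at the origin on the work surface. World frame = base frame: x ahead of the robot, y to its left, z up, the work surface at z = 0. Lengths are in mm, angles in rad, forces in N, time in s.
With the tool pointing down it reaches from about 325 to 750 mm from the base axis. Payload 7.6 kg.
Tool frame: the origin (TCP) lies on the centre line of the jaws, within the pads' length; the fingertips stand 17 mm ahead of it and the grasp point (between the pads) lies 2 mm behind it; z points along the fingers, y is the direction in which the jaws open and shut (so a half turn about z gives the same grasp; the last joint's range is limited). The gripper opens to 85 mm and grips with 20 to 120 N. Pads are 22 mm wide; open, the fingers measure 114 mm over their backs; the gripper's body (76 mm by 85 mm) begins 54 mm behind the grasp point. The pads swing forward as they close: fully open they stand 13 mm farther back than shut.
Start: joints at [-1.212, 0.052, 1.401, -0, 1.689, -0.07], TCP at [218.31, -477.478, 248.323] pointing down, gripper open.
Joint ranges: [-2.9, 2.9], [-0.91, 2.17], [0.12, 2.37], [-1.06, 4.2], [0.26, 2.73], [-2.93, 2.93]. Speed limits (rad/s): [2.57, 2.57, 3.01, 3.14, 3.14, 3.14].

INTERFACE

Orientations are given as a unit quaternion [w, x, y, z].
In Python, from station import bot, grab_frame gives the robot as it stands. The module is installed in compiled form; this text tells all that it offers.
- The arm moves only by the shell command python3 -m crank 'ROWS'. ROWS is JSON, a list that holds one entry, the list of rows, each a list of 7 numbers: the turn, a rotation vector about the tool's x, y, z in rad, then the shift along the tool's x, y, z in mm, then the gripper command: -1 is shut, 1 is fully open, values between are in proportion. A call has 1 to 12 rows; each row shifts and turns the commanded pose from where the row before left it, along the tool's axes as they then stand; what a row does not reach is not made up. A row lasts 1/10 s, in which the tool goes at most 50 mm and 8.59 degrees, less where a joint would pass 70% of its speed; a pose out of reach is approached as far as the arm can. A call with a gripper value outside its range is refused whole. The fingers move at their own pace and stop on an object; the grip force is fixed at half the most. Time passes only in rows, so rows that do not move let the fingers close. It gives the time, the measured TCP pose, the force and the opening at its end, in the units of the state.
- bot.read_state(): the state, without advancing time (a new reading comes with each control period).
- grab_frame(name): name is "scene" or "top"; returns a dict with "pixels" (420x560x3 uint8, red, green, blue), "z_map" (420x560 float32, mm along the optical axis (not along the pixel's ray), 0 where there is no reading), "mtx" (3x3 intrinsics, pixels), "R" (3x3) and "t" (3): a world point X has camera coordinates R X + t. Camera axes: x right, y down, z forward; pixel columns grow to the right and rows downward; lengths in mm; the calibration is good to about 2 mm. A picture is of the moment at which its call begins.
- bot.close_job(): hands the job in, once; it reports no verdict.
The state is a dict: "time_s": time; "joint_pos": joint angles; "joint_vel": joint speeds; "tau": joint torques, N m; "eef_pos": TCP position; "tool_rot": TCP orientation; "contact_force": force on the tool from outside, world axes, zero at the start; "moment": the same for the moment, N m; "grip_width": opening from 0.0 (shut) to 1.0 (fully open).
Only numpy, scipy, OpenCV 4.12 (cv2) and the standard library are available. Lean on these libraries where they do the work, as an engineer would, in place of code of your own. Each camera call takes 0.05 s, during which the arm holds its last target.

TASK

Slide the jar carriage towards the mill until it clicks in at the filling stop (yellow tab) and there, using the scoop, transfer every white grinding ball from the blue tray into the jar; do not touch the balls with the fingers. Stand the scoop upright back on its black mat, slide the carriage fully home to the mill stop (green tab), and only then press the green start button right down. Leave the other things on the bench where they are.

Things in the scene. Friction and masses are not known exactly. Their poses are not given: they have to be found in the camera images.
- scoop: Steel scoop, orange handle, 160 g; stands on its pan. Origin: centre of the pan's underside; x forward to the open lip, z up. Pan floor 76 x 76, 2 thick; walls 28 high: behind at x -38, sides x -38 to +22, 71 apart inside; the front 16 is bare lip, 60 wide. Handle: flat bar 20 wide (y), 16 thick, rises backwards at 50 degrees from (x -36, z 24) to (x -103, z 104).
- scoop_grip (a point): Point on the scoop's handle axis, slightly above its middle, to be pinched across its 20 mm width (along the scoop's y); about 82 behind and 79 above the scoop's origin.
- tray: Blue sloping tray, fixed, 210 long (x), 126 wide (y); origin at the centre of its underside. Inside y -59..+59. Near wall at x -112, 44 high. Floor: slopes down at 8 degrees from 16 high at x -110 to 6 high at x -35, flat (6 high) to x +50, where the balls lie, then a 50 degree ramp up to 56 high at x +92. Side and far walls 62 high, 4 thick.
- mat: Black rubber mat for the scoop, 150 (x) by 110 (y), 4 thick, fixed; origin at the centre of its underside.
- rail: Rail fixed to the bench, white ball mill at its end; origin on the bench under the jar's centre at joint 0; its y axis is the way to the mill, its -x side faces the robot. Tabs on the bench below the knob's path mark the stops: yellow at y +110 (filling), green at y +220 (mill). Mill housing y +315 to +455, 190 high; grey side block x +90 to +160, y +135 to +315, 120 high.
- carriage (a joint): Position of the jar carriage along the rail, m: 0 at the end away from the mill, 0.11 filling stop, 0.22 mill stop (end of travel, fully home); it starts between 0.01 and 0.08. A sprung detent clicks in at each of the two stops (about 4 N to get in or out); elsewhere it stays where it is left.
- jar_in (a point): Centre of the inner floor of the steel grinding jar, which is bolted on the carriage. Inside diameter 102, depth 53, wall 4.
- jar_rim (a point): Centre of the jar's open mouth, 96 above the bench.
- knob (a point): On the axis of the carriage's upright red knob, at the height to grip: diameter 24, from 60 to 105 above the bench, this point at 88. It stands 105 from the jar's centre on the robot's side; the jar's wall begins 38 from the knob's surface, so grip it along the rail's direction or push it.
- start (a joint): Green start button, m: 0 released, 0.006 fully down; spring, 5 N.
- start_top (a point): Centre of the button's top, diameter 30, on a fixed grey console 85 by 85 and 40 high; it is pressed downwards.
- ball1: White ceramic grinding ball, diameter 22, 20 g; origin at its centre. May be absent.
- ball2: White ceramic grinding ball, diameter 22, 20 g; origin at its centre. May be absent.
- ball3: White ceramic grinding ball, diameter 22, 20 g; origin at its centre. May be absent.
- ball4: White ceramic grinding ball, diameter 22, 20 g; origin at its centre. May be absent.
- ball5: White ceramic grinding ball, diameter 22, 20 g; origin at its centre. May be absent.
- ball6: White ceramic grinding ball, diameter 22, 20 g; origin at its centre. May be absent.
- ball7: White ceramic grinding ball, diameter 22, 20 g; origin at its centre. May be absent.
- solvent_bottle: Amber solvent bottle, diameter 72, 170 high; origin at the centre of its underside. Bystander, leave alone.
- salt_jar: White jar with red cap, diameter 64, 85 high; origin at the centre of its underside. Bystander, leave alone.
- vial_a: Amber vial, diameter 24, 34 high; origin at the centre of its underside. Bystander, leave alone.
- vial_b: Amber vial, diameter 24, 34 high; origin at the centre of its underside. Bystander, leave alone.
- beaker: Glass beaker, diameter 64, 75 high; origin at the centre of its underside. Bystander, leave alone.
- tip_box: Blue pipette tip box, 90 by 70 by 55; origin at the centre of its underside. Bystander, leave alone.
Not all that is in view belongs to the job. Leave any red look-alike of the scoop alone.

How it is judged:
By the outcome, as a careful person would: the job done as asked, in the order asked, and still so for the second after the job is handed in, with the robot touching nothing.
Of ball1, ball2, ball3, ball4, ball5, ball6, ball7 only 5 to 7 are there at a start; the rules pass over those that are not, and their reading is None.
At some moment in a run one of scoop may be knocked a few centimetres aside while the robot is not near it.
It also fails if it takes over 210 s, if anything falls off the work surface, if the arm or the gripper's body presses on something with over 40 N, if the wrist force passes 120 N, or if a joint passes its speed limit or range.

## Working session

There is one attempt and no reset: what is moved stays moved. The work goes in short steps, Python scripts to look and compute and a shell command to move; the robot and the scene stay as the last step left them, time stands still between calls to the robot, and variables do not carry over. Pictures are saved under pics/ and viewed, and the job is handed in when it is done.

```bash
mkdir -p pics; ls; python3 - <<'E'
from station import bot, grab_frame
import cv2,pickle
s=bot.read_state();print(s)
for n in("scene","top"):
    f=grab_frame(n);cv2.imwrite(f"pics/{n}0.png",f["pixels"][:,:,::-1]);pickle.dump(f,open(f"{n}0.pkl","wb"))
    print(n,f["mtx"],f["R"],f["t"])
E
```

```text
pics
{'time_s': 0.0, 'joint_pos': array([-1.21232115e+00,  5.28375208e-02,  1.40170251e+00, -1.34849715e-05,
        1.68862088e+00, -7.03143261e-02]), 'joint_vel': array([-3.28769796e-04, -7.87581867e-04, -1.70555581e-03,  2.26555857e-04,
       -5.04467474e-05,  4.27190882e-04]), 'tau': array([-1.47568164e-03, -3.81672049e+01, -3.60187268e+01, -1.63033910e-04,
        6.20126899e-03, -2.08117427e-06]), 'eef_pos': array([ 218.19435076, -477.2108994 ,  247.48323367]), 'tool_rot': array([-7.75043757e-04,  9.77105210e-01,  2.12755242e-01, -1.19214291e-04]), 'contact_force': array([ 0.02349279, -0.24326773,  0.10192572]), 'moment': array([0.0059683 , 0.00236329, 0.01461105]), 'grip_width': 0.9965878653841668}
scene [[381.2919812    0.         279.22261034]
 [  0.         381.2919812  207.90910878]
 [  0.           0.           1.        ]] [[ 0.80922447  0.58740338  0.01063143]
 [ 0.43313065 -0.58427215 -0.6863118 ]
 [-0.39693022  0.5599851  -0.72722973]] [-388.19886977 -170.62279224 1076.62180886]
top [[544.40911887   0.         286.46264377]
 [  0.         544.40911887 203.34773487]
 [  0.           0.           1.        ]] [[ 0.01336039 -0.99963165  0.02362331]
 [-0.98672584 -0.01700452 -0.16150223]
 [ 0.16184444 -0.02115199 -0.98658956]] [ -59.75061635  516.12506466 1184.34910769]
```

View pics/scene0.png

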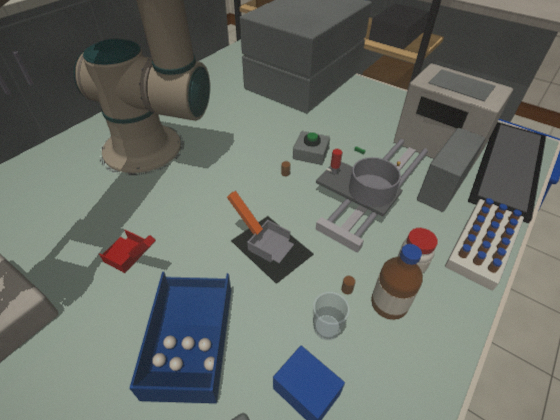

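View pics/top0.png

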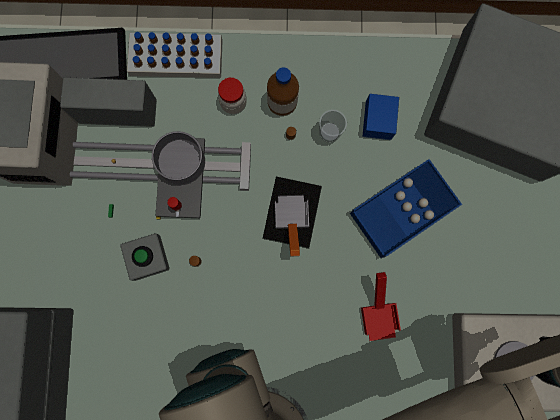

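```bash
cat > h.py <<'E'
import numpy as np,cv2,pickle
from station import bot, grab_frame
def unp(f,u,v,z=None,plane=None):
    K=f["mtx"];R=f["R"];t=f["t"]
    ray=np.array([(u-K[0,2])/K[0,0],(v-K[1,2])/K[1,1],1.0])
    c=-R.T@t; d=R.T@ray
    if plane is not None: return c+d*(plane-c[2])/d[2]
    if z is None: z=f["z_map"][int(round(v)),int(round(u))]
    return c+d*z
def proj(f,X):
    p=f["R"]@np.asarray(X,float)+f["t"]; q=f["mtx"]@p; return q[:2]/q[2]
def crop(f,u0,v0,u1,v1,k,name):
    c=f["pixels"][v0:v1,u0:u1,::-1]; cv2.imwrite("pics/"+name,cv2.resize(c,None,fx=k,fy=k,interpolation=cv2.INTER_CUBIC))
def cloud(f):
    h,w=f["z_map"].shape;K=f["mtx"];v,u=np.mgrid[:h,:w];z=f["z_map"]
    P=np.stack([(u-K[0,2])/K[0,0]*z,(v-K[1,2])/K[1,1]*z,z],-1)
    return (P-f["t"])@f["R"]
E
python3 - <<'E'
from h import *
f=pickle.load(open("top0.pkl","rb"));g=pickle.load(open("scene0.pkl","rb"))
crop(f,340,150,470,265,6,"tray_top0.png")
crop(f,60,110,260,290,4,"rail_top0.png")
crop(f,250,165,335,265,6,"scoop_top0.png")
crop(g,130,270,240,405,4,"tray_sc0.png")
E
```

```text
(no output)
```

View pics/tray_top0.png

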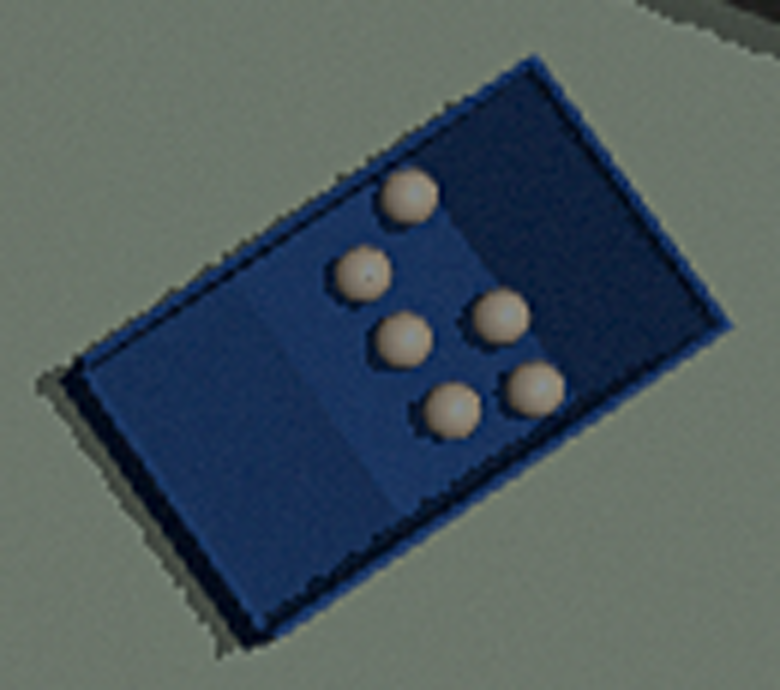

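View pics/rail_top0.png

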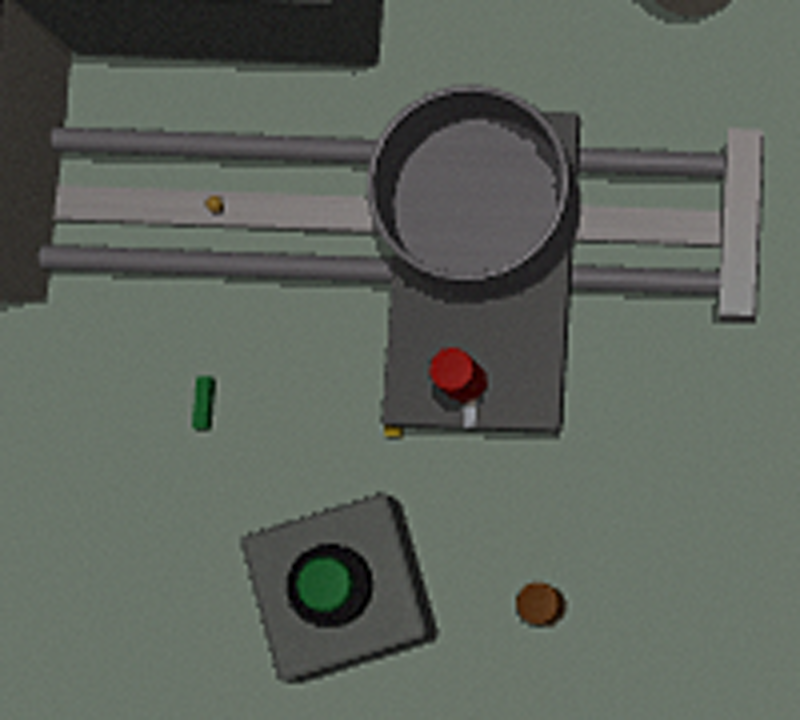

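View pics/scoop_top0.png

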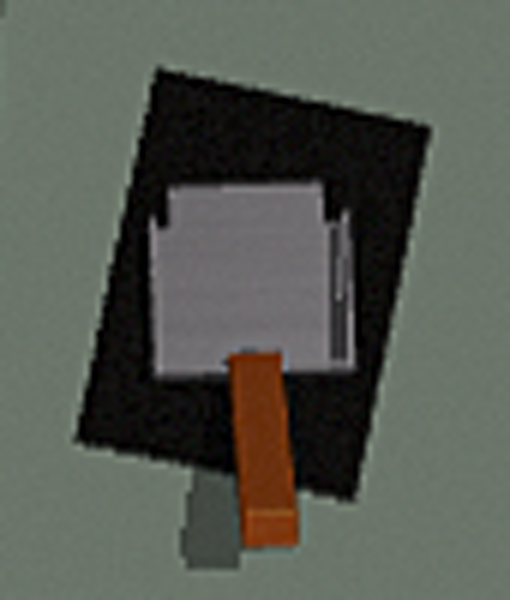

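View pics/tray_sc0.png

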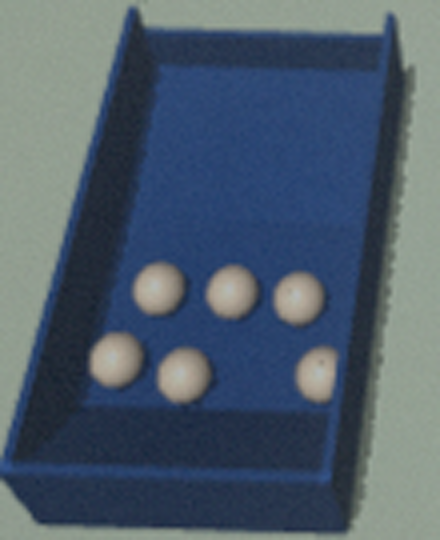

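```bash
python3 - <<'E'
from h import *
f=pickle.load(open("top0.pkl","rb"));g=pickle.load(open("scene0.pkl","rb"))
o=np.array([340,150])
def P(u,v,z,off=(340,150),k=6): return unp(f,off[0]+u/k-.4,off[1]+v/k-.4,plane=z).round(1)
np.set_printoptions(suppress=True)
print("tray far corners z62",P(535,60,62),P(730,325,62))
print("near corners z44 outer",P(42,382,44),P(62,380,62),P(245,645,62),P(245,645,44))
print("crease -35",P(232,288,6),P(395,512,6)); print("crease50",P(440,210,6),P(545,355,6))
for b in [(410,195),(363,273),(403,340),(500,317),(452,410),(535,388)]: print("ball",P(*b,17),f["z_map"][int(150+b[1]/6),int(340+b[0]/6)],unp(f,340+b[0]/6-.4,150+b[1]/6-.4).round(1))
q=lambda u,v,z:P(u,v,z,(60,110),4)
print("rim ",[q(u,v,96) for u,v in[(370,190),(568,190),(470,87),(470,283)]])
print("knob top",q(452,369,105),"tabs",q(203,403,1),q(393,433,1),"btn",q(323,584,45), unp(f,60+323/4,110+584/4))
print("railend",q(740,128,30),q(737,318,30),"rods",q(60,137,25),q(720,165,25))
s=lambda u,v,z:P(u,v,z,(250,165),6)
print("mat",[s(u,v,4) for u,v in[(158,68),(432,126),(355,500),(78,440)]])
print("lip",s(168,186,6),s(323,182,6),"backwalltop",s(154,376,34),s(356,370,34),"sidefront",s(150,215,34),s(350,212,34))
print("handle end", s(245,512,108),s(298,512,108),unp(f,250+270/6,165+525/6),unp(f,250+262/6,165+430/6),unp(f,250+258/6,165+380/6))
C=cloud(f)
for n,(u,v) in dict(vial_b=(195,261),vial_a=(291,132),beaker=(333,122),tip=(380,115),bottle=(283,90),salt=(231,92),redscoop=(380,322),redh=(381,285)).items(): print(n,C[v,u].round())
# big grey block
print("block",C[100,500].round(),C[360,30].round(),C[20,485],C[150,440])
E
```

```text
tray far corners z62 [ 619.6 -372.    62. ] [ 519.6 -442.2   62. ]
near corners z44 outer [ 496.5 -187.5   44. ] [ 494.7 -192.5   62. ] [ 398. -259.   62.] [ 399.2 -262.5   44. ]
crease -35 [ 540.3 -266.9    6. ] [ 453.7 -328.8    6. ]
crease50 [ 572.7 -349.1    6. ] [ 516.  -388.8    6. ]
ball [ 576.2 -334.7   17. ] 1256.9379 [ 574.  -332.    27.7]
ball [ 545.1 -315.7   17. ] 1255.88 [ 543.9 -314.2   23.5]
ball [ 519.1 -330.7   17. ] 1248.9192 [ 517.6 -328.3   26.5]
ball [ 528.8 -368.5   17. ] 1253.7601 [ 527.6 -366.6   24.1]
ball [ 492.2 -349.    17. ] 1246.6973 [ 491.1 -346.9   24.8]
ball [ 501.3 -381.3   17. ] 1245.9802 [ 499.7 -378.2   27.6]
rim  [array([605. , 242.5,  96. ]), array([607. , 135.4,  96. ]), array([664. , 191.1,  96. ]), array([554.5, 186.1,  96. ])]
knob top [505.8 191.9 105. ] tabs [500.4 353.7   1. ] [484.8 243.7   1. ] btn [394.5 268.2  45. ] [392.95082404 264.5115187   56.57979965]
railend [662.3  46.8  30. ] [550.3  45.6  30. ] rods [650.5 438.4  25. ] [641.3  58.1  25. ]
mat [array([588. , -27.1,   4. ]), array([ 566.9, -134.4,    4. ]), array([ 420.4, -105.3,    4. ]), array([441.8,   1.1,   4. ])]
lip [540.9 -31.8   6. ] [543.5 -91.9   6. ] backwalltop [463.4 -27.5  34. ] [ 466.9 -103.5   34. ] sidefront [524.6 -25.   34. ] [ 527.1 -100.8   34. ]
handle end [407.1 -60.1 108. ] [407.4 -78.7 108. ] [401.75438339 -69.72978025 109.84902083] [438.21144618 -67.66020432  78.79997925] [459.99700104 -67.07254805  47.64302841]
vial_b [385. 150.  33.]
vial_a [686. -60.  35.]
beaker [ 720. -161.   10.]
tip [ 725. -264.   55.]
bottle [751. -39. 130.]
salt [762.  77.  83.]
redscoop [ 256. -268.   -1.]
redh [ 337. -254.   89.]
block [ 740. -514.  127.] [189. 421. 205.] [ 925.46141349 -488.14064539  129.69343423] [ 659.32433745 -417.65894311    0.13070944]
```

```bash
python3 -m crank '[[[0,0,0.143,0,0,0,1],[0,0,0.143,0,0,0,1],[0,0,0.143,0,0,0,1],[0,0,0,8,-20,0,1],[0,0,0,14,-34,0,1],[0,0,0,14,-34,0,1],[0,0,0,14,-34,0,1],[0,0,0,14,-34,0,1],[0,0,0,14,-34,0,1],[0,0,0,14,-34,0,1],[0,0,0,14,-34,0,1],[0,0,0,14,-34,0,1]]]'
python3 -m crank '[[[0,0,0,14,-34,0,1],[0,0,0,14,-34,0,1],[0,0,0,14,-34,0,1],[0,0,0,14,-34,0,1],[0,0,0,14,-34,0,1],[0,0,0,14,-34,0,1],[0,0,0,14,-34,0,1],[0,0,0,14,-34,0,1],[0,0,0,14,-34,0,1],[0,0,0,14,-34,0,1],[0,0,0,0,0,0,1],[0,0,0,0,0,0,1]]]'
cat >> h.py <<'E'
from scipy.spatial.transform import Rotation as Rn
np.set_printoptions(suppress=True,precision=3)
def pose():
    s=bot.read_state();q=s["tool_rot"];return s,s["eef_pos"],Rn.from_quat([q[1],q[2],q[3],q[0]]).as_matrix()
def rep(target=None,heading=None,tilt=None):
    s,p,R=pose()
    print("t",round(s["time_s"],2),"p",p.round(1),"F",s["contact_force"].round(1),"w",round(s["grip_width"],3),"j",s["joint_pos"].round(2))
    print("heading",np.degrees(np.arctan2(R[1,1],R[0,1]))+90,"tilt",np.degrees(np.arctan2(R[:2,2]@np.array([-R[1,1],R[0,1]]),-R[2,2])),"yz",R[2,1].round(3))
    if target is not None: print("shift",(R.T@(np.asarray(target)-p)).round(1))
    if heading is not None:
        h=np.radians(heading);a=np.radians(tilt or 0)
        z=np.array([np.cos(h)*np.sin(a),np.sin(h)*np.sin(a),-np.cos(a)]);y=np.array([np.sin(h),-np.cos(h),0]);x=np.cross(y,z)
        T=np.stack([x,y,z],1);print("rotvec",Rn.from_matrix(R.T@T).as_rotvec())
E
python3 -c "
from h import *
rep([506,192,180],-1.4,0)"
```

```text
time_s: 1.3
eef_pos: [338.5, -184.0, 248.1]
tool_rot: [-0.0, 1.0, -0.0, -0.0]
contact_force: [0.7, 0.2, 0.4]
grip_width: 0.996
time_s: 2.5
eef_pos: [478.2, 154.8, 247.5]
tool_rot: [0.0, 1.0, 0.001, -0.001]
contact_force: [-0.4, -0.4, 0.2]
grip_width: 1.0
t 2.5 p [478.2 154.8 247.5] F [-0.4 -0.4  0.2] w 1.0 j [ 0.24 -0.01  1.47 -0.    1.69  1.81]
heading 0.06561958943285617 tilt -0.09166872833657017 yz 0.001
shift [ 27.9 -37.2  67.4]
rotvec [0.001 0.002 0.026]
```

```bash
python3 - <<'E'
from h import *
g=pickle.load(open("scene0.pkl","rb"));f=pickle.load(open("top0.pkl","rb"))
print(proj(g,[505.8,191.9,105]),proj(g,[505.8,191.9,60]))
crop(g,290,120,430,250,5,"rail_sc0.png")
for c,n in((f,"top"),(g,"scene")):
    C=cloud(c);px=c["pixels"].astype(int);m=(px[...,0]>130)&(px[...,1]<50)&(px[...,2]<50)&(abs(C[...,0]-506)<40)&(abs(C[...,1]-192)<40)
    m2=m&(C[...,2]>98); print(n,m.sum(),C[m2].mean(0),C[m2].min(0),C[m2].max(0))
E
```

```text
[335.955 150.847] [333.785 165.366]
top 12 [505.719 185.689 103.157] [497.086 183.002 100.193] [514.18  190.848 105.149]
scene 14 [507.874 187.822 105.118] [500.128 182.208 102.994] [515.389 193.782 106.517]
```

View pics/rail_sc0.png

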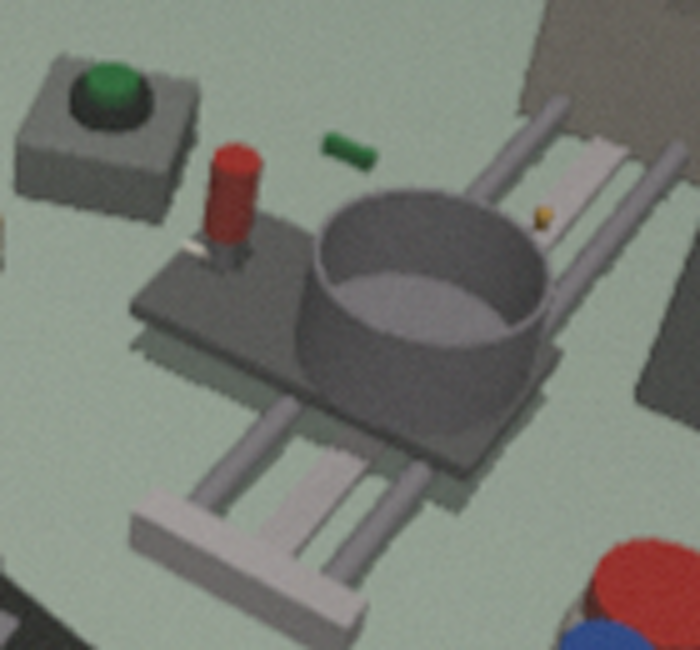

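```bash
python3 -m crank '[[[0,0,0.026,14,-19,20,1],[0,0,0,14,-18,20,1],[0,0,0,0,0,25,1],[0,0,0,0,0,25,1],[0,0,0,0,0,25,1],[0,0,0,0,0,25,1],[0,0,0,0,0,21,1],[0,0,0,0,0,0,1]]]'
python3 -c "
from h import *
rep([506,192,86],-1.4,0)
f=grab_frame('scene');crop(f,260,80,430,250,4,'knob1.png')"
```

```text
time_s: 3.3
eef_pos: [505.0, 189.3, 84.2]
tool_rot: [0.001, 1.0, -0.014, -0.003]
contact_force: [0.5, -1.8, -0.3]
grip_width: 1.003
t 3.3 p [505.  189.3  84.2] F [ 0.5 -1.8 -0.3] w 1.003 j [ 0.29  0.21  1.56 -0.    1.37  1.89]
heading -1.5836135562468883 tilt -0.33992247849990104 yz 0.002
shift [ 1.  -2.7 -1.9]
rotvec [ 0.002  0.006 -0.003]
```

View pics/knob1.png

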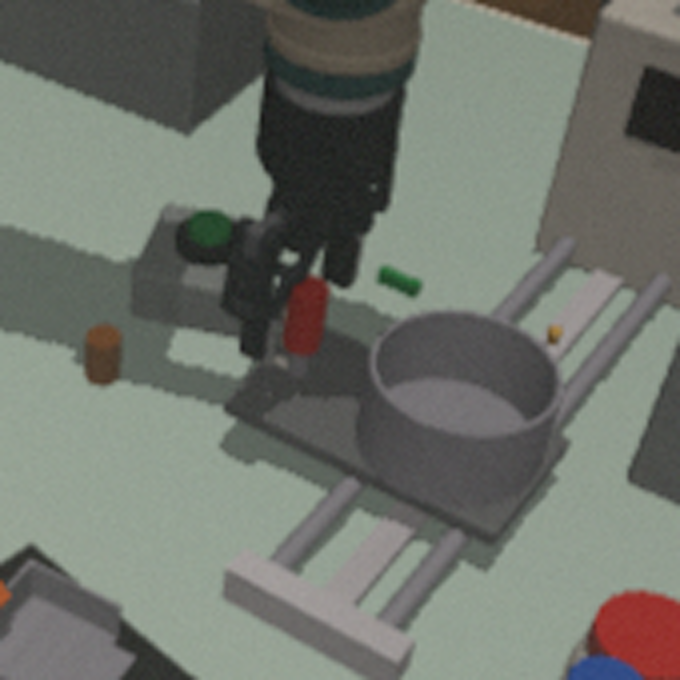

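```bash
python3 -m crank '[[[0,0,0,1,0,-2,-1],[0,0,0,0,0,0,-1],[0,0,0,0,0,0,-1],[0,0,0,0,0,0,-1],[0,0,0,0,0,0,-1],[0,0,0,0,0,0,-1],[0,0,0,0,0,0,-1],[0,0,0,0,0,0,-1]]]'
python3 -c "
from h import *
rep([506,192,86],-1.4,0)
f=grab_frame('top');crop(f,60,110,260,290,4,'knob2.png')"
```

```text
time_s: 4.15
eef_pos: [508.2, 191.3, 90.2]
tool_rot: [-0.0, 1.0, -0.013, 0.001]
contact_force: [-2.3, -0.0, 5.9]
grip_width: 0.263
t 4.15 p [508.2 191.3  90.2] F [-2.3 -0.   5.9] w 0.263 j [0.29 0.21 1.55 0.   1.38 1.89]
heading -1.4934381979520452 tilt 0.06363209049292301 yz -0.0
shift [-2.2 -0.7  4.2]
rotvec [-0.    -0.001 -0.002]
```

View pics/knob2.png

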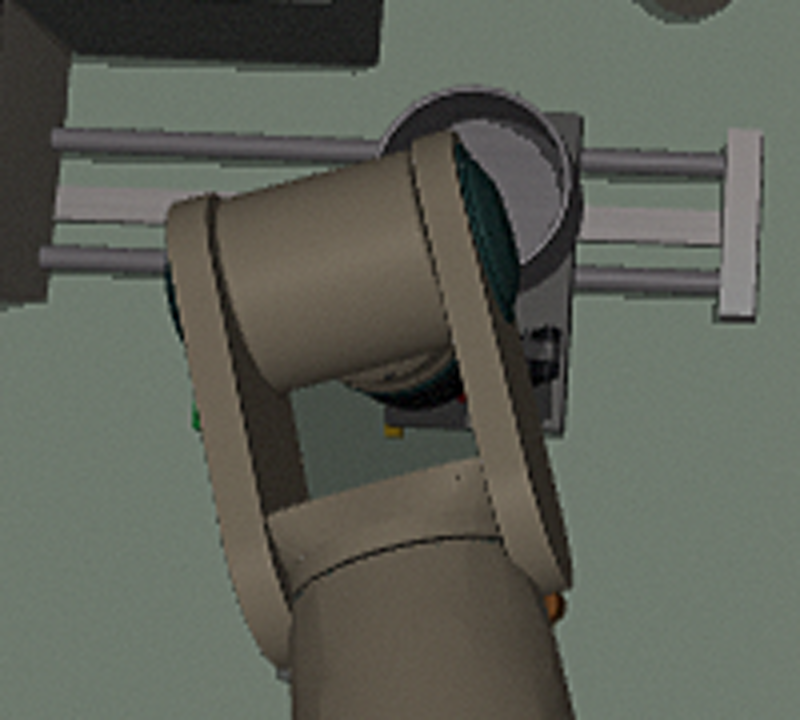

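```bash
python3 -m crank '[[[0,0,0,0,-5,0,-1],[0,0,0,0,-8,0,-1],[0,0,0,0,-8,0,-1],[0,0,0,0,-8,0,-1],[0,0,0,0,-8,0,-1],[0,0,0,0,-5,0,-1],[0,0,0,0,0,0,-1],[0,0,0,0,0,0,-1]]]'
python3 -m crank '[[[0,0,0,0,-4,0,-1],[0,0,0,0,0,0,-1],[0,0,0,0,0,0,-1]]]'
python3 -m crank '[[[0,0,0,0,-3,0,-1],[0,0,0,0,0,0,-1],[0,0,0,0,0,0,-1]]]'
python3 -m crank '[[[0,0,0,0,-2,0,-1],[0,0,0,0,0,0,-1],[0,0,0,0,0,0,-1]]]'
python3 -m crank '[[[0,0,0,0,-2,0,-1],[0,0,0,0,0,0,-1],[0,0,0,0,0,0,-1]]]'
```

```text
time_s: 5.0
eef_pos: [509.1, 233.7, 90.2]
tool_rot: [-0.0, 1.0, -0.013, 0.0]
contact_force: [-3.0, 1.4, 6.4]
grip_width: 0.265
time_s: 5.3
eef_pos: [509.2, 237.8, 90.2]
tool_rot: [-0.001, 1.0, -0.013, 0.0]
contact_force: [-2.5, 1.8, 6.3]
grip_width: 0.261
time_s: 5.6
eef_pos: [509.3, 240.9, 90.2]
tool_rot: [-0.001, 1.0, -0.013, 0.0]
contact_force: [-1.7, 2.9, 5.9]
grip_width: 0.261
time_s: 5.9
eef_pos: [509.3, 242.5, 90.2]
tool_rot: [-0.0, 1.0, -0.013, 0.0]
contact_force: [-2.9, 1.6, 5.7]
grip_width: 0.262
time_s: 6.2
eef_pos: [509.3, 243.8, 90.2]
tool_rot: [0.0, 1.0, -0.013, 0.0]
contact_force: [-3.7, -3.3, 7.5]
grip_width: 0.264
```

```bash
python3 -m crank '[[[0,0,0,0,1,0,-1],[0,0,0,0,0,0,-1],[0,0,0,0,0,0,1],[0,0,0,0,0,0,1],[0,0,0,0,0,0,1],[0,0,0,0,0,0,1],[0,0,0,0,0,0,1],[0,0,0,0,0,0,1]]]'
python3 -m crank '[[[0,0,0,0,0,-20,1],[0,0,0,0,0,-30,1],[0,0,0,0,0,-40,1],[0,0,0,0,0,-40,1],[0,0,0,-10,20,0,1],[0,0,0,-10,35,0,1],[0,0,0,-10,35,0,1],[0,0,0,-10,35,0,1],[0,0,0,-10,35,0,1],[0,0,0,-10,35,0,1],[0,0,0,-10,35,0,1],[0,0,0,0,0,0,1]]]'
python3 -c "
from h import *
rep()
f=grab_frame('top');crop(f,60,110,260,290,4,'fill.png')
pickle.dump(f,open('top1.pkl','wb'))
cv2.imwrite('pics/top1.png',f['pixels'][:,:,::-1])"
```

```text
time_s: 7.0
eef_pos: [509.3, 243.0, 89.2]
tool_rot: [0.0, 1.0, -0.013, -0.0]
contact_force: [0.3, 0.2, -0.8]
grip_width: 0.997
time_s: 8.2
eef_pos: [432.5, 12.1, 219.5]
tool_rot: [0.001, 1.0, -0.015, 0.0]
contact_force: [0.6, 0.6, -0.8]
grip_width: 1.0
t 8.2 p [432.5  12.1 219.5] F [ 0.6  0.6 -0.8] w 1.0 j [-0.06 -0.2   1.7  -0.    1.64  1.54]
heading -1.7394904263153848 tilt 0.033718358345196715 yz 0.001
```

View pics/fill.png

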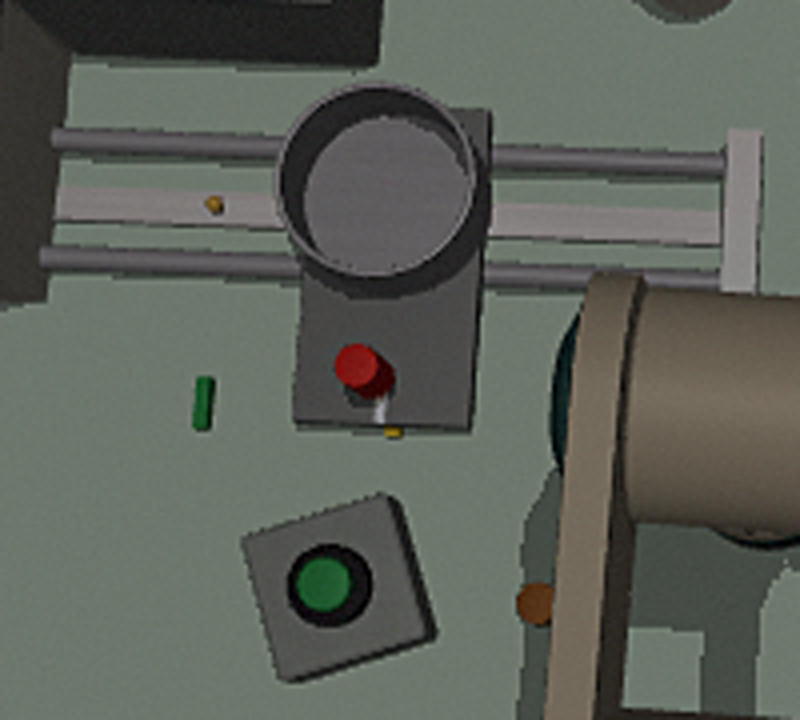

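View pics/top1.png

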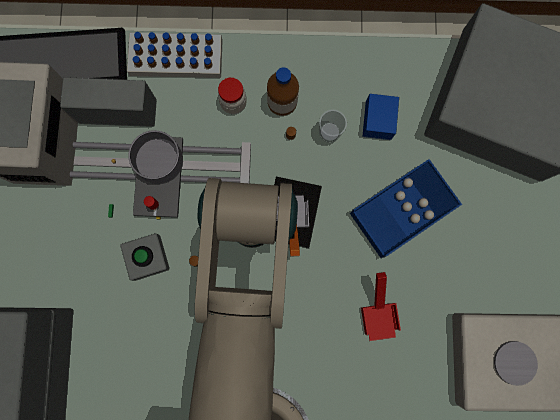

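```bash
python3 - <<'E'
from h import *
f=pickle.load(open("top1.pkl","rb"))
q=lambda u,v,z:unp(f,60+u/4-.4,110+v/4-.4,plane=z).round(1)
print("knob",q(357,366,105),"ptr",q(380,419,45),q(380,419,35),"tabs",q(393,433,1),q(203,403,1))
print("rim",q(275,180,96),q(474,180,96),q(375,83,96),q(375,278,96))
print("knob base", cloud(f)[110+415//4,60+379//4])
g=grab_frame("scene");pickle.dump(g,open("scene1.pkl","wb"));crop(g,290,90,430,220,5,"fill_sc.png")
crop(g,190,170,330,290,5,"scoop_sc1.png")
E
```

```text
knob [506.6 242.2 105. ] ptr [486.7 241.9  45. ] [488.1 244.1  35. ] tabs [484.8 243.7   1. ] [500.4 353.7   1. ]
rim [609.6 294.1  96. ] [611.6 186.6  96. ] [665.2 243.   96. ] [556.3 237.2  96. ]
knob base [490.691 244.909  37.972]
```

View pics/fill_sc.png

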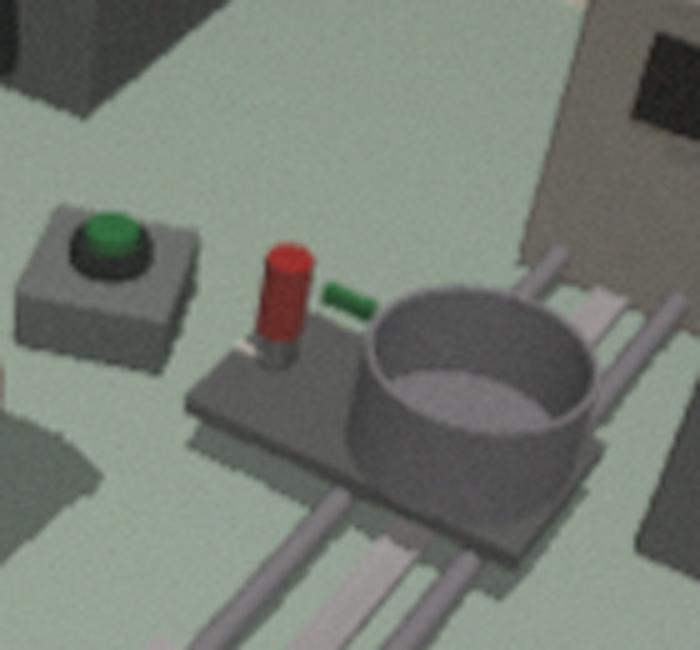

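View pics/scoop_sc1.png

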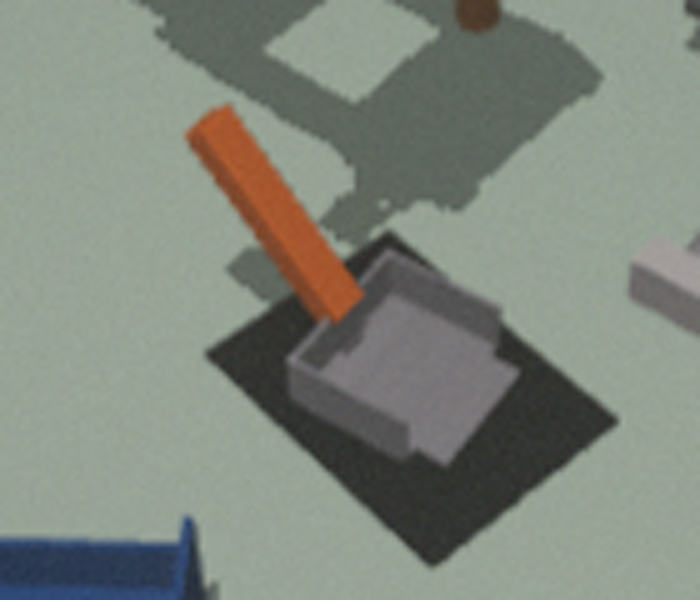

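```bash
python3 - <<'E'
from h import *
g=pickle.load(open("scene1.pkl","rb"))
yaw=np.radians(2.7);o=np.array([504.2,-63.5,4]);R=Rn.from_euler("z",yaw).as_matrix()
for p,w in [([38,30,2],(294,244.4)),([38,-30,2],(279,263.2)),([-38,37,28],None),([-38,-37,28],None),([-103,0,104],None),([-36,0,24],None),([-82,0,79],None)]:
    print(p,proj(g,o+R@p), (proj(g,o+R@p)-[190,170])*5,w)
rep([372,-69,172],2.7,30)
E
```

```text
[38, 30, 2] [293.207 243.33 ] [516.035 366.65 ] (294, 244.4)
[38, -30, 2] [278.221 262.018] [441.104 460.092] (279, 263.2)
[-38, 37, 28] [266.433 219.153] [382.164 245.765] None
[-38, -37, 28] [246.654 240.778] [283.272 353.892] None
[-103, 0, 104] [230.426 193.15 ] [202.129 115.749] None
[-36, 0, 24] [257.601 231.257] [338.006 306.284] None
[-82, 0, 79] [239.182 205.407] [245.909 177.035] None
t 8.3 p [433.3  14.6 219.5] F [0.5 0.8 0.3] w 0.999 j [-0.05 -0.2   1.7   0.    1.64  1.55]
heading -1.5999840972081358 tilt 0.04307821990810881 yz -0.0
shift [-58.9  85.2  47.5]
rotvec [ 0.019  0.523 -0.073]
```

```bash
python3 -m crank '[[[0.005,0.131,-0.018,0,20,0,1],[0.005,0.131,-0.018,0,20,0,1],[0.005,0.131,-0.018,0,20,0,1],[0.005,0.131,-0.018,0,20,0,1],[0,0,0,0,0,0,1],[0,0,0,0,0,0,1]]]'
python3 -c "
from h import *
rep([373,-68,170],2.7,30)"
```

```text
time_s: 8.9
eef_pos: [433.4, -64.7, 219.3]
tool_rot: [-0.007, 0.966, 0.023, 0.259]
contact_force: [1.2, 0.0, 0.0]
grip_width: 0.997
t 8.9 p [433.4 -64.7 219.3] F [1.2 0.  0. ] w 0.997 j [-0.35 -0.59  2.05  0.21  1.2   1.14]
heading 2.6975902808092656 tilt 30.005842829269966 yz -0.001
shift [-77.    0.5  12.5]
rotvec [-0.001 -0.    -0.001]
```

```bash
python3 -c "
from h import *
rep([424.5,-66.5,130],2.7,30)
rep([424.5,-66.5,81.5],2.7,30)"
```

```text
t 8.9 p [433.4 -64.7 219.3] F [1.2 0.  0. ] w 0.997 j [-0.35 -0.59  2.05  0.21  1.2   1.14]
heading 2.6975902808092656 tilt 30.005842829269966 yz -0.001
shift [-52.4   1.5  72.9]
rotvec [-0.001 -0.    -0.001]
t 8.9 p [433.4 -64.7 219.3] F [1.2 0.  0. ] w 0.997 j [-0.35 -0.59  2.05  0.21  1.2   1.14]
heading 2.6975902808092656 tilt 30.005842829269966 yz -0.001
shift [-76.7   1.6 114.9]
rotvec [-0.001 -0.    -0.001]
```

```bash
python3 -m crank '[[[0,0,0,-13,0.4,18,1],[0,0,0,-13,0.4,18,1],[0,0,0,-13,0.4,18,1],[0,0,0,-13,0.4,18,1],[0,0,0,0,0,0,1],[0,0,0,0,0,0,1]]]'
python3 -c "
from h import *
rep([424.5,-66.5,81.5],2.7,30)
g=grab_frame('scene');crop(g,190,140,330,280,5,'pre_sc.png')"
```

```text
time_s: 9.5
eef_pos: [425.3, -66.2, 131.6]
tool_rot: [-0.007, 0.966, 0.024, 0.259]
contact_force: [0.2, -0.4, 0.9]
grip_width: 0.996
t 9.5 p [425.3 -66.2 131.6] F [ 0.2 -0.4  0.9] w 0.996 j [-0.37 -0.55  2.21  0.24  1.01  1.08]
heading 2.8311331376701787 tilt 30.017806815067043 yz -0.001
shift [-25.8   0.3  43. ]
rotvec [-0.002 -0.     0.002]
```

View pics/pre_sc.png

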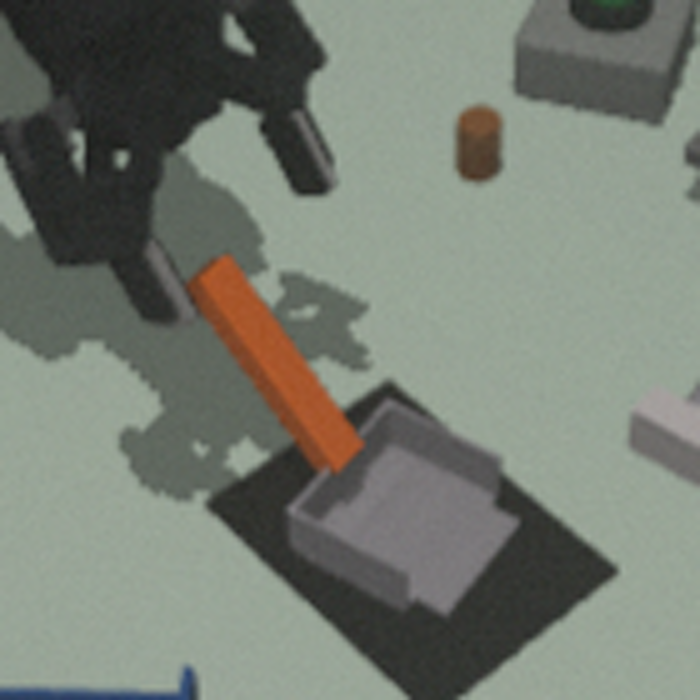

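```bash
python3 -m crank '[[[0,0,0,-8.5,0,14,1],[0,0,0,-8.5,0,14,1],[0,0,0,-8.5,0.3,14.5,1],[0,0,0,0,0,0,1],[0,0,0,0,0,0,1]]]'
python3 -c "
from h import *
rep([424.5,-66.5,81.5],2.7,30)
g=grab_frame('scene');crop(g,190,140,330,280,5,'pre_sc2.png')"
```

```text
time_s: 10.05
eef_pos: [424.6, -67.3, 82.7]
tool_rot: [-0.006, 0.965, 0.023, 0.26]
contact_force: [0.3, -0.0, 1.2]
grip_width: 0.997
t 10.05 p [424.6 -67.3  82.7] F [ 0.3 -0.   1.2] w 0.997 j [-0.37 -0.48  2.26  0.27  0.89  1.03]
heading 2.7521125216274385 tilt 30.12083210529463 yz -0.0
shift [-0.6 -0.8  1. ]
rotvec [-0.001 -0.002  0.001]
```

View pics/pre_sc2.png

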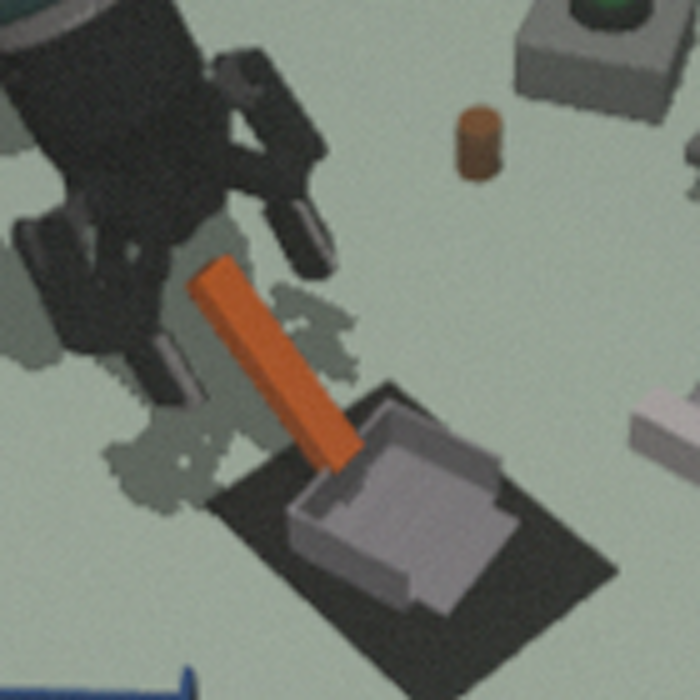

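```bash
python3 -m crank '[[[0,0,0,0,0,0,-1],[0,0,0,0,0,0,-1],[0,0,0,0,0,0,-1],[0,0,0,0,0,0,-1],[0,0,0,0,0,0,-1],[0,0,0,0,0,0,-1],[0,0,0,0,0,0,-1],[0,0,0,0,0,0,-1],[0,0,0,0,0,0,-1]]]'
python3 -c "
from h import *
rep([424.5,-66.5,81.5],2.7,30)
g=grab_frame('scene');crop(g,190,140,330,280,5,'grip.png')"
```

```text
time_s: 11.0
eef_pos: [423.8, -67.4, 81.4]
tool_rot: [-0.006, 0.966, 0.023, 0.259]
contact_force: [-3.1, -1.3, 3.9]
grip_width: 0.225
t 11.0 p [423.8 -67.4  81.4] F [-3.1 -1.3  3.9] w 0.225 j [-0.37 -0.48  2.27  0.27  0.89  1.03]
heading 2.7257727705759294 tilt 30.06054012832562 yz -0.0
shift [ 0.7 -0.9  0.2]
rotvec [-0.001 -0.001  0.   ]
```

View pics/grip.png

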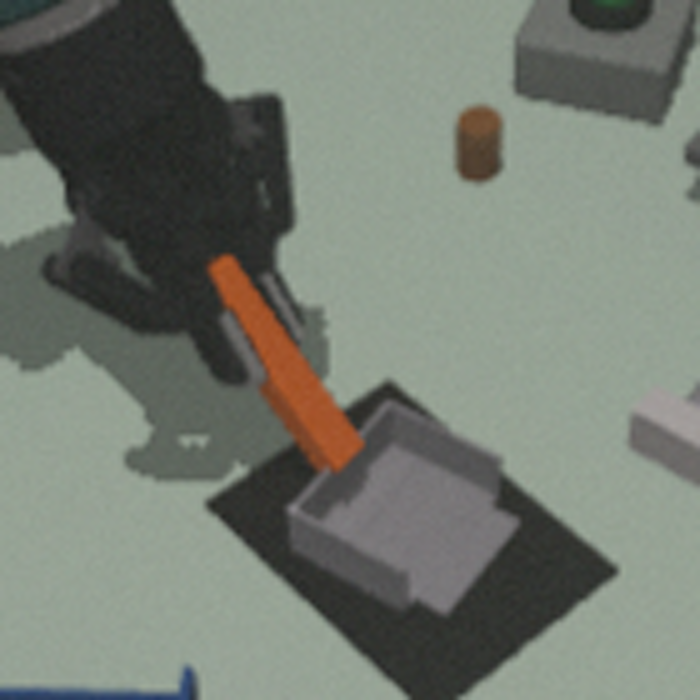

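```bash
cat >> h.py <<'E'
OFF=np.array([-81,0,77.4]); GT=30.0
def Rs(h,p): # scoop rotation heading h deg, pitch p deg lip up
    return Rn.from_euler("z",h,degrees=True).as_matrix()@Rn.from_euler("y",-p,degrees=True).as_matrix()
def tcp(O,h,p):
    h_=np.radians(h);a=np.radians(GT+p)
    z=np.array([np.cos(h_)*np.sin(a),np.sin(h_)*np.sin(a),-np.cos(a)]);y=np.array([np.sin(h_),-np.cos(h_),0])
    return np.asarray(O,float)+Rs(h,p)@OFF, np.stack([np.cross(y,z),y,z],1)
def scoop():
    s,p,R=pose(); h=np.degrees(np.arctan2(R[1,1],R[0,1]))+90
    t=np.degrees(np.arctan2(R[:2,2]@np.array([-R[1,1],R[0,1]]),-R[2,2]))-GT
    O=p-Rs(h,t)@OFF
    print("t",round(s["time_s"],2),"scoop O",O.round(1),"h",h.round(1),"p",t.round(1),"roll",R[2,1].round(3),"F",s["contact_force"].round(1),"M",s["moment"].round(2),"j",s["joint_pos"].round(2))
    return O,h,t
def rows(wps):
    """wps: list of (O,h,p); prints tool-frame increments; shift in frame before (a) / after (b) the turn"""
    _,P,R=pose()
    for w in wps:
        p2,R2=tcp(*w); rv=Rn.from_matrix(R.T@R2).as_rotvec()
        print("rot",rv.round(3),"shA",(R.T@(p2-P)).round(1),"shB",(R2.T@(p2-P)).round(1),"|d|",np.linalg.norm(p2-P).round(),"ang",np.degrees(np.linalg.norm(rv)).round(1))
        P,R=p2,R2
TO=np.array([515.2,-327.9,0.]);TH=-55.1
def tray(x,y,z): return TO+Rn.from_euler("z",TH,degrees=True).as_matrix()@np.array([x,y,z])
E
python3 -m crank '[[[0,0,0,5,0,-8.7,-1],[0,0,0,9,0,-15.6,-1],[0,0,0,12,0,-20.8,-1],[0,0,0,12,0,-20.8,-1],[0,0,0,12,0,-20.8,-1],[0,0,0,10,0,-17.3,-1],[0,0,0,0,0,0,-1]]]'
python3 -c "
from h import *
scoop()
g=grab_frame('scene');crop(g,170,100,350,270,4,'lift.png')"
```

```text
time_s: 11.75
eef_pos: [424.4, -67.6, 204.4]
tool_rot: [-0.006, 0.965, 0.023, 0.261]
contact_force: [-0.4, -0.0, -0.9]
grip_width: 0.227
t 11.75 scoop O [505.7 -63.7 127.4] h 2.7 p 0.3 roll 0.001 F [-0.4 -0.  -0.9] M [-0.01  0.5   0.02] j [-0.37 -0.62  2.1   0.22  1.18  1.12]
```

View pics/lift.png

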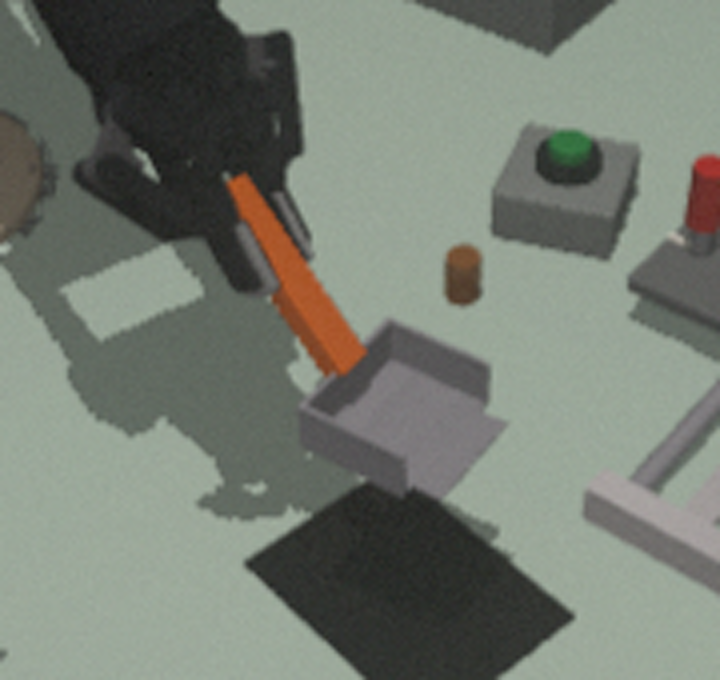

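```bash
python3 - <<'E'
from h import *
g=pickle.load(open("scene1.pkl","rb"));f=pickle.load(open("top1.pkl","rb"))
out=[]
for c,(u0,v0,u1,v1) in((f,(340,150,470,265)),(g,(130,270,240,405))):
    k=4;im=cv2.resize(c["pixels"][v0:v1,u0:u1,::-1],None,fx=k,fy=k,interpolation=cv2.INTER_CUBIC)
    def L(a,b,col):
        p=[tuple(int(t) for t in ((proj(c,tray(*q))-[u0,v0]+.5)*k)) for q in(a,b)];cv2.line(im,p[0],p[1],col,1)
    L((-35,-59,6),(-35,59,6),(0,255,255));L((50,-59,6),(50,59,6),(0,255,255));L((92,-59,56),(92,59,56),(0,255,0))
    for s in(-59,59): L((-35,s,6),(50,s,6),(0,0,255));L((-110,s,62),(92,s,62),(255,0,255))
    out.append(im)
h=max(i.shape[0] for i in out);out=[cv2.copyMakeBorder(i,0,h-i.shape[0],0,0,cv2.BORDER_CONSTANT) for i in out]
o=np.hstack(out);print(o.shape);cv2.imwrite("pics/ov.png",cv2.resize(o,(800,int(o.shape[0]*800/o.shape[1]))))
E
```

```text
(540, 960, 3)
```

View pics/ov.png

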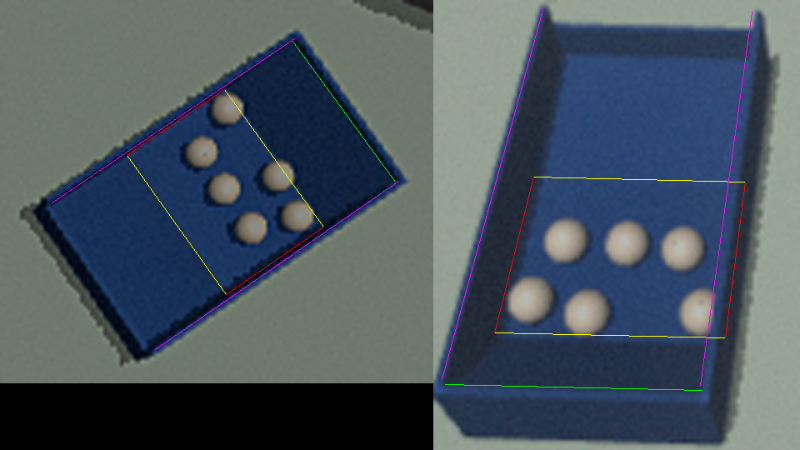

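```bash
sed -i 's/^TO=np.array(\[515.2,-327.9,0.\])/TO=np.array([515.8,-327.5,0.])/' h.py; python3 - <<'E'
from h import *
O,h,p=scoop()
T=tray(-50,-18,135);print(T)
N=10
rows([(O+(T-O)*i/N,h+(TH-h)*i/N,p+(0-p)*i/N) for i in range(1,N+1)])
E
```

```text
t 11.8 scoop O [504.8 -63.5 124.8] h 2.7 p 0.1 roll 0.0 F [ 0.  -1.  -1.7] M [ 0.01  0.53 -0.07] j [-0.37 -0.62  2.11  0.22  1.18  1.12]
[ 472.43  -296.791  135.   ]
rot [-0.05  -0.     0.087] shA [-2.9 15.  -2.9] shB [-1.5 15.3 -2.1] |d| 16.0 ang 5.8
rot [-0.051 -0.     0.087] shA [-0.8 15.3 -1.7] shB [ 0.5 15.4 -0.9] |d| 15.0 ang 5.8
rot [-0.051 -0.     0.087] shA [ 1.2 15.4 -0.5] shB [ 2.6 15.2  0.3] |d| 15.0 ang 5.8
rot [-0.051 -0.     0.087] shA [ 3.3 15.2  0.7] shB [ 4.6 14.8  1.5] |d| 16.0 ang 5.8
rot [-0.051 -0.     0.087] shA [ 5.3 14.8  1.9] shB [ 6.6 14.2  2.6] |d| 16.0 ang 5.8
rot [-0.051 -0.     0.087] shA [ 7.3 14.2  3. ] shB [ 8.5 13.3  3.7] |d| 16.0 ang 5.8
rot [-0.051 -0.     0.087] shA [ 9.2 13.3  4.1] shB [10.3 12.3  4.8] |d| 17.0 ang 5.8
rot [-0.051 -0.     0.087] shA [11.  12.3  5.2] shB [12.1 11.   5.8] |d| 17.0 ang 5.8
rot [-0.05  -0.     0.087] shA [12.8 11.   6.2] shB [13.7  9.5  6.7] |d| 18.0 ang 5.8
rot [-0.05  -0.     0.087] shA [14.4  9.5  7.1] shB [15.1  7.8  7.5] |d| 19.0 ang 5.8
```

```bash
python3 -m crank '[[[-0.05,0,0.087,-2.9,15,-2.9,-1],[-0.051,0,0.087,-0.8,15.3,-1.7,-1],[-0.051,0,0.087,1.2,15.4,-0.5,-1],[-0.051,0,0.087,3.3,15.2,0.7,-1],[-0.051,0,0.087,5.3,14.8,1.9,-1],[-0.051,0,0.087,7.3,14.2,3,-1],[-0.051,0,0.087,9.2,13.3,4.1,-1],[-0.051,0,0.087,11,12.3,5.2,-1],[-0.05,0,0.087,12.8,11,6.2,-1],[-0.05,0,0.087,14.4,9.5,7.1,-1],[0,0,0,0,0,0,-1],[0,0,0,0,0,0,-1]]]'
python3 -c "
from h import *
O,h,p=scoop();rows([(tray(-50,-18,135),TH,0)])"
```

```text
time_s: 13.0
eef_pos: [425.6, -229.7, 209.8]
tool_rot: [0.121, 0.858, -0.444, 0.228]
contact_force: [0.3, -0.5, -2.2]
grip_width: 0.228
t 13.0 scoop O [ 472.1 -295.8  132.3] h -54.8 p -0.1 roll 0.004 F [ 0.3 -0.5 -2.2] M [ 0.44  0.26 -0.01] j [-0.43 -0.37  1.93 -0.28  1.14  2.15]
rot [0.001 0.001 0.006] shA [ 2.  -0.1 -1.8] shB [ 2.  -0.1 -1.8] |d| 3.0 ang 0.4
```

```bash
cat >> h.py <<'E'
def lip(x,y,z,p): # scoop pose with lip bottom edge at tray (x,y,z)
    a=np.radians(p); return (tray(x-38*np.cos(a),y,z-38*np.sin(a)),TH,p)
E
python3 - <<'E'
from h import *
scoop()
rows([lip(-14,-18,120,-6),lip(-16,-18,95,-12),lip(-16,-18,70,-12),lip(-16,-18,48,-12),lip(-16,-18,30,-12),lip(-16,-18,18,-12),lip(-16,-18,10,-12)])
E
```

```text
t 13.0 scoop O [ 472.1 -295.8  132.3] h -54.8 p -0.1 roll 0.004 F [ 0.3 -0.5 -2.2] M [ 0.44  0.26 -0.01] j [-0.43 -0.37  1.93 -0.28  1.14  2.15]
rot [ 0.001 -0.103  0.006] shA [ 6.4 -0.   4.2] shB [ 6.7 -0.1  3.5] |d| 8.0 ang 5.9
rot [ 0.    -0.105 -0.   ] shA [ 1.6  0.  16. ] shB [ 3.2  0.  15.7] |d| 16.0 ang 6.0
rot [0. 0. 0.] shA [-7.7  0.  23.8] shB [-7.7  0.  23.8] |d| 25.0 ang 0.0
rot [0. 0. 0.] shA [-6.8  0.  20.9] shB [-6.8  0.  20.9] |d| 22.0 ang 0.0
rot [0. 0. 0.] shA [-5.6  0.  17.1] shB [-5.6  0.  17.1] |d| 18.0 ang 0.0
rot [0. 0. 0.] shA [-3.7  0.  11.4] shB [-3.7  0.  11.4] |d| 12.0 ang 0.0
rot [0. 0. 0.] shA [-2.5  0.   7.6] shB [-2.5  0.   7.6] |d| 8.0 ang 0.0
```

Go down to lip z≈20 first, look, then touch.

```bash
python3 -m crank '[[[0.001,-0.103,0.006,6.4,0,4.2,-1],[0,-0.105,0,1.6,0,16,-1],[0,0,0,-7.7,0,23.8,-1],[0,0,0,-6.8,0,20.9,-1],[0,0,0,-5.6,0,17.1,-1],[0,0,0,-3,0,9.5,-1],[0,0,0,0,0,0,-1],[0,0,0,0,0,0,-1]]]'
python3 -c "
from h import *
O,h,p=scoop();rows([lip(-16,-18,10,-12)])
g=grab_frame('scene');f=grab_frame('top')
a=cv2.resize(g['pixels'][250:405,120:260],None,fx=3,fy=3);b=cv2.resize(f['pixels'][150:265,335:470],None,fx=3,fy=3)
b=cv2.copyMakeBorder(b,0,a.shape[0]-b.shape[0],0,0,cv2.BORDER_CONSTANT)
cv2.imwrite('pics/entry.png',np.hstack([a,b])[:,:,::-1])"
```

```text
time_s: 13.8
eef_pos: [435.6, -243.3, 123.3]
tool_rot: [0.073, 0.875, -0.457, 0.141]
contact_force: [-0.6, -0.6, -0.4]
grip_width: 0.227
t 13.8 scoop O [ 471.8 -295.5   31. ] h -55.2 p -11.7 roll -0.002 F [-0.6 -0.6 -0.4] M [ 0.29  0.14 -0.01] j [-0.51 -0.14  1.87 -0.15  1.13  2.07]
rot [-0.001 -0.004 -0.002] shA [-5.3  0.4 11.8] shB [-5.3  0.3 11.8] |d| 13.0 ang 0.3
```

View pics/entry.png

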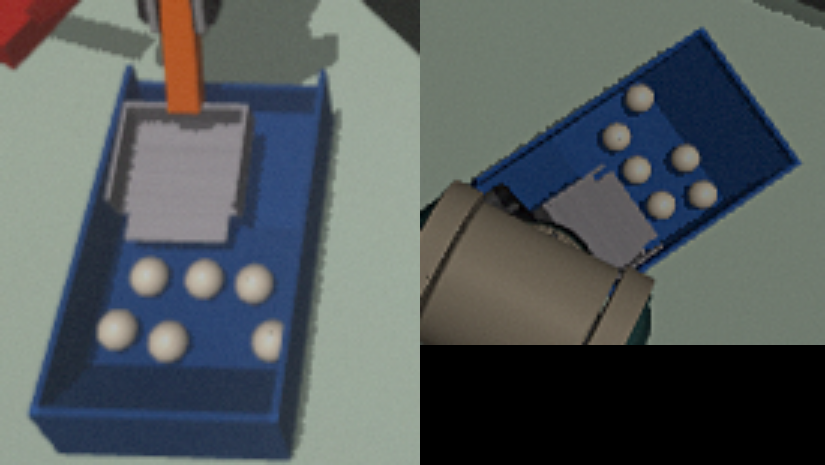

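```bash
python3 -m crank '[[[0,0,0,-4,0,8,-1],[0,0,0,-1.5,0,4,-1],[0,0,0,0,0,0,-1]]]'
python3 -m crank '[[[0,0,0,-0.6,0,1.9,-1],[0,0,0,0,0,0,-1]]]'
python3 -m crank '[[[0,0,0,-0.6,0,1.9,-1],[0,0,0,0,0,0,-1]]]'
python3 -c "
from h import *
O,h,p=scoop();rows([lip(-16,-18,6,-12)])"
```

```text
time_s: 14.2
eef_pos: [433.9, -241.9, 108.3]
tool_rot: [0.073, 0.875, -0.458, 0.139]
contact_force: [0.4, -0.0, -2.1]
grip_width: 0.223
time_s: 14.4
eef_pos: [434.5, -242.2, 107.2]
tool_rot: [0.073, 0.875, -0.458, 0.14]
contact_force: [-0.2, -0.6, -1.8]
grip_width: 0.223
time_s: 14.6
eef_pos: [434.9, -242.5, 106.1]
tool_rot: [0.073, 0.875, -0.458, 0.141]
contact_force: [-0.3, -0.3, 0.2]
grip_width: 0.227
t 14.6 scoop O [ 471.2 -294.8   13.8] h -55.2 p -11.7 roll -0.002 F [-0.3 -0.3  0.2] M [ 0.12  0.21 -0.09] j [-0.51 -0.12  1.89 -0.15  1.09  2.08]
rot [-0.001 -0.005 -0.003] shA [-0.2  0.3 -0.5] shB [-0.2  0.3 -0.5] |d| 1.0 ang 0.3
```

```bash
python3 - <<'E'
from h import *
scoop()
rows([lip(x,-18,5.2,p) for x,p in [(-11,-11.5),(-5,-10.5),(1,-9.5),(7,-8.5),(13,-7.5),(19,-6.5),(25,-5.5),(31,-4.5),(36,-3.5),(41,-3),(45,-2.5)]])
E
```

```text
t 14.6 scoop O [ 471.2 -294.8   13.8] h -55.2 p -11.7 roll -0.002 F [-0.3 -0.3  0.2] M [ 0.12  0.21 -0.09] j [-0.51 -0.12  1.89 -0.15  1.09  2.08]
rot [-0.001  0.004 -0.003] shA [3.2 0.3 2.4] shB [3.2 0.3 2.4] |d| 4.0 ang 0.3
rot [ 0.     0.017 -0.   ] shA [ 3.5 -0.   3. ] shB [ 3.4 -0.   3.1] |d| 5.0 ang 1.0
rot [-0.     0.017  0.   ] shA [ 3.5 -0.   3.1] shB [ 3.4 -0.   3.2] |d| 5.0 ang 1.0
rot [-0.     0.017 -0.   ] shA [3.4 0.  3.2] shB [3.4 0.  3.3] |d| 5.0 ang 1.0
rot [0.    0.017 0.   ] shA [ 3.4 -0.   3.3] shB [ 3.3 -0.   3.4] |d| 5.0 ang 1.0
rot [-0.     0.017 -0.   ] shA [3.3 0.  3.4] shB [3.3 0.  3.5] |d| 5.0 ang 1.0
rot [0.    0.017 0.   ] shA [3.3 0.  3.5] shB [3.2 0.  3.6] |d| 5.0 ang 1.0
rot [-0.     0.017 -0.   ] shA [3.3 0.  3.6] shB [3.2 0.  3.7] |d| 5.0 ang 1.0
rot [ 0.     0.017 -0.   ] shA [2.3 0.  3.3] shB [2.3 0.  3.3] |d| 4.0 ang 1.0
rot [-0.     0.009  0.   ] shA [ 3.4 -0.   2.8] shB [ 3.3 -0.   2.8] |d| 4.0 ang 0.5
rot [-0.     0.009 -0.   ] shA [ 2.5 -0.   2.4] shB [ 2.4 -0.   2.4] |d| 3.0 ang 0.5
```

```bash
python3 -m crank '[[[0,0.004,-0.003,3.2,0.3,2.4,-1],[0,0.017,0,3.5,0,3,-1],[0,0.017,0,3.5,0,3.1,-1],[0,0.017,0,3.4,0,3.2,-1],[0,0.017,0,3.4,0,3.3,-1],[0,0.017,0,3.3,0,3.4,-1],[0,0,0,0,0,0,-1]]]'
python3 - <<'E'
from h import *
O,h,p=scoop();l=O+Rs(h,p)@[38,0,0];print("lip tray",Rn.from_euler("z",-TH,degrees=True).as_matrix()@(l-TO))
rows([lip(x,-18,5.2,p) for x,p in [(25,-5.5),(31,-4.5),(36,-3.5),(41,-3),(45,-2.5)]])
g=grab_frame('scene');crop(g,120,250,260,405,4,'push1.png')
E
```

```text
time_s: 15.3
eef_pos: [449.7, -263.9, 95.9]
tool_rot: [0.094, 0.868, -0.452, 0.181]
contact_force: [1.3, -1.8, 1.2]
grip_width: 0.224
t 15.3 scoop O [ 490.8 -322.7    9.8] h -55.0 p -6.5 roll -0.001 F [ 1.3 -1.8  1.2] M [-0.46 -0.36  0.07] j [-0.52 -0.09  1.9  -0.21  0.97  2.1 ]
lip tray [ 19.501 -17.724   5.492]
rot [-0.001  0.017  0.   ] shA [2.7 0.2 3.6] shB [2.7 0.2 3.6] |d| 5.0 ang 1.0
rot [-0.     0.017 -0.   ] shA [3.3 0.  3.6] shB [3.2 0.  3.7] |d| 5.0 ang 1.0
rot [ 0.     0.017 -0.   ] shA [2.3 0.  3.3] shB [2.3 0.  3.3] |d| 4.0 ang 1.0
rot [-0.     0.009  0.   ] shA [ 3.4 -0.   2.8] shB [ 3.3 -0.   2.8] |d| 4.0 ang 0.5
rot [-0.     0.009 -0.   ] shA [ 2.5 -0.   2.4] shB [ 2.4 -0.   2.4] |d| 3.0 ang 0.5
```

View pics/push1.png

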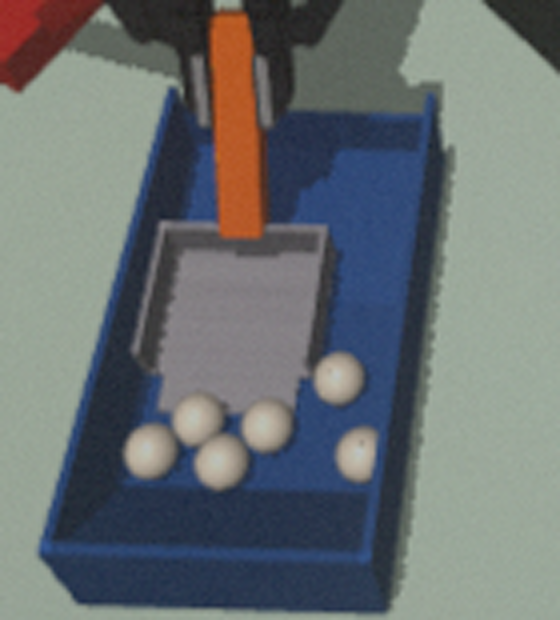

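```bash
python3 -m crank '[[[0,0.017,0,2.7,0.2,3.6,-1],[0,0.017,0,3.3,0,3.6,-1],[0,0.017,0,2.3,0,3.3,-1],[0,0.009,0,3.4,0,2.8,-1],[0,0.009,0,2.5,0,2.4,-1],[0,0,0,0,0,0,-1]]]'
python3 - <<'E'
from h import *
O,h,p=scoop();l=O+Rs(h,p)@[38,0,0];print("lip tray",Rn.from_euler("z",-TH,degrees=True).as_matrix()@(l-TO))
rows([lip(49,-18,6.5,-1),lip(51,-18,8,1),lip(54,-18,11.5,4),lip(57,-18,15.5,7)])
g=grab_frame('scene');crop(g,120,250,260,405,4,'push2.png')
E
```

```text
time_s: 15.95
eef_pos: [460.6, -279.8, 87.9]
tool_rot: [0.109, 0.861, -0.449, 0.211]
contact_force: [-0.0, 0.5, 5.0]
grip_width: 0.226
t 15.95 scoop O [ 505.  -343.3    7. ] h -55.0 p -2.6 roll -0.001 F [-0.   0.5  5. ] M [-0.32 -0.32  0.09] j [-0.52 -0.06  1.9  -0.26  0.87  2.14]
lip tray [ 44.731 -17.835   5.253]
rot [-0.001  0.027  0.   ] shA [0.9 0.1 2.7] shB [0.8 0.1 2.7] |d| 3.0 ang 1.6
rot [-0.     0.035  0.   ] shA [-1.9  0.   2. ] shB [-2.   0.   1.9] |d| 3.0 ang 2.0
rot [ 0.     0.052 -0.   ] shA [-2.2  0.   2.1] shB [-2.3  0.   2. ] |d| 3.0 ang 3.0
rot [ 0.     0.052 -0.   ] shA [-1.8  0.   1.9] shB [-1.9  0.   1.8] |d| 3.0 ang 3.0
```

View pics/push2.png

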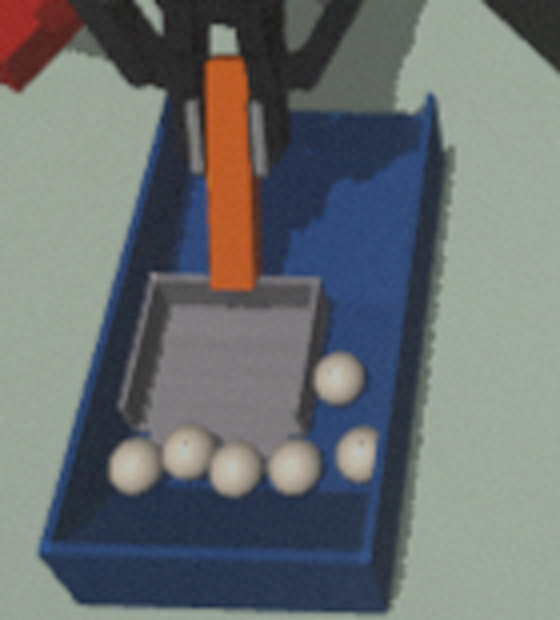

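```bash
python3 -m crank '[[[0,0.009,0,2,0,2.4,-1],[0,0,0,1,0,1.2,-1],[0,0,0,0,0,0,-1],[0,0,0,0,0,0,-1]]]'
python3 - <<'E'
from h import *
O,h,p=scoop();l=O+Rs(h,p)@[38,0,0];print("lip tray",Rn.from_euler("z",-TH,degrees=True).as_matrix()@(l-TO))
rows([lip(52,-18,8,1),lip(55,-18,11.5,4),lip(58,-18,15.5,7),lip(62,-18,20.5,10),lip(66,-18,25.5,13),lip(69,-18,29,16),lip(71,-18,33,20)])
g=grab_frame('scene');crop(g,120,250,260,405,4,'push3.png')
E
```

```text
time_s: 16.4
eef_pos: [463.0, -283.2, 86.2]
tool_rot: [0.111, 0.861, -0.449, 0.214]
contact_force: [-2.1, 3.2, 6.7]
grip_width: 0.228
t 16.4 scoop O [ 507.8 -347.3    5.9] h -55.1 p -2.1 roll -0.001 F [-2.1  3.2  6.7] M [-0.15 -0.17  0.04] j [-0.52 -0.05  1.9  -0.27  0.86  2.14]
lip tray [ 49.612 -17.853   4.501]
rot [-0.001  0.054  0.   ] shA [-3.   0.1  1.7] shB [-3.   0.   1.5] |d| 3.0 ang 3.1
rot [ 0.     0.052 -0.   ] shA [-2.2  0.   2.1] shB [-2.3  0.   2. ] |d| 3.0 ang 3.0
rot [ 0.     0.052 -0.   ] shA [-1.8 -0.   1.9] shB [-1.9 -0.   1.8] |d| 3.0 ang 3.0
rot [-0.     0.052  0.   ] shA [-0.3  0.   2. ] shB [-0.4  0.   1.9] |d| 2.0 ang 3.0
rot [ 0.     0.052 -0.   ] shA [-0.3 -0.   2.3] shB [-0.4 -0.   2.3] |d| 2.0 ang 3.0
rot [-0.     0.052 -0.   ] shA [-2. -0.  3.] shB [-2.1 -0.   2.9] |d| 4.0 ang 3.0
rot [-0.    0.07  0.  ] shA [-4.4  0.   3.5] shB [-4.6  0.   3.1] |d| 6.0 ang 4.0
```

View pics/push3.png

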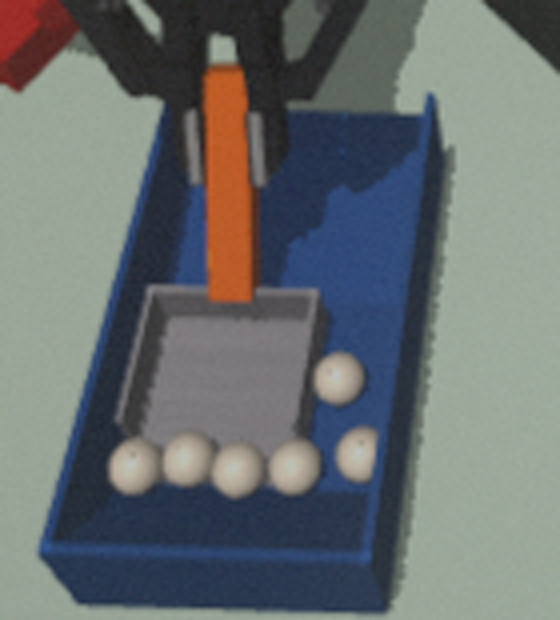

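```bash
python3 -m crank '[[[0,0.054,0,-3,0,1.7,-1],[0,0.052,0,-2.2,0,2.1,-1],[0,0.052,0,-1.8,0,1.9,-1],[0,0.052,0,-0.3,0,2,-1],[0,0,0,0,0,0,-1]]]'
python3 - <<'E'
from h import *
O,h,p=scoop();l=O+Rs(h,p)@[38,0,0];print("lip tray",Rn.from_euler("z",-TH,degrees=True).as_matrix()@(l-TO))
rows([lip(66,-18,25.5,13),lip(70,-18,30,16),lip(72,-18,34,20)])
g=grab_frame('scene');crop(g,120,250,260,405,4,'push4.png')
E
```

```text
time_s: 16.95
eef_pos: [460.6, -280.3, 74.5]
tool_rot: [0.158, 0.834, -0.434, 0.302]
contact_force: [-4.6, 4.1, 6.4]
grip_width: 0.226
t 16.95 scoop O [ 514.  -356.5   12.1] h -55.0 p 9.9 roll 0.0 F [-4.6  4.1  6.4] M [ 0.45  0.55 -0.17] j [-0.47 -0.09  2.04 -0.54  0.63  2.41]
lip tray [ 60.213 -18.015  18.588]
rot [-0.001  0.055  0.002] shA [ 2.  -0.2  2.1] shB [ 1.9 -0.2  2.2] |d| 3.0 ang 3.1
rot [-0.     0.052 -0.   ] shA [-0.5 -0.   3. ] shB [-0.7 -0.   2.9] |d| 3.0 ang 3.0
rot [-0.    0.07  0.  ] shA [-4.4  0.   3.5] shB [-4.6  0.   3.1] |d| 6.0 ang 4.0
```

View pics/push4.png

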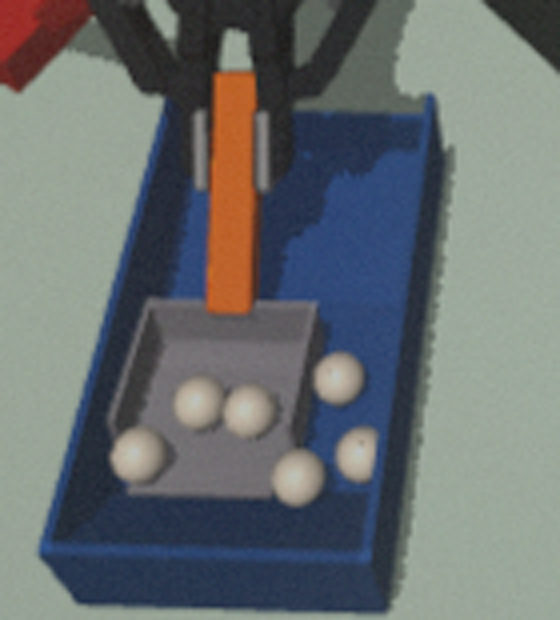

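```bash
python3 -m crank '[[[0,0.054,0,2,-0.2,2.1,-1],[0,0.052,0,-0.5,0,3,-1],[0,0,0,0,0,0,-1]]]'
python3 - <<'E'
from h import *
O,h,p=scoop();l=O+Rs(h,p)@[38,0,0];print("lip tray",Rn.from_euler("z",-TH,degrees=True).as_matrix()@(l-TO))
g=grab_frame('scene');crop(g,120,250,260,405,4,'push5.png')
E
```

```text
time_s: 17.3
eef_pos: [463.8, -284.1, 73.2]
tool_rot: [0.181, 0.816, -0.425, 0.347]
contact_force: [-15.5, 13.3, 17.0]
grip_width: 0.225
t 17.3 scoop O [ 520.7 -365.4   21.2] h -55.0 p 16.0 roll 0.001 F [-15.5  13.3  17. ] M [ 0.17  0.7  -0.57] j [-0.45 -0.09  2.09 -0.76  0.54  2.63]
lip tray [ 70.414 -17.663  31.668]
```

View pics/push5.png

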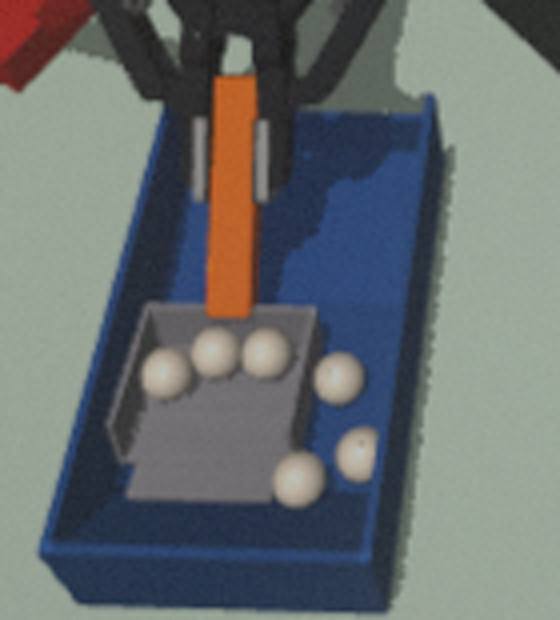

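```bash
python3 - <<'E'
from h import *
rows([lip(64,-18,34,16),lip(58,-18,44,14),lip(52,-18,58,13),lip(46,-18,78,13),lip(40,-18,100,13),lip(35,-18,125,13),lip(30,-18,150,13)])
E
```

```text
rot [-0.001  0.     0.001] shA [-2.9  0.1 -6.4] shB [-2.9  0.1 -6.4] |d| 7.0 ang 0.1
rot [ 0.    -0.035  0.   ] shA [  7.5   0.  -13.4] shB [  7.    0.  -13.7] |d| 15.0 ang 2.0
rot [-0.    -0.017  0.   ] shA [  7.6   0.  -15.3] shB [  7.4   0.  -15.5] |d| 17.0 ang 1.0
rot [0. 0. 0.] shA [  9.3   0.  -18.7] shB [  9.3   0.  -18.7] |d| 21.0 ang 0.0
rot [0. 0. 0.] shA [ 10.6  -0.  -20.2] shB [ 10.6  -0.  -20.2] |d| 23.0 ang 0.0
rot [0. 0. 0.] shA [ 13.4   0.  -21.7] shB [ 13.4   0.  -21.7] |d| 25.0 ang 0.0
rot [0. 0. 0.] shA [ 13.4   0.  -21.7] shB [ 13.4   0.  -21.7] |d| 25.0 ang 0.0
```

```bash
python3 -m crank '[[[0,0,0,-3,0,-6.4,-1],[0,-0.035,0,7.5,0,-13.4,-1],[0,-0.017,0,7.6,0,-15.3,-1],[0,0,0,9.3,0,-18.7,-1],[0,0,0,10.6,0,-20.2,-1],[0,0,0,13.4,0,-21.7,-1],[0,0,0,8,0,-14,-1],[0,0,0,0,0,0,-1],[0,0,0,0,0,0,-1]]]'
python3 - <<'E'
from h import *
O,h,p=scoop()
g=grab_frame('scene');crop(g,100,190,260,405,3,'lift2.png')
E
```

```text
time_s: 18.25
eef_pos: [442.2, -254.5, 186.5]
tool_rot: [0.169, 0.826, -0.431, 0.323]
contact_force: [-0.1, -0.1, -2.8]
grip_width: 0.224
t 18.25 scoop O [ 497.2 -333.3  128.9] h -55.1 p 12.8 roll 0.001 F [-0.1 -0.1 -2.8] M [0.61 0.41 0.  ] j [-0.41 -0.37  2.04 -0.49  0.86  2.33]
```

View pics/lift2.png

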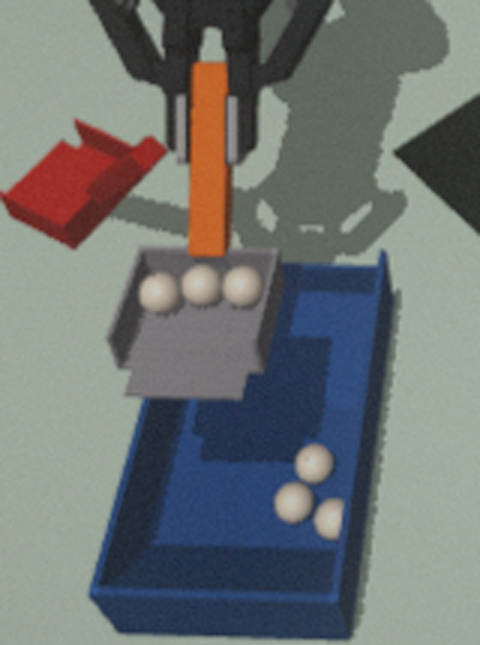

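```bash
python3 - <<'E'
from h import *
O,h,p=scoop()
def orb(O,d): return Rn.from_euler("z",d,degrees=True).apply(O)
A=np.array([0,1.5,4.5,8.1]+[8.1+3.7*i for i in range(1,13)]+[54.8,56.6,57.4])
w=[(orb(O,a)+[0,0,20*min(1,a/25)],h+a,13) for a in A[1:]]
print(w[-1][0])
rows(w)
E
```

```text
t 18.3 scoop O [ 497.  -333.2  128.2] h -55.1 p 12.7 roll 0.001 F [-0.7 -0.8 -2.8] M [ 0.59  0.44 -0.01] j [-0.41 -0.37  2.04 -0.49  0.86  2.33]
[548.492 239.169 148.185]
rot [ 0.019  0.005 -0.018] shA [ -4.  -12.   -4.7] shB [ -3.7 -12.2  -4.5] |d| 13.0 ang 1.5
rot [ 0.036 -0.    -0.038] shA [ -7.1 -23.8  -9.9] shB [ -6.2 -24.4  -9.1] |d| 27.0 ang 3.0
rot [ 0.043  0.    -0.046] shA [ -8.7 -28.5 -12. ] shB [ -7.3 -29.4 -10.8] |d| 32.0 ang 3.6
rot [ 0.044 -0.    -0.047] shA [ -8.9 -29.3 -12.4] shB [ -7.5 -30.2 -11.1] |d| 33.0 ang 3.7
rot [ 0.044 -0.    -0.047] shA [ -8.9 -29.3 -12.4] shB [ -7.5 -30.2 -11.1] |d| 33.0 ang 3.7
rot [ 0.044  0.    -0.047] shA [ -8.9 -29.3 -12.4] shB [ -7.5 -30.2 -11.1] |d| 33.0 ang 3.7
rot [ 0.044  0.    -0.047] shA [ -8.9 -29.3 -12.4] shB [ -7.5 -30.2 -11.1] |d| 33.0 ang 3.7
rot [ 0.044  0.    -0.047] shA [ -9.8 -29.3 -11.4] shB [ -8.4 -30.2 -10.1] |d| 33.0 ang 3.7
rot [ 0.044 -0.    -0.047] shA [-10.9 -29.3 -10.2] shB [ -9.5 -30.2  -8.9] |d| 33.0 ang 3.7
rot [ 0.044  0.    -0.047] shA [-10.9 -29.3 -10.2] shB [ -9.5 -30.2  -8.9] |d| 33.0 ang 3.7
rot [ 0.044  0.    -0.047] shA [-10.9 -29.3 -10.2] shB [ -9.5 -30.2  -8.9] |d| 33.0 ang 3.7
rot [ 0.044 -0.    -0.047] shA [-10.9 -29.3 -10.2] shB [ -9.5 -30.2  -8.9] |d| 33.0 ang 3.7
rot [ 0.044 -0.    -0.047] shA [-10.9 -29.3 -10.2] shB [ -9.5 -30.2  -8.9] |d| 33.0 ang 3.7
rot [ 0.044  0.    -0.047] shA [-10.9 -29.3 -10.2] shB [ -9.5 -30.2  -8.9] |d| 33.0 ang 3.7
rot [ 0.044  0.    -0.047] shA [-10.9 -29.3 -10.2] shB [ -9.5 -30.2  -8.9] |d| 33.0 ang 3.7
rot [ 0.027  0.    -0.029] shA [ -6.6 -18.3  -6.2] shB [ -6.1 -18.7  -5.7] |d| 20.0 ang 2.3
rot [ 0.021  0.    -0.023] shA [ -5.2 -14.4  -4.8] shB [ -4.8 -14.6  -4.5] |d| 16.0 ang 1.8
rot [ 0.01 -0.   -0.01] shA [-2.2 -6.4 -2.1] shB [-2.2 -6.5 -2. ] |d| 7.0 ang 0.8
```

```bash
python3 -m crank '[[[0.019,0.005,-0.018,-4,-12,-4.7,-1],[0.036,0,-0.038,-7.1,-23.8,-9.9,-1],[0.043,0,-0.046,-8.7,-28.5,-12,-1],[0.044,0,-0.047,-8.9,-29.3,-12.4,-1],[0.044,0,-0.047,-8.9,-29.3,-12.4,-1],[0.044,0,-0.047,-8.9,-29.3,-12.4,-1],[0.044,0,-0.047,-8.9,-29.3,-12.4,-1],[0.044,0,-0.047,-9.8,-29.3,-11.4,-1],[0.044,0,-0.047,-10.9,-29.3,-10.2,-1],[0.044,0,-0.047,-10.9,-29.3,-10.2,-1],[0.044,0,-0.047,-10.9,-29.3,-10.2,-1],[0.044,0,-0.047,-10.9,-29.3,-10.2,-1]]]'
python3 -m crank '[[[0.044,0,-0.047,-10.9,-29.3,-10.2,-1],[0.044,0,-0.047,-10.9,-29.3,-10.2,-1],[0.044,0,-0.047,-10.9,-29.3,-10.2,-1],[0.027,0,-0.029,-6.6,-18.3,-6.2,-1],[0.021,0,-0.023,-5.2,-14.4,-4.8,-1],[0.01,0,-0.01,-2.2,-6.4,-2.1,-1],[0,0,0,0,0,0,-1],[0,0,0,0,0,0,-1]]]'
python3 - <<'E'
from h import *
O,h,p=scoop()
g=grab_frame('scene');cv2.imwrite('pics/jar1.png',g['pixels'][:,:,::-1])
f=grab_frame('top');cv2.imwrite('pics/jar1t.png',f['pixels'][:,:,::-1])
E
```

```text
time_s: 19.5
eef_pos: [499.6, 103.0, 206.2]
tool_rot: [0.043, 0.923, -0.11, 0.365]
contact_force: [0.3, -0.1, -1.9]
grip_width: 0.223
time_s: 20.3
eef_pos: [453.3, 234.6, 207.0]
tool_rot: [-0.007, 0.93, 0.017, 0.368]
contact_force: [0.2, 0.1, -2.8]
grip_width: 0.224
t 20.3 scoop O [549.8 238.2 150.2] h 2.1 p 13.2 roll 0.001 F [ 0.2  0.1 -2.8] M [-0.02  0.76 -0.01] j [ 0.59 -0.39  2.02 -0.48  0.9   2.31]
```

View pics/jar1.png

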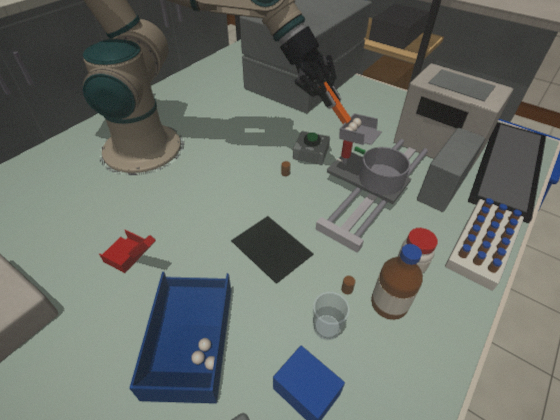

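View pics/jar1t.png

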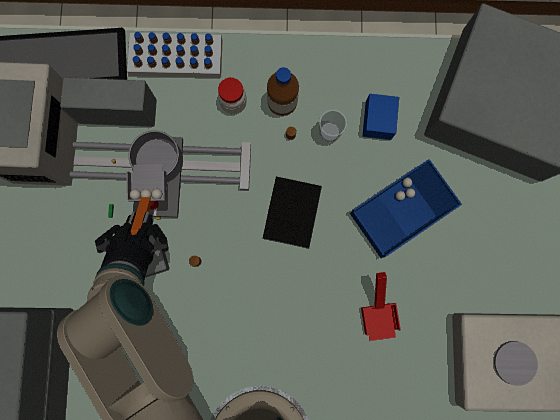

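```bash
cat >> h.py <<'E'
JC=np.array([610.6,240.8,0.])
def jlip(d,z,p,h=2.1):
    hd=np.array([np.cos(np.radians(h)),np.sin(np.radians(h)),0]); a=np.radians(p)
    return (JC+hd*(d-38*np.cos(a))+[0,0,z-38*np.sin(a)],h,p)
E
python3 - <<'E'
from h import *
scoop()
rows([jlip(-18,142,9),jlip(-18,128,4),jlip(-18,118,-1),jlip(-17,112,-7)]+[jlip(-15,107,-13)]+[jlip(-14,106,p) for p in(-19,-25,-31,-37,-43,-48)])
E
```

```text
t 20.4 scoop O [550.  237.8 150.5] h 2.1 p 13.2 roll 0.0 F [ 0.   0.6 -2. ] M [-0.04  0.73  0.01] j [ 0.59 -0.4   2.02 -0.48  0.9   2.31]
rot [ 0.    -0.074  0.   ] shA [ 1.9 -0.7 12. ] shB [ 2.7 -0.7 11.8] |d| 12.0 ang 4.2
rot [-0.    -0.087  0.   ] shA [ 2.5 -0.   5.8] shB [ 3.  -0.   5.5] |d| 6.0 ang 5.0
rot [ 0.    -0.087 -0.   ] shA [5.7 0.  3.2] shB [5.9 0.  2.7] |d| 7.0 ang 5.0
rot [ 0.    -0.105  0.   ] shA [11.5  0.  -0.3] shB [11.4  0.  -1.5] |d| 12.0 ang 6.0
rot [-0.    -0.105 -0.   ] shA [13.5 -0.  -0.7] shB [13.3 -0.  -2.1] |d| 13.0 ang 6.0
rot [-0.    -0.105  0.   ] shA [14.2 -0.  -4.8] shB [13.7 -0.  -6.2] |d| 15.0 ang 6.0
rot [-0.    -0.105 -0.   ] shA [13.6  0.  -6. ] shB [12.9  0.  -7.4] |d| 15.0 ang 6.0
rot [ 0.    -0.105 -0.   ] shA [13.6  0.  -6. ] shB [12.9  0.  -7.4] |d| 15.0 ang 6.0
rot [ 0.    -0.105  0.   ] shA [13.6 -0.  -6. ] shB [12.9 -0.  -7.4] |d| 15.0 ang 6.0
rot [-0.    -0.105  0.   ] shA [13.6  0.  -6. ] shB [12.9  0.  -7.4] |d| 15.0 ang 6.0
rot [ 0.    -0.087  0.   ] shA [11.3  0.  -5.1] shB [10.8  0.  -6.1] |d| 12.0 ang 5.0
```

```bash
python3 -m crank '[[[0,-0.074,0,1.9,-0.7,12,-1],[0,-0.087,0,2.5,0,5.8,-1],[0,-0.087,0,5.7,0,3.2,-1],[0,-0.105,0,11.5,0,-0.3,-1],[0,-0.105,0,13.5,0,-0.7,-1],[0,-0.105,0,14.2,0,-4.8,-1],[0,-0.105,0,13.6,0,-6,-1],[0,-0.105,0,13.6,0,-6,-1],[0,-0.105,0,13.6,0,-6,-1],[0,-0.105,0,13.6,0,-6,-1],[0,-0.087,0,11.3,0,-5.1,-1],[0,0,0,0,0,0,-1]]]'
python3 - <<'E'
from h import *
O,h,p=scoop();print("lip",O+Rs(h,p)@[38,0,0])
g=grab_frame('scene');crop(g,290,60,440,200,4,'pour1.png')
f=grab_frame('top');crop(f,90,110,230,230,4,'pour1t.png')
E
```

```text
time_s: 21.6
eef_pos: [577.0, 238.7, 241.6]
tool_rot: [0.004, 0.987, 0.017, -0.16]
contact_force: [0.0, -0.6, -3.6]
grip_width: 0.225
t 21.6 scoop O [572.9 238.5 129.6] h 2.0 p -48.4 roll 0.002 F [ 0.  -0.6 -3.6] M [ 0.04 -0.24 -0.01] j [0.3  0.58 0.79 0.09 2.07 1.87]
lip [598.102 239.393 101.178]
```

View pics/pour1.png

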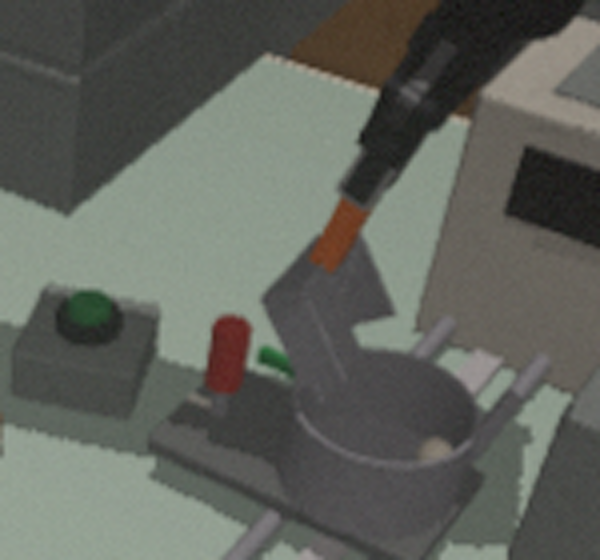

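View pics/pour1t.png

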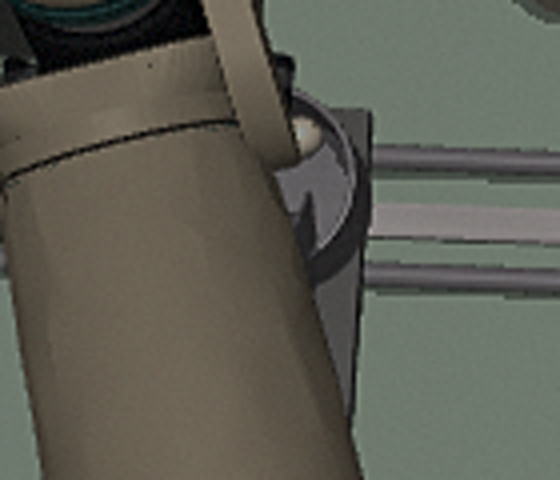

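```bash
python3 - <<'E'
from h import *
scoop()
rows([jlip(-16,112,-45),jlip(-18,120,-38),jlip(-20,128,-31),jlip(-22,136,-24),jlip(-24,142,-17),jlip(-26,148,-10),jlip(-28,150,-3),jlip(-28,152,0)])
E
```

```text
t 21.7 scoop O [571.8 239.4 133. ] h 2.1 p -48.0 roll 0.001 F [-0.3  0.4 -1.8] M [ 0.03 -0.29  0.04] j [0.3  0.57 0.8  0.09 2.07 1.87]
rot [ 0.     0.053 -0.001] shA [-11.3   0.1  -2.5] shB [-11.2   0.   -3.1] |d| 12.0 ang 3.0
rot [-0.     0.122 -0.   ] shA [-18.9   0.    1.6] shB [-19.    0.   -0.7] |d| 19.0 ang 7.0
rot [-0.     0.122 -0.   ] shA [-18.    0.    1.1] shB [-18.    0.   -1.1] |d| 18.0 ang 7.0
rot [-0.     0.122  0.   ] shA [-17.1   0.    0.8] shB [-17.1   0.   -1.3] |d| 17.0 ang 7.0
rot [ 0.     0.122 -0.   ] shA [-16.3  -0.    2.6] shB [-16.5  -0.    0.6] |d| 17.0 ang 7.0
rot [-0.     0.122  0.   ] shA [-15.5   0.    2.5] shB [-15.7   0.    0.6] |d| 16.0 ang 7.0
rot [ 0.     0.122 -0.   ] shA [-16.1   0.    6.2] shB [-16.8   0.    4.2] |d| 17.0 ang 7.0
rot [-0.     0.052  0.   ] shA [-5.6 -0.   1.8] shB [-5.7 -0.   1.5] |d| 6.0 ang 3.0
```

```bash
python3 -m crank '[[[0,0.053,0,-11.3,0,-2.5,-1],[0,0.122,0,-18.9,0,1.6,-1],[0,0.122,0,-18,0,1.1,-1],[0,0.122,0,-17.1,0,0.8,-1],[0,0.122,0,-16.3,0,2.6,-1],[0,0.122,0,-15.5,0,2.5,-1],[0,0.122,0,-16.1,0,6.2,-1],[0,0.052,0,-5.6,0,1.8,-1],[0,0,0,0,0,0,-1]]]'
python3 - <<'E'
from h import *
O,h,p=scoop()
g=grab_frame('scene');crop(g,290,60,440,200,4,'poured1.png')
f=grab_frame('top');crop(f,90,110,230,230,4,'poured1t.png')
def orb(O,d): return Rn.from_euler("z",d,degrees=True).apply(O)
T=tray(-52,18,135);print(np.hypot(*O[:2]),np.hypot(*T[:2]),np.degrees(np.arctan2(T[1],T[0])-np.arctan2(O[1],O[0])))
E
```

```text
time_s: 22.6
eef_pos: [460.5, 235.7, 230.6]
tool_rot: [-0.006, 0.966, 0.019, 0.259]
contact_force: [-0.7, -0.5, -1.6]
grip_width: 0.224
t 22.6 scoop O [541.4 238.9 153.3] h 2.3 p 0.0 roll -0.001 F [-0.7 -0.5 -1.6] M [-0.06  0.49  0.01] j [ 0.52 -0.29  1.82 -0.25  1.15  2.1 ]
591.808299120972 571.1316992551972 -52.5435082663824
```

View pics/poured1.png

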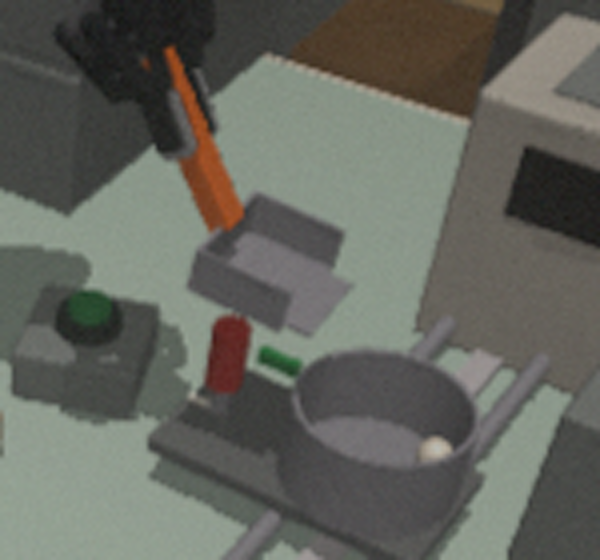

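View pics/poured1t.png

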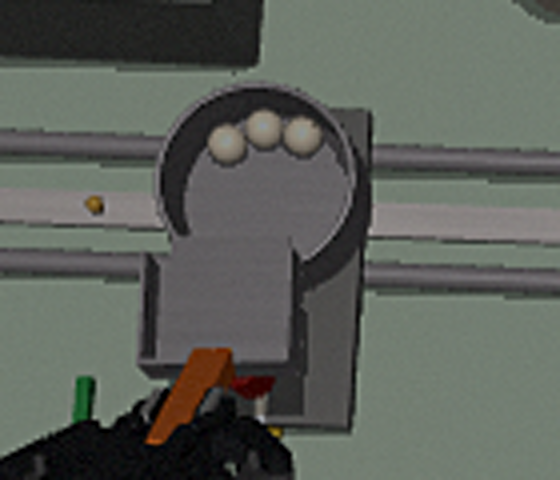

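```bash
python3 - <<'E'
from h import *
O,h,p=scoop()
T=tray(-52,18,135);b0=np.arctan2(O[1],O[0]);b1=np.arctan2(T[1],T[0]);r0=np.hypot(*O[:2]);r1=np.hypot(*T[:2])
s=[.03,.09,.16]+list(np.linspace(.16,.84,11)[1:])+[.91,.97,1]
w=[]
for a in s:
    b=b0+(b1-b0)*a;r=r0+(r1-r0)*a
    w.append((np.array([r*np.cos(b),r*np.sin(b),O[2]+(135-O[2])*a]),h+(TH-h)*a,0))
rows(w)
f=grab_frame("top");crop(f,340,150,470,265,6,"tray2.png")
E
```

```text
t 22.7 scoop O [543.7 239.1 155.2] h 2.2 p 0.0 roll -0.002 F [ 0.4  0.5 -1.2] M [-0.02  0.45  0.  ] j [ 0.52 -0.28  1.81 -0.25  1.15  2.1 ]
rot [-0.016 -0.001  0.025] shA [ 4.2 13.1  3.1] shB [ 4.6 12.9  3.3] |d| 14.0 ang 1.7
rot [-0.03  -0.     0.052] shA [ 8.1 26.2  6.1] shB [ 9.4 25.5  6.9] |d| 28.0 ang 3.4
rot [-0.035  0.     0.061] shA [ 9.5 30.5  7.1] shB [11.3 29.6  8.1] |d| 33.0 ang 4.0
rot [-0.034 -0.     0.059] shA [ 9.4 29.4  7. ] shB [11.1 28.6  8. ] |d| 32.0 ang 3.9
rot [-0.034 -0.     0.059] shA [ 9.5 29.3  7.1] shB [11.2 28.4  8.1] |d| 32.0 ang 3.9
rot [-0.034  0.     0.059] shA [ 9.6 29.1  7.2] shB [11.3 28.2  8.1] |d| 31.0 ang 3.9
rot [-0.034  0.     0.059] shA [ 9.8 28.9  7.2] shB [11.5 28.1  8.2] |d| 31.0 ang 3.9
rot [-0.034 -0.     0.059] shA [ 9.9 28.8  7.3] shB [11.6 27.9  8.3] |d| 31.0 ang 3.9
rot [-0.034  0.     0.059] shA [10.1 28.6  7.4] shB [11.7 27.7  8.4] |d| 31.0 ang 3.9
rot [-0.034  0.     0.059] shA [10.2 28.5  7.5] shB [11.9 27.5  8.4] |d| 31.0 ang 3.9
rot [-0.034 -0.     0.059] shA [10.3 28.3  7.6] shB [12.  27.4  8.5] |d| 31.0 ang 3.9
rot [-0.034  0.     0.059] shA [10.5 28.1  7.6] shB [12.1 27.2  8.6] |d| 31.0 ang 3.9
rot [-0.034 -0.     0.059] shA [10.6 28.   7.7] shB [12.2 27.   8.6] |d| 31.0 ang 3.9
rot [-0.035  0.     0.061] shA [11.  28.6  8. ] shB [12.7 27.6  9. ] |d| 32.0 ang 4.0
rot [-0.03  -0.     0.052] shA [ 9.7 24.4  7. ] shB [10.9 23.6  7.7] |d| 27.0 ang 3.4
rot [-0.015  0.     0.026] shA [ 5.  12.   3.6] shB [ 5.3 11.9  3.8] |d| 14.0 ang 1.7
```

View pics/tray2.png

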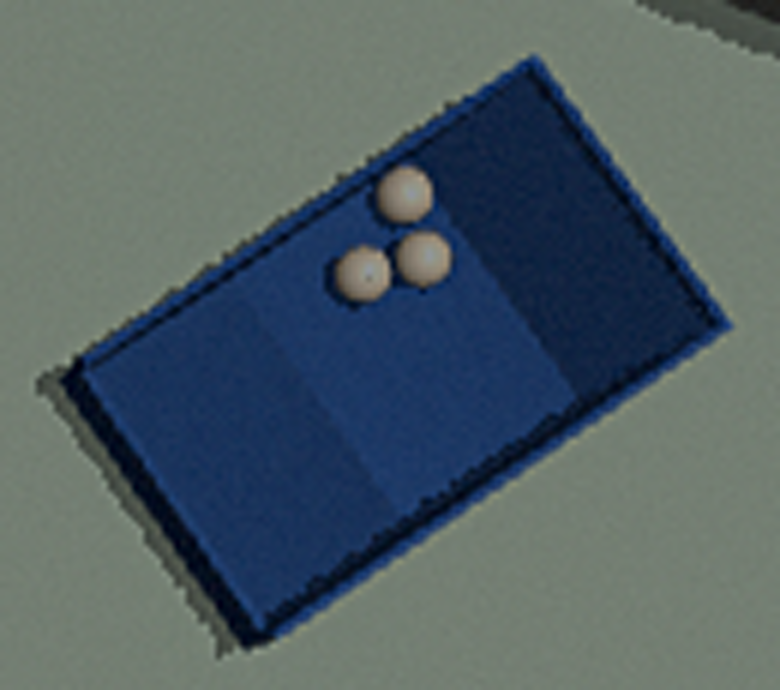

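```bash
python3 -m crank '[[[-0.016,0,0.025,4.2,13.1,3.1,-1],[-0.03,0,0.052,8.1,26.2,6.1,-1],[-0.035,0,0.061,9.5,30.5,7.1,-1],[-0.034,0,0.059,9.4,29.4,7,-1],[-0.034,0,0.059,9.5,29.3,7.1,-1],[-0.034,0,0.059,9.6,29.1,7.2,-1],[-0.034,0,0.059,9.8,28.9,7.2,-1],[-0.034,0,0.059,9.9,28.8,7.3,-1],[-0.034,0,0.059,10.1,28.6,7.4,-1],[-0.034,0,0.059,10.2,28.5,7.5,-1],[-0.034,0,0.059,10.3,28.3,7.6,-1],[-0.034,0,0.059,10.5,28.1,7.6,-1]]]'
python3 -m crank '[[[-0.034,0,0.059,10.6,28,7.7,-1],[-0.035,0,0.061,11,28.6,8,-1],[-0.03,0,0.052,9.7,24.4,7,-1],[-0.015,0,0.026,5,12,3.6,-1],[0,0,0,0,0,0,-1],[0,0,0,0,0,0,-1]]]'
python3 - <<'E'
from h import *
scoop()
rows([lip(-14,19,115,-6),lip(-16,19,92,-12),lip(-16,19,68,-12),lip(-16,19,46,-12),lip(-16,19,28,-12),lip(-16,19,18,-12),lip(-16,19,10,-12),lip(-16,19,6,-12)])
E
```

```text
time_s: 23.95
eef_pos: [491.8, -114.8, 215.8]
tool_rot: [0.094, 0.901, -0.349, 0.241]
contact_force: [0.2, 0.3, -1.4]
grip_width: 0.228
time_s: 24.55
eef_pos: [454.6, -208.2, 211.1]
tool_rot: [0.12, 0.856, -0.448, 0.229]
contact_force: [-0.4, -0.1, -2.2]
grip_width: 0.226
t 24.55 scoop O [ 500.8 -274.7  133.7] h -55.2 p -0.0 roll 0.001 F [-0.4 -0.1 -2.2] M [ 0.4   0.24 -0.03] j [-0.35 -0.3   1.87 -0.32  1.15  2.25]
rot [ 0.002 -0.104 -0.001] shA [ 4.1 -0.9 10.1] shB [ 5.1 -0.9  9.6] |d| 11.0 ang 6.0
rot [ 0.    -0.105 -0.   ] shA [ 2.4  0.  14.2] shB [ 3.9  0.  13.8] |d| 14.0 ang 6.0
rot [0. 0. 0.] shA [-7.4  0.  22.8] shB [-7.4  0.  22.8] |d| 24.0 ang 0.0
rot [0. 0. 0.] shA [-6.8  0.  20.9] shB [-6.8  0.  20.9] |d| 22.0 ang 0.0
rot [0. 0. 0.] shA [-5.6  0.  17.1] shB [-5.6  0.  17.1] |d| 18.0 ang 0.0
rot [0. 0. 0.] shA [-3.1  0.   9.5] shB [-3.1  0.   9.5] |d| 10.0 ang 0.0
rot [0. 0. 0.] shA [-2.5  0.   7.6] shB [-2.5  0.   7.6] |d| 8.0 ang 0.0
rot [0. 0. 0.] shA [-1.2  0.   3.8] shB [-1.2  0.   3.8] |d| 4.0 ang 0.0
```

```bash
python3 -m crank '[[[0.002,-0.104,0,4.1,-0.9,10.1,-1],[0,-0.105,0,2.4,0,14.2,-1],[0,0,0,-7.4,0,22.8,-1],[0,0,0,-6.8,0,20.9,-1],[0,0,0,-5.6,0,17.1,-1],[0,0,0,-3.1,0,9.5,-1],[0,0,0,0,0,0,-1],[0,0,0,0,0,0,-1]]]'
python3 - <<'E'
from h import *
scoop()
rows([lip(-16,19,10,-12),lip(-16,19,6,-12)])
g=grab_frame('scene');f=grab_frame('top')
a=cv2.resize(g['pixels'][250:405,120:260],None,fx=3,fy=3);b=cv2.resize(f['pixels'][150:265,335:470],None,fx=3,fy=3)
b=cv2.copyMakeBorder(b,0,a.shape[0]-b.shape[0],0,0,cv2.BORDER_CONSTANT)
cv2.imwrite('pics/entry2.png',np.hstack([a,b])[:,:,::-1])
E
```

```text
time_s: 25.35
eef_pos: [465.2, -221.0, 119.3]
tool_rot: [0.072, 0.876, -0.457, 0.139]
contact_force: [-0.4, 0.3, -1.3]
grip_width: 0.226
t 25.35 scoop O [ 501.4 -272.9   26.9] h -55.1 p -11.9 roll -0.001 F [-0.4  0.3 -1.3] M [0.27 0.15 0.01] j [-0.44 -0.08  1.82 -0.17  1.13  2.15]
rot [-0.001 -0.001 -0.001] shA [-2.8  0.4  8.4] shB [-2.8  0.4  8.4] |d| 9.0 ang 0.1
rot [0. 0. 0.] shA [-1.2  0.   3.8] shB [-1.2  0.   3.8] |d| 4.0 ang 0.0
```

View pics/entry2.png

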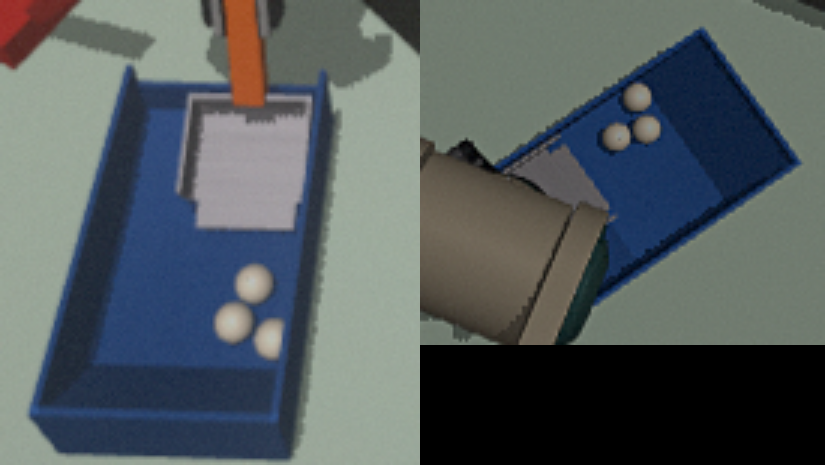

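Good alignment, no contact. Lower to the floor and push.

```bash
python3 -m crank '[[[0,0,0,-2.8,0.4,8.4,-1],[0,0,0,-1.2,0,3.8,-1],[0,0,0,0,0,0,-1]]]'
python3 - <<'E'
from h import *
scoop()
rows([lip(x,19,5.2,p) for x,p in [(-11,-11.5),(-5,-10.5),(1,-9.5),(7,-8.5),(13,-7.5),(19,-6.5),(25,-5.5),(31,-4.5),(36,-3.5),(41,-3),(45,-2.5),(49,-2)]])
E
```

```text
time_s: 25.75
eef_pos: [466.2, -221.7, 109.5]
tool_rot: [0.072, 0.875, -0.457, 0.142]
contact_force: [-6.8, 9.4, 16.6]
grip_width: 0.228
t 25.75 scoop O [ 502.7 -274.    17.3] h -55.1 p -11.6 roll -0.004 F [-6.8  9.4 16.6] M [ 0.16  0.42 -0.13] j [-0.44 -0.06  1.83 -0.17  1.1   2.15]
rot [-0.004  0.002 -0.002] shA [1.3 0.9 5.4] shB [1.3 0.9 5.4] |d| 6.0 ang 0.3
rot [ 0.     0.017 -0.   ] shA [3.5 0.  3. ] shB [3.4 0.  3.1] |d| 5.0 ang 1.0
rot [-0.     0.017  0.   ] shA [3.5 0.  3.1] shB [3.4 0.  3.2] |d| 5.0 ang 1.0
rot [-0.     0.017 -0.   ] shA [3.4 0.  3.2] shB [3.4 0.  3.3] |d| 5.0 ang 1.0
rot [0.    0.017 0.   ] shA [ 3.4 -0.   3.3] shB [ 3.3 -0.   3.4] |d| 5.0 ang 1.0
rot [-0.     0.017 -0.   ] shA [3.3 0.  3.4] shB [3.3 0.  3.5] |d| 5.0 ang 1.0
rot [0.    0.017 0.   ] shA [3.3 0.  3.5] shB [3.2 0.  3.6] |d| 5.0 ang 1.0
rot [-0.     0.017 -0.   ] shA [ 3.3 -0.   3.6] shB [ 3.2 -0.   3.7] |d| 5.0 ang 1.0
rot [ 0.     0.017 -0.   ] shA [ 2.3 -0.   3.3] shB [ 2.3 -0.   3.3] |d| 4.0 ang 1.0
rot [-0.     0.009  0.   ] shA [3.4 0.  2.8] shB [3.3 0.  2.8] |d| 4.0 ang 0.5
rot [-0.     0.009 -0.   ] shA [ 2.5 -0.   2.4] shB [ 2.4 -0.   2.4] |d| 3.0 ang 0.5
rot [0.    0.009 0.   ] shA [ 2.4 -0.   2.4] shB [ 2.4 -0.   2.4] |d| 3.0 ang 0.5
```

```bash
python3 -m crank '[[[0,0,0,1,0,-3,-1],[0,0,0,0,0,0,-1]]]'
python3 - <<'E'
from h import *
scoop()
g=grab_frame('scene');f=grab_frame('top')
crop(g,130,240,250,390,5,'c1.png'); crop(f,340,150,470,265,6,'c1t.png')
C=cloud(g)
# pan floor plane fit: grey pixels in region
px=g['pixels'].astype(int)
m=(px.max(-1)-px.min(-1)<25)&(px.mean(-1)>100)&(C[...,2]>5)&(C[...,2]<60)
t=(C-TO)@Rn.from_euler("z",TH,degrees=True).as_matrix()
m&=(t[...,0]>-100)&(t[...,0]<0)&(abs(t[...,1])<60)&(t[...,1]>-15)&(t[...,1]<50)
P=t[m];print(len(P),P.min(0),P.max(0))
A=np.c_[P[:,:2],np.ones(len(P))]
for _ in range(5):
    c,*_r=np.linalg.lstsq(A,P[:,2],rcond=None); r=P[:,2]-A@c; k=abs(r)<4; P=P[k];A=A[k]
print(c,len(P),np.degrees(np.arctan(c[0])),np.degrees(np.arctan(c[1])))
E
```

```text
time_s: 25.95
eef_pos: [465.0, -221.5, 110.1]
tool_rot: [0.072, 0.875, -0.457, 0.14]
contact_force: [-3.4, 5.3, 9.5]
grip_width: 0.226
t 25.95 scoop O [ 501.2 -273.5   17.7] h -55.1 p -11.9 roll -0.002 F [-3.4  5.3  9.5] M [0.24 0.08 0.11] j [-0.44 -0.07  1.83 -0.17  1.11  2.15]
1347 [-93.369 -14.936   5.229] [-23.056  49.957  55.976]
[-0.294 -0.001  1.066] 1178 -16.39840646101074 -0.05937354463801565
```

View pics/c1.png

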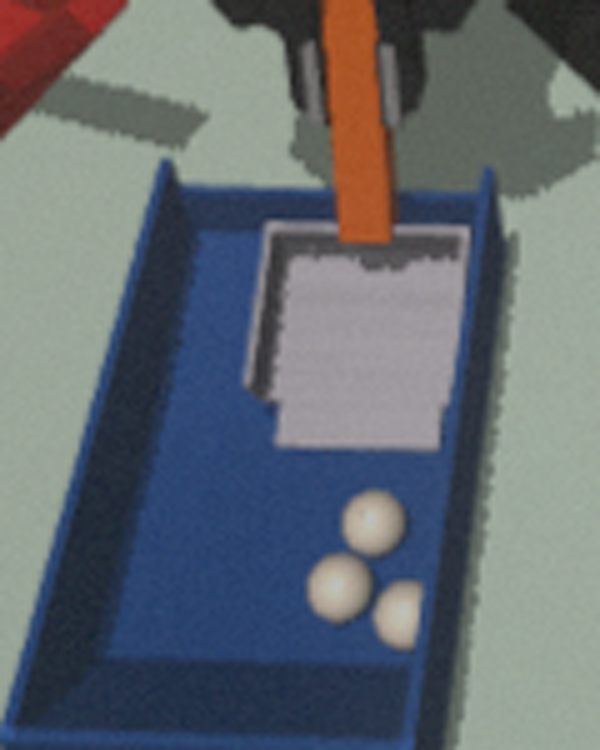

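View pics/c1t.png

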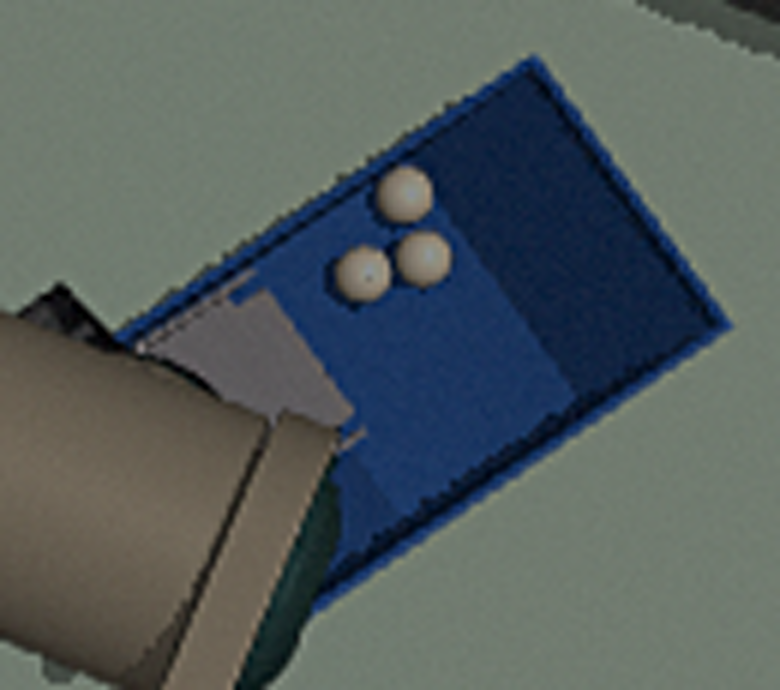

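```bash
sed -i 's/^OFF=.*/OFF=np.array([-81,0,76.2]); GT=33.0/' h.py
python3 -m crank '[[[0,0,0,0.8,0,-2.4,-1],[0,0,0,0,0,0,-1]]]'
python3 - <<'E'
from h import *
O,h,p=scoop();l=O+Rs(h,p)@[38,0,0];print("lip tray",Rn.from_euler("z",-TH,degrees=True).as_matrix()@(l-TO))
rows([lip(x,19,5.5,p) for x,p in [(-13,-13.5),(-7,-11.5),(-1,-9.5),(5,-8.5),(11,-7.5),(17,-6.5),(23,-5.5),(29,-4.5),(35,-3.5),(40,-3),(44,-2.5),(48,-2)]])
E
```

```text
time_s: 26.25
eef_pos: [464.0, -221.4, 110.9]
tool_rot: [0.072, 0.875, -0.457, 0.138]
contact_force: [1.2, 0.1, -0.3]
grip_width: 0.226
t 26.25 scoop O [ 497.4 -269.4   16.3] h -55.2 p -15.0 roll -0.0 F [ 1.2  0.1 -0.3] M [0.26 0.02 0.08] j [-0.44 -0.07  1.83 -0.17  1.12  2.15]
lip tray [-21.453  18.11    6.469]
rot [ 0.     0.027 -0.001] shA [ 4.3 -0.8  5.1] shB [ 4.2 -0.8  5.2] |d| 7.0 ang 1.5
rot [-0.     0.035  0.   ] shA [ 1.2 -0.   4.1] shB [ 1.1 -0.   4.2] |d| 4.0 ang 2.0
rot [-0.     0.035 -0.   ] shA [1.1 0.  4.3] shB [1.  0.  4.3] |d| 4.0 ang 2.0
rot [0.    0.017 0.   ] shA [ 3.3 -0.   3.4] shB [ 3.2 -0.   3.5] |d| 5.0 ang 1.0
rot [-0.     0.017 -0.   ] shA [3.2 0.  3.5] shB [3.2 0.  3.6] |d| 5.0 ang 1.0
rot [ 0.     0.017 -0.   ] shA [ 3.2 -0.   3.6] shB [ 3.1 -0.   3.7] |d| 5.0 ang 1.0
rot [-0.     0.017  0.   ] shA [3.1 0.  3.7] shB [3.1 0.  3.8] |d| 5.0 ang 1.0
rot [-0.     0.017  0.   ] shA [3.1 0.  3.8] shB [3.  0.  3.9] |d| 5.0 ang 1.0
rot [ 0.     0.017 -0.   ] shA [3.  0.  3.9] shB [3. 0. 4.] |d| 5.0 ang 1.0
rot [ 0.     0.009 -0.   ] shA [ 3.2 -0.   3. ] shB [ 3.2 -0.   3. ] |d| 4.0 ang 0.5
rot [0.    0.009 0.   ] shA [2.3 0.  2.5] shB [2.3 0.  2.5] |d| 3.0 ang 0.5
rot [-0.     0.009  0.   ] shA [2.3 0.  2.5] shB [2.3 0.  2.6] |d| 3.0 ang 0.5
```

```bash
python3 -m crank '[[[0,0.027,0,4.3,-0.5,5.1,-1],[0,0.035,0,1.2,0,4.1,-1],[0,0.035,0,1.1,0,4.3,-1],[0,0.017,0,3.3,0,3.4,-1],[0,0.017,0,3.2,0,3.5,-1],[0,0.017,0,3.2,0,3.6,-1],[0,0,0,0,0,0,-1]]]'
python3 - <<'E'
from h import *
O,h,p=scoop();l=O+Rs(h,p)@[38,0,0];print("lip tray",Rn.from_euler("z",-TH,degrees=True).as_matrix()@(l-TO))
rows([lip(x,19,5.5,p) for x,p in [(23,-5.5),(29,-4.5),(35,-3.5),(40,-3),(44,-2.5),(48,-2)]])
g=grab_frame('scene');crop(g,120,250,260,405,4,'q1.png')
E
```

```text
time_s: 26.95
eef_pos: [478.9, -241.2, 95.6]
tool_rot: [0.106, 0.863, -0.45, 0.204]
contact_force: [1.3, -1.3, 2.8]
grip_width: 0.226
t 26.95 scoop O [ 520.1 -300.3   10.8] h -55.1 p -6.4 roll -0.001 F [ 1.3 -1.3  2.8] M [-0.37 -0.36  0.04] j [-0.42 -0.05  1.88 -0.29  0.93  2.24]
lip tray [17.873 19.083  6.599]
rot [-0.001  0.015 -0.001] shA [2.1 0.2 4.2] shB [2.  0.2 4.2] |d| 5.0 ang 0.9
rot [-0.     0.017  0.   ] shA [3.1 0.  3.8] shB [3.  0.  3.9] |d| 5.0 ang 1.0
rot [ 0.     0.017 -0.   ] shA [3.  0.  3.9] shB [3. 0. 4.] |d| 5.0 ang 1.0
rot [ 0.     0.009 -0.   ] shA [ 3.2 -0.   3. ] shB [ 3.2 -0.   3. ] |d| 4.0 ang 0.5
rot [0.    0.009 0.   ] shA [2.3 0.  2.5] shB [2.3 0.  2.5] |d| 3.0 ang 0.5
rot [-0.     0.009  0.   ] shA [2.3 0.  2.5] shB [2.3 0.  2.6] |d| 3.0 ang 0.5
```

View pics/q1.png

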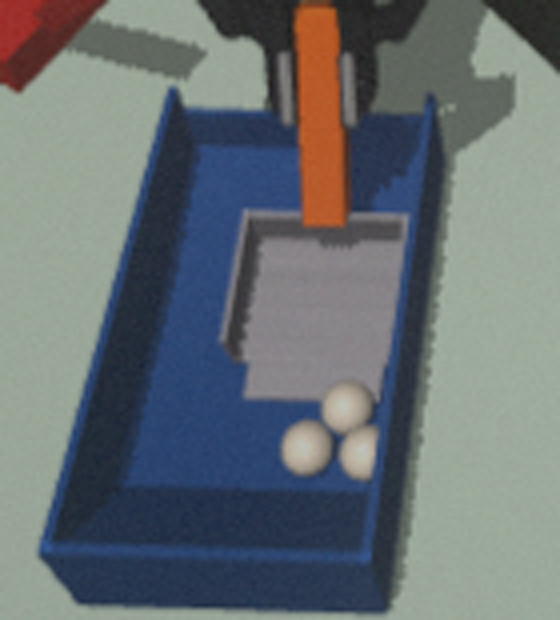

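```bash
python3 -m crank '[[[0,0.016,0,2.1,0.1,4.0,-1],[0,0.017,0,3.1,0,3.7,-1],[0,0.017,0,3,0,3.8,-1],[0,0.009,0,3.2,0,3,-1],[0,0.009,0,2.3,0,2.5,-1],[0,0.009,0,2.3,0,2.5,-1],[0,0,0,0,0,0,-1],[0,0,0,0,0,0,-1]]]'
python3 - <<'E'
from h import *
O,h,p=scoop();l=O+Rs(h,p)@[38,0,0];print("lip tray",Rn.from_euler("z",-TH,degrees=True).as_matrix()@(l-TO))
rows([lip(51,19,8.5,1),lip(53.5,19,12,4),lip(56.5,19,16,7),lip(60,19,21,10),lip(63,19,25,12),lip(65,19,29,13),lip(65,19,33,14)])
g=grab_frame('scene');crop(g,120,250,260,405,4,'q2.png')
E
```

```text
time_s: 27.8
eef_pos: [492.5, -260.3, 86.8]
tool_rot: [0.123, 0.854, -0.446, 0.238]
contact_force: [-0.2, 1.7, 5.3]
grip_width: 0.229
t 27.8 scoop O [ 537.3 -324.7    7.9] h -55.1 p -1.9 roll -0.002 F [-0.2  1.7  5.3] M [-0.32 -0.37  0.12] j [-0.43 -0.01  1.88 -0.36  0.83  2.29]
lip tray [47.921 19.206  6.602]
rot [-0.001  0.051 -0.001] shA [-2.9  0.3  3.1] shB [-3.1  0.3  3. ] |d| 4.0 ang 2.9
rot [ 0.     0.052 -0.   ] shA [-2.6  0.   1.7] shB [-2.7  0.   1.6] |d| 3.0 ang 3.0
rot [-0.     0.052  0.   ] shA [-1.9 -0.   1.8] shB [-1.9 -0.   1.7] |d| 3.0 ang 3.0
rot [ 0.     0.052 -0.   ] shA [-0.8  0.   1.6] shB [-0.8  0.   1.6] |d| 2.0 ang 3.0
rot [-0.     0.035  0.   ] shA [ 0.5 -0.   1.2] shB [ 0.4 -0.   1.2] |d| 1.0 ang 2.0
rot [ 0.     0.017 -0.   ] shA [ 2.   0.  -0.4] shB [ 2.   0.  -0.3] |d| 2.0 ang 1.0
rot [-0.     0.017  0.   ] shA [ 0.6  0.  -1.7] shB [ 0.7  0.  -1.7] |d| 2.0 ang 1.0
```

View pics/q2.png

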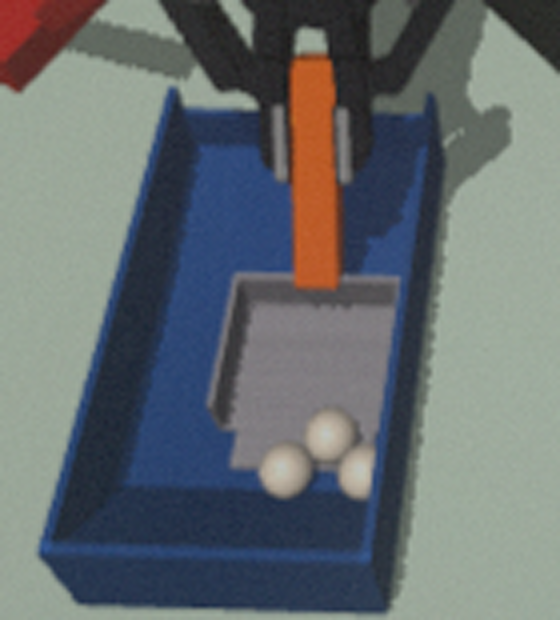

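```bash
python3 -m crank '[[[0,0.051,0,-2.9,0.1,3.1,-1],[0,0.052,0,-2.6,0,1.7,-1],[0,0.052,0,-1.9,0,1.8,-1],[0,0.052,0,-0.8,0,1.6,-1],[0,0,0,0,0,0,-1]]]'
python3 - <<'E'
from h import *
O,h,p=scoop();l=O+Rs(h,p)@[38,0,0];print("lip tray",Rn.from_euler("z",-TH,degrees=True).as_matrix()@(l-TO))
rows([lip(63,19,25,12),lip(65,19,29,13),lip(65,19,33,14)])
g=grab_frame('scene');crop(g,120,250,260,405,4,'q3.png')
E
```

```text
time_s: 28.35
eef_pos: [490.3, -257.9, 74.3]
tool_rot: [0.169, 0.825, -0.43, 0.324]
contact_force: [0.7, -1.3, 3.2]
grip_width: 0.226
t 28.35 scoop O [ 543.5 -334.    13.1] h -55.1 p 9.9 roll -0.0 F [ 0.7 -1.3  3.2] M [-0.06 -0.01  0.02] j [-0.37 -0.04  2.01 -0.7   0.63  2.62]
lip tray [58.638 18.971 19.667]
rot [-0.     0.037  0.   ] shA [ 2.1 -0.1  1.3] shB [ 2.1 -0.1  1.4] |d| 2.0 ang 2.1
rot [ 0.     0.017 -0.   ] shA [ 2.   0.  -0.4] shB [ 2.   0.  -0.3] |d| 2.0 ang 1.0
rot [-0.     0.017  0.   ] shA [ 0.6  0.  -1.7] shB [ 0.7  0.  -1.7] |d| 2.0 ang 1.0
```

View pics/q3.png

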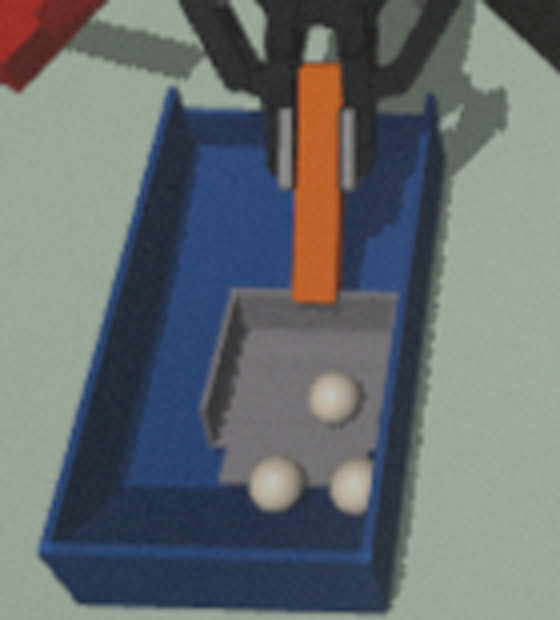

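```bash
python3 - <<'E'
from h import *
rows([lip(61.5,19,22.8,10.5),lip(64.5,19,26.2,11),lip(67.5,19,30,11),lip(70,19,33.5,11)])
E
```

```text
rot [-0.     0.012 -0.   ] shA [ 2.7 -0.1  0.2] shB [ 2.7 -0.1  0.3] |d| 3.0 ang 0.7
rot [0.    0.009 0.   ] shA [3.4 0.  0.1] shB [3.4 0.  0.1] |d| 3.0 ang 0.5
rot [0. 0. 0.] shA [ 4.8 -0.  -0.6] shB [ 4.8 -0.  -0.6] |d| 5.0 ang 0.0
rot [0. 0. 0.] shA [ 4.2 -0.  -0.8] shB [ 4.2 -0.  -0.8] |d| 4.0 ang 0.0
```

```bash
python3 -m crank '[[[0,0.012,0,2.7,0,0.2,-1],[0,0.009,0,3.4,0,0.1,-1],[0,0,0,4.8,0,-0.6,-1],[0,0,0,0,0,0,-1]]]'
python3 - <<'E'
from h import *
O,h,p=scoop();l=O+Rs(h,p)@[38,0,0];print("lip tray",Rn.from_euler("z",-TH,degrees=True).as_matrix()@(l-TO))
g=grab_frame('scene');crop(g,120,250,260,405,4,'q4.png')
E
```

```text
time_s: 28.8
eef_pos: [494.8, -265.0, 82.2]
tool_rot: [0.173, 0.822, -0.43, 0.332]
contact_force: [0.2, -0.3, -3.4]
grip_width: 0.232
t 28.8 scoop O [ 548.4 -342.2   22.8] h -55.2 p 11.0 roll -0.0 F [ 0.2 -0.3 -3.4] M [ 0.61  0.45 -0.07] j [-0.38 -0.04  2.   -0.71  0.63  2.63]
lip tray [68.061 18.284 30.058]
```

View pics/q4.png

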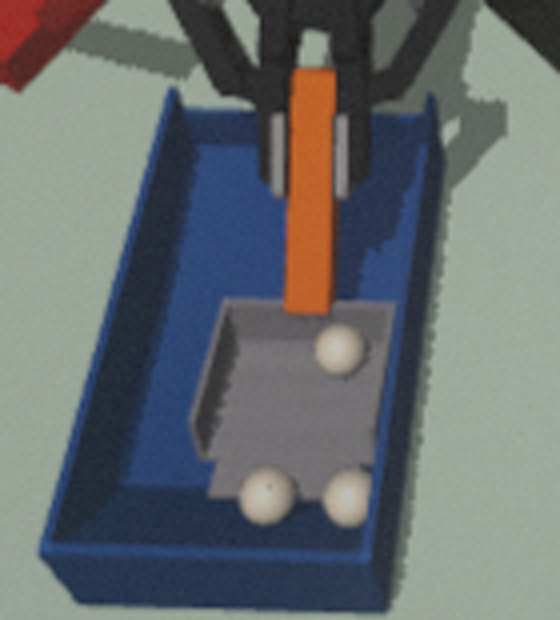

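```bash
python3 - <<'E'
from h import *
rows([lip(70.5,19,30,11),lip(73,19,30,11)])
E
```

```text
rot [ 0.001  0.001 -0.002] shA [ 1.8 -0.5  1.8] shB [ 1.8 -0.5  1.8] |d| 3.0 ang 0.1
rot [0. 0. 0.] shA [ 1.8 -0.   1.7] shB [ 1.8 -0.   1.7] |d| 2.0 ang 0.0
```

```bash
python3 -m crank '[[[0,0,0,1.8,0,1.8,-1],[0,0,0,0,0,0,-1]]]'
python3 -m crank '[[[0,0,0,1.8,0,1.7,-1],[0,0,0,0,0,0,-1]]]'
python3 - <<'E'
from h import *
O,h,p=scoop();l=O+Rs(h,p)@[38,0,0];print("lip tray",Rn.from_euler("z",-TH,degrees=True).as_matrix()@(l-TO))
g=grab_frame('scene');crop(g,120,250,260,405,4,'q5.png')
E
```

```text
time_s: 29.05
eef_pos: [496.2, -266.9, 81.9]
tool_rot: [0.173, 0.822, -0.43, 0.332]
contact_force: [0.8, 0.3, -2.4]
grip_width: 0.229
time_s: 29.25
eef_pos: [497.7, -268.9, 82.0]
tool_rot: [0.173, 0.822, -0.429, 0.332]
contact_force: [-0.1, 0.5, -2.7]
grip_width: 0.225
t 29.25 scoop O [ 551.4 -346.1   22.6] h -55.2 p 11.0 roll -0.0 F [-0.1  0.5 -2.7] M [0.65 0.46 0.  ] j [-0.38 -0.03  1.99 -0.71  0.62  2.62]
lip tray [72.896 18.486 29.843]
```

View pics/q5.png

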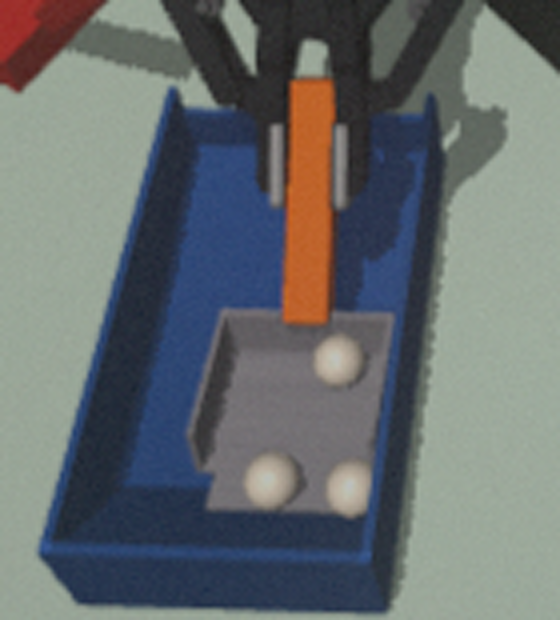

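```bash
python3 -m crank '[[[0,0,0,1.2,0,0.6,-1],[0,0,0,0,0,0,-1],[0,0,0,0,0,0,-1],[0,0,0,0,0,0,-1]]]'
python3 - <<'E'
from h import *
O,h,p=scoop();l=O+Rs(h,p)@[38,0,0];print("lip tray",Rn.from_euler("z",-TH,degrees=True).as_matrix()@(l-TO))
g=grab_frame('scene');crop(g,120,250,260,405,4,'q6.png')
E
```

```text
time_s: 29.7
eef_pos: [498.2, -269.8, 82.4]
tool_rot: [0.173, 0.822, -0.429, 0.332]
contact_force: [-0.2, 0.4, -2.1]
grip_width: 0.228
t 29.7 scoop O [ 551.9 -346.9   23. ] h -55.2 p 11.0 roll -0.0 F [-0.2  0.4 -2.1] M [ 0.62  0.49 -0.  ] j [-0.39 -0.02  1.99 -0.71  0.62  2.62]
lip tray [73.914 18.496 30.201]
```

View pics/q6.png

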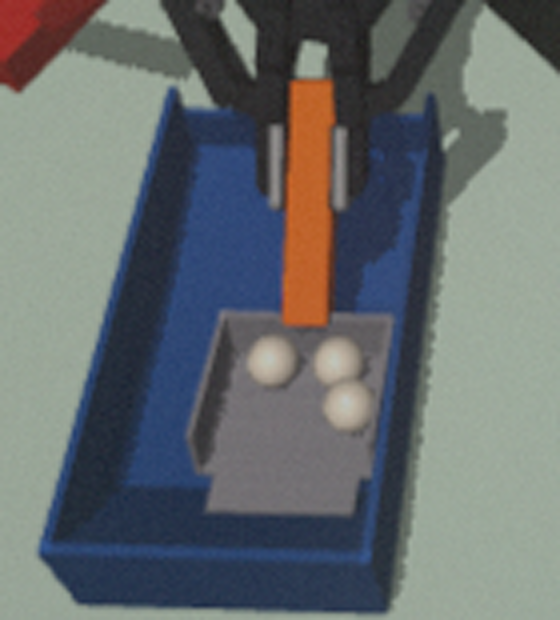

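```bash
python3 - <<'E'
from h import *
rows([lip(67,18,33,11.5),lip(60,17,43,12),lip(54,17,57,12),lip(47,17,77,12),lip(40,17,100,12),lip(35,17,125,12),lip(32,17,140,12)])
E
```

```text
rot [ 0.     0.009 -0.001] shA [-4.2  0.7 -6.3] shB [-4.1  0.7 -6.3] |d| 8.0 ang 0.5
rot [-0.     0.009 -0.   ] shA [  0.9   1.  -11.5] shB [  1.    1.  -11.5] |d| 12.0 ang 0.5
rot [0. 0. 0.] shA [  5.7   0.  -14.1] shB [  5.7   0.  -14.1] |d| 15.0 ang 0.0
rot [0. 0. 0.] shA [  9.2  -0.  -19.1] shB [  9.2  -0.  -19.1] |d| 21.0 ang 0.0
rot [0. 0. 0.] shA [ 11.3  -0.  -21.2] shB [ 11.3  -0.  -21.2] |d| 24.0 ang 0.0
rot [0. 0. 0.] shA [ 14.1  -0.  -21.2] shB [ 14.1  -0.  -21.2] |d| 25.0 ang 0.0
rot [0. 0. 0.] shA [  8.5   0.  -12.7] shB [  8.5   0.  -12.7] |d| 15.0 ang 0.0
```

```bash
python3 -m crank '[[[0,0.009,0,-4.2,0.7,-6.3,-1],[0,0.009,0,0.9,1,-11.5,-1],[0,0,0,5.7,0,-14.1,-1],[0,0,0,9.2,0,-19.1,-1],[0,0,0,11.3,0,-21.2,-1],[0,0,0,14.1,0,-21.2,-1],[0,0,0,8.5,0,-12.7,-1],[0,0,0,0,0,0,-1],[0,0,0,0,0,0,-1]]]'
python3 - <<'E'
from h import *
O,h,p=scoop()
g=grab_frame('scene');crop(g,100,190,260,405,3,'lift3.png')
T,th,_=jlip(-30,0,0,2.1);T[2]=150;print(T)
b0=np.arctan2(O[1],O[0]);b1=np.arctan2(T[1],T[0]);r0=np.hypot(*O[:2]);r1=np.hypot(*T[:2])
s=[.025,.08,.145]+list(np.linspace(.145,.86,12)[1:])+[.92,.97,1]
w=[]
for a in s:
    b=b0+(b1-b0)*a;r=r0+(r1-r0)*a
    w.append((np.array([r*np.cos(b),r*np.sin(b),O[2]+(155-O[2])*a]),h+(2.1-h)*a,12))
rows(w)
E
```

```text
time_s: 30.65
eef_pos: [472.1, -235.4, 189.1]
tool_rot: [0.177, 0.819, -0.428, 0.339]
contact_force: [-0.4, -0.2, -3.3]
grip_width: 0.225
t 30.65 scoop O [ 526.4 -313.4  131.4] h -55.2 p 12.0 roll -0.0 F [-0.4 -0.2 -3.3] M [ 0.62  0.48 -0.01] j [-0.32 -0.3   2.   -0.59  0.86  2.47]
[542.646 238.308 150.   ]
rot [ 0.018  0.002 -0.017] shA [ -3.6 -10.8  -5.6] shB [ -3.4 -11.   -5.4] |d| 13.0 ang 1.4
rot [ 0.039 -0.    -0.039] shA [ -9.5 -23.1 -11.4] shB [ -8.6 -23.9 -10.5] |d| 27.0 ang 3.1
rot [ 0.046  0.    -0.046] shA [-11.3 -27.2 -13.4] shB [-10.  -28.3 -12.2] |d| 32.0 ang 3.7
rot [ 0.046  0.    -0.046] shA [-11.2 -27.2 -13.3] shB [ -9.9 -28.2 -12.1] |d| 32.0 ang 3.7
rot [ 0.046  0.    -0.046] shA [-11.1 -27.1 -13.2] shB [ -9.8 -28.2 -12. ] |d| 32.0 ang 3.7
rot [ 0.046 -0.    -0.046] shA [-11.  -27.1 -13.1] shB [ -9.7 -28.2 -11.9] |d| 32.0 ang 3.7
rot [ 0.046  0.    -0.046] shA [-10.9 -27.1 -13. ] shB [ -9.6 -28.2 -11.8] |d| 32.0 ang 3.7
rot [ 0.046 -0.    -0.046] shA [-10.8 -27.1 -12.9] shB [ -9.5 -28.1 -11.7] |d| 32.0 ang 3.7
rot [ 0.046  0.    -0.046] shA [-10.7 -27.1 -12.8] shB [ -9.4 -28.1 -11.6] |d| 32.0 ang 3.7
rot [ 0.046  0.    -0.046] shA [-10.6 -27.1 -12.7] shB [ -9.3 -28.1 -11.5] |d| 32.0 ang 3.7
rot [ 0.046 -0.    -0.046] shA [-10.5 -27.  -12.6] shB [ -9.2 -28.  -11.4] |d| 32.0 ang 3.7
rot [ 0.046  0.    -0.046] shA [-10.4 -27.  -12.5] shB [ -9.1 -28.  -11.3] |d| 32.0 ang 3.7
rot [ 0.046  0.    -0.046] shA [-10.3 -27.  -12.5] shB [ -9.  -28.  -11.2] |d| 31.0 ang 3.7
rot [ 0.046 -0.    -0.046] shA [-10.2 -27.  -12.4] shB [ -8.9 -27.9 -11.1] |d| 31.0 ang 3.7
rot [ 0.042  0.    -0.042] shA [ -9.3 -24.9 -11.3] shB [ -8.2 -25.7 -10.2] |d| 29.0 ang 3.4
rot [ 0.035  0.    -0.035] shA [ -7.6 -20.8  -9.3] shB [ -6.8 -21.4  -8.5] |d| 24.0 ang 2.9
rot [ 0.021  0.    -0.021] shA [ -4.4 -12.5  -5.4] shB [ -4.2 -12.8  -5.2] |d| 14.0 ang 1.7
```

View pics/lift3.png

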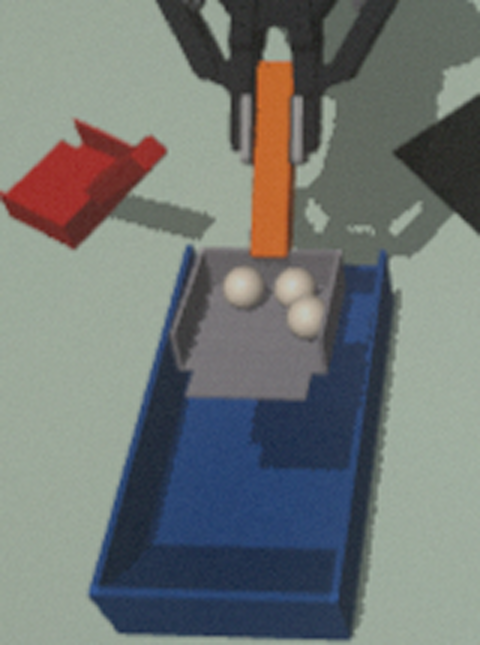

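```bash
python3 -m crank '[[[0.018,0.002,-0.017,-3.6,-10.8,-5.6,-1],[0.039,0,-0.039,-9.5,-23.1,-11.4,-1],[0.046,0,-0.046,-11.3,-27.2,-13.4,-1],[0.046,0,-0.046,-11.2,-27.2,-13.3,-1],[0.046,0,-0.046,-11.1,-27.1,-13.2,-1],[0.046,0,-0.046,-11,-27.1,-13.1,-1],[0.046,0,-0.046,-10.9,-27.1,-13,-1],[0.046,0,-0.046,-10.8,-27.1,-12.9,-1],[0.046,0,-0.046,-10.7,-27.1,-12.8,-1],[0.046,0,-0.046,-10.6,-27.1,-12.7,-1],[0.046,0,-0.046,-10.5,-27,-12.6,-1],[0.046,0,-0.046,-10.4,-27,-12.5,-1]]]'
python3 -m crank '[[[0.046,0,-0.046,-10.3,-27,-12.5,-1],[0.046,0,-0.046,-10.2,-27,-12.4,-1],[0.042,0,-0.042,-9.3,-24.9,-11.3,-1],[0.035,0,-0.035,-7.6,-20.8,-9.3,-1],[0.021,0,-0.021,-4.4,-12.5,-5.4,-1],[0,0,0,0,0,0,-1],[0,0,0,0,0,0,-1]]]'
python3 - <<'E'
from h import *
O,h,p=scoop()
f=grab_frame('top');crop(f,90,110,230,230,4,'p2t.png')
g=grab_frame('scene');crop(g,290,60,440,200,4,'p2.png')
rows([jlip(-20,145,8),jlip(-18,131,4),jlip(-18,120,-1),jlip(-17,113,-7)]+[jlip(-15,109,-13)]+[jlip(-14,108,p) for p in(-19,-25,-31,-37,-43,-47)])
E
```

```text
time_s: 31.9
eef_pos: [498.0, 117.0, 206.0]
tool_rot: [0.044, 0.918, -0.105, 0.38]
contact_force: [-0.1, 0.6, -2.8]
grip_width: 0.228
time_s: 32.6
eef_pos: [448.0, 234.4, 212.9]
tool_rot: [-0.006, 0.923, 0.017, 0.383]
contact_force: [0.1, 0.0, -2.4]
grip_width: 0.224
t 32.6 scoop O [543.  237.8 155.3] h 2.1 p 12.1 roll 0.002 F [ 0.1  0.  -2.4] M [-0.03  0.8  -0.07] j [ 0.61 -0.43  2.04 -0.52  0.89  2.34]
rot [ 0.002 -0.071 -0.   ] shA [ 3.4 -1.  16.4] shB [ 4.6 -1.  16.1] |d| 17.0 ang 4.1
rot [ 0.   -0.07 -0.  ] shA [ 1.4 -0.   8.1] shB [ 2. -0.  8.] |d| 8.0 ang 4.0
rot [ 0.    -0.087  0.   ] shA [ 4.8 -0.   4.2] shB [ 5.2 -0.   3.8] |d| 6.0 ang 5.0
rot [-0.    -0.105  0.   ] shA [10.9  0.   1.1] shB [11.   0.  -0.1] |d| 11.0 ang 6.0
rot [ 0.    -0.105 -0.   ] shA [13.8 -0.  -0.9] shB [13.6 -0.  -2.4] |d| 14.0 ang 6.0
rot [ 0.    -0.105 -0.   ] shA [14.4  0.  -4.1] shB [13.9  0.  -5.6] |d| 15.0 ang 6.0
rot [-0.    -0.105  0.   ] shA [13.8  0.  -5.4] shB [13.1  0.  -6.8] |d| 15.0 ang 6.0
rot [-0.    -0.105  0.   ] shA [13.8 -0.  -5.4] shB [13.1 -0.  -6.8] |d| 15.0 ang 6.0
rot [ 0.    -0.105  0.   ] shA [13.8 -0.  -5.4] shB [13.1 -0.  -6.8] |d| 15.0 ang 6.0
rot [-0.    -0.105 -0.   ] shA [13.8 -0.  -5.4] shB [13.1 -0.  -6.8] |d| 15.0 ang 6.0
rot [-0.   -0.07  0.  ] shA [ 9.1  0.  -3.8] shB [ 8.8  0.  -4.4] |d| 10.0 ang 4.0
```

View pics/p2t.png

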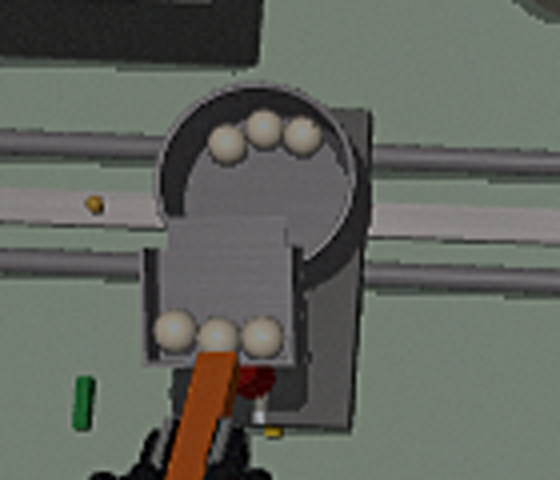

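View pics/p2.png

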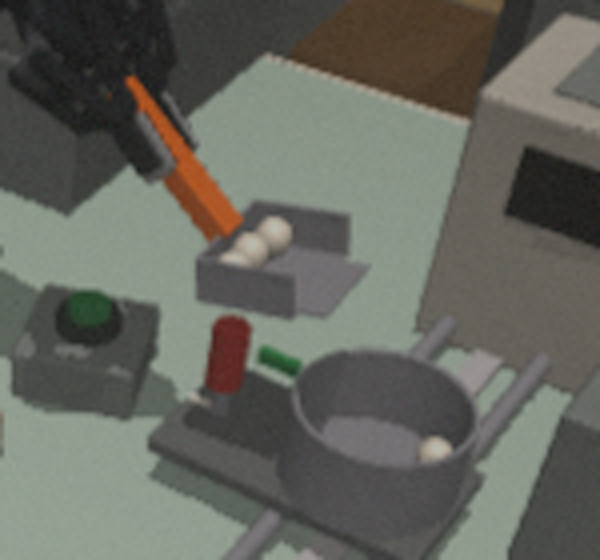

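```bash
python3 -m crank '[[[0.002,-0.071,0,3.4,-1,16.4,-1],[0,-0.07,0,1.4,0,8.1,-1],[0,-0.087,0,4.8,0,4.2,-1],[0,-0.105,0,10.9,0,1.1,-1],[0,-0.105,0,13.8,0,-0.9,-1],[0,-0.105,0,14.4,0,-4.1,-1],[0,-0.105,0,13.8,0,-5.4,-1],[0,-0.105,0,13.8,0,-5.4,-1],[0,-0.105,0,13.8,0,-5.4,-1],[0,-0.105,0,13.8,0,-5.4,-1],[0,-0.07,0,9.1,0,-3.8,-1],[0,0,0,0,0,0,-1]]]'
python3 - <<'E'
from h import *
O,h,p=scoop();print("lip",O+Rs(h,p)@[38,0,0])
rows([jlip(-16,112,-45),jlip(-18,120,-38),jlip(-20,128,-31),jlip(-22,136,-24),jlip(-24,142,-17),jlip(-26,148,-10),jlip(-28,152,-3),jlip(-28,155,0)])
E
```

```text
time_s: 33.9
eef_pos: [573.3, 238.6, 244.3]
tool_rot: [0.003, 0.992, 0.017, -0.124]
contact_force: [-0.6, -0.3, -2.6]
grip_width: 0.224
t 33.9 scoop O [572.3 238.5 133.1] h 2.0 p -47.3 roll 0.001 F [-0.6 -0.3 -2.6] M [-0.02 -0.19 -0.01] j [0.31 0.51 0.87 0.07 1.99 1.87]
lip [598.04  239.419 105.173]
rot [ 0.001  0.039 -0.003] shA [-10.   -0.8  -3.4] shB [-9.9 -0.9 -3.8] |d| 11.0 ang 2.3
rot [0.    0.122 0.   ] shA [-18.9   0.    0.7] shB [-18.8   0.   -1.6] |d| 19.0 ang 7.0
rot [-0.     0.122  0.   ] shA [-17.9   0.    0.3] shB [-17.8   0.   -1.9] |d| 18.0 ang 7.0
rot [0.    0.122 0.   ] shA [-17.  -0.  -0.] shB [-16.8  -0.   -2.1] |d| 17.0 ang 7.0
rot [-0.     0.122 -0.   ] shA [-16.3  -0.    1.8] shB [-16.4  -0.   -0.2] |d| 16.0 ang 7.0
rot [0.    0.122 0.   ] shA [-15.5   0.    1.7] shB [-15.6   0.   -0.2] |d| 16.0 ang 7.0
rot [-0.     0.122  0.   ] shA [-15.5   0.    3.6] shB [-15.9   0.    1.7] |d| 16.0 ang 7.0
rot [ 0.     0.052 -0.   ] shA [-5.2 -0.   0.6] shB [-5.2 -0.   0.4] |d| 5.0 ang 3.0
```

```bash
python3 -m crank '[[[0,0,0,0,0,0,-1],[0,0,0,0,0,0,-1],[0,0.039,-0.003,-10,0,-3.4,-1],[0,0.122,0,-18.9,0,0.7,-1],[0,0.122,0,-17.9,0,0.3,-1],[0,0.122,0,-17,0,0,-1],[0,0.122,0,-16.3,0,1.8,-1],[0,0.122,0,-15.5,0,1.7,-1],[0,0.122,0,-15.5,0,3.6,-1],[0,0.052,0,-5.2,0,0.6,-1],[0,0,0,0,0,0,-1],[0,0,0,0,0,0,-1]]]'
python3 - <<'E'
from h import *
O,h,p=scoop()
f=grab_frame('top');crop(f,90,110,230,230,4,'p3t.png')
cv2.imwrite('pics/full3.png',f['pixels'][:,:,::-1])
g=grab_frame('scene');crop(g,290,60,440,200,4,'p3.png');pickle.dump(g,open("scene3.pkl","wb"))
E
```

```text
time_s: 35.1
eef_pos: [461.0, 235.9, 235.4]
tool_rot: [-0.007, 0.958, 0.02, 0.285]
contact_force: [-0.0, 0.9, -1.6]
grip_width: 0.224
t 35.1 scoop O [542.2 239.2 159.4] h 2.4 p 0.2 roll -0.002 F [-0.   0.9 -1.6] M [-0.03  0.5   0.01] j [ 0.53 -0.32  1.85 -0.29  1.11  2.13]
```

View pics/p3t.png

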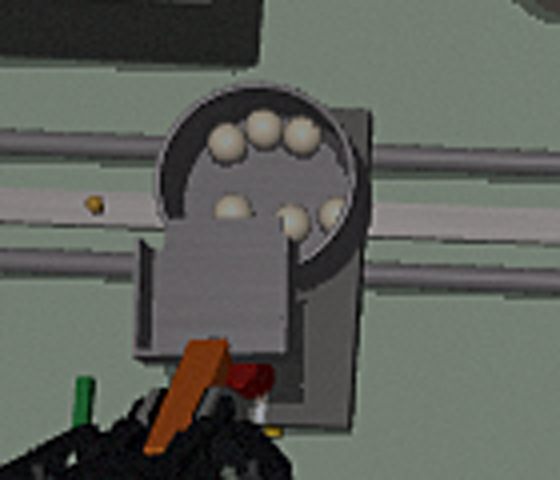

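View pics/p3.png

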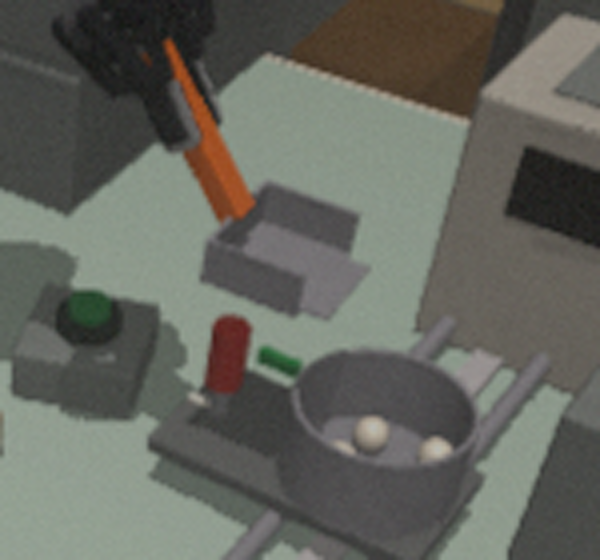

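View pics/full3.png

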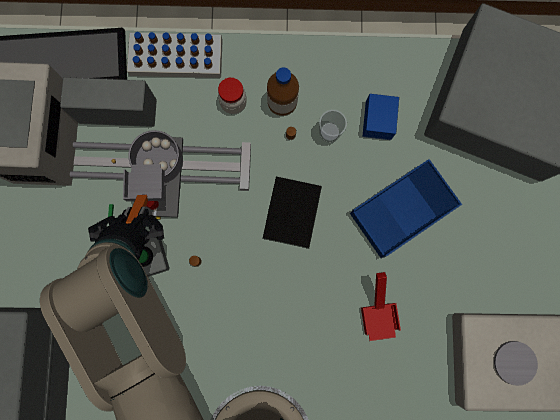

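```bash
python3 - <<'E'
from h import *
O,h,p=scoop()
g=grab_frame("scene")
acc=[]
for g in [g]+[grab_frame("scene") for _ in range(3)]:
    C=cloud(g);R=Rs(h,p);L=(C-O)@R   # scoop frame coords
    m=(L[...,0]>-30)&(L[...,0]<36)&(abs(L[...,1])<28)&(abs(L[...,2])<14)&(g["z_map"]>0)
    P=L[m];A=np.c_[P[:,:2],np.ones(len(P))]
    for _ in range(8):
        c,*_r=np.linalg.lstsq(A,P[:,2],rcond=None);r=P[:,2]-A@c;k=abs(r)<3
        P=P[k];A=A[k]
    print(len(P),np.degrees(np.arctan(c[:2])),c[2])
T=np.array([504.5,-65.5,60.]);b0=np.arctan2(O[1],O[0]);b1=np.arctan2(T[1],T[0]);r0=np.hypot(*O[:2]);r1=np.hypot(*T[:2])
s=[.04,.13]+list(np.linspace(.13,.87,8)[1:])+[.96,1]
w=[]
for a in s:
    b=b0+(b1-b0)*a;r=r0+(r1-r0)*a
    w.append((np.array([r*np.cos(b),r*np.sin(b),O[2]+(110-O[2])*a]),h+(-5-h)*a,1.5))
rows(w)
E
```

```text
t 35.2 scoop O [543.1 239.  159.4] h 2.3 p 0.1 roll -0.002 F [ 0.5  0.7 -1.9] M [-0.01  0.48  0.04] j [ 0.53 -0.32  1.85 -0.29  1.11  2.13]
265 [-0.789  0.031] 1.8291005171063803
269 [-1.257  0.043] 1.480653164765339
272 [-1.381  0.441] 1.168158997977347
265 [-1.217  0.234] 0.8049225897551969
rot [-0.004  0.025  0.003] shA [-1.7 12.7  2.1] shB [-1.7 12.7  2.1] |d| 13.0 ang 1.5
rot [-0.007 -0.     0.009] shA [-0.7 28.6  4.9] shB [-0.4 28.6  5.1] |d| 29.0 ang 0.7
rot [-0.008 -0.     0.011] shA [-2.1 33.3  4.9] shB [-1.8 33.2  5.1] |d| 34.0 ang 0.8
rot [-0.008  0.     0.011] shA [-3.5 32.8  3.9] shB [-3.1 32.8  4.2] |d| 33.0 ang 0.8
rot [-0.008 -0.     0.011] shA [-4.8 32.2  3. ] shB [-4.5 32.2  3.3] |d| 33.0 ang 0.8
rot [-0.008  0.     0.011] shA [-6.1 31.6  2.2] shB [-5.7 31.6  2.4] |d| 32.0 ang 0.8
rot [-0.008  0.     0.011] shA [-7.3 30.9  1.3] shB [-7.  30.9  1.5] |d| 32.0 ang 0.8
rot [-0.008 -0.     0.011] shA [-8.5 30.1  0.5] shB [-8.2 30.2  0.7] |d| 31.0 ang 0.8
rot [-0.008  0.     0.011] shA [-9.6 29.2 -0.3] shB [-9.3 29.3 -0.1] |d| 31.0 ang 0.8
rot [-0.007  0.     0.009] shA [-9.  24.2 -0.8] shB [-8.8 24.3 -0.7] |d| 26.0 ang 0.7
rot [-0.003  0.     0.004] shA [-4.2 10.5 -0.5] shB [-4.2 10.6 -0.5] |d| 11.0 ang 0.3
```

```bash
python3 -m crank '[[[-0.004,0.021,0.003,-1.7,12.7,2.1,-1],[-0.007,0,0.009,-0.7,28.6,4.9,-1],[-0.008,0,0.011,-2.1,33.3,4.9,-1],[-0.008,0,0.011,-3.5,32.8,3.9,-1],[-0.008,0,0.011,-4.8,32.2,3,-1],[-0.008,0,0.011,-6.1,31.6,2.2,-1],[-0.008,0,0.011,-7.3,30.9,1.3,-1],[-0.008,0,0.011,-8.5,30.1,0.5,-1],[-0.008,0,0.011,-9.6,29.2,-0.3,-1],[-0.007,0,0.009,-9,24.2,-0.8,-1],[-0.003,0,0.004,-4.2,10.5,-0.5,-1],[0,0,0,0,0,0,-1]]]'
python3 - <<'E'
from h import *
O,h,p=scoop()
g=grab_frame('scene');cv2.imwrite('pics/mat1.png',g['pixels'][:,:,::-1])
rows([(np.array([505,-65.5,z]),-5,1.2) for z in (85,60,40,25,15,8,5)])
E
```

```text
time_s: 36.6
eef_pos: [421.1, -59.8, 184.7]
tool_rot: [0.016, 0.955, -0.042, 0.294]
contact_force: [-0.1, -1.2, -1.6]
grip_width: 0.225
t 36.6 scoop O [503.5 -67.3 110.3] h -5.2 p 1.3 roll 0.005 F [-0.1 -1.2 -1.6] M [ 0.03  0.58 -0.01] j [-0.3  -0.7   2.21  0.13  1.05  1.33]
rot [ 0.005 -0.002  0.001] shA [-13.4  -1.   21.7] shB [-13.4  -0.9  21.7] |d| 26.0 ang 0.3
rot [0. 0. 0.] shA [-14.1   0.   20.7] shB [-14.1   0.   20.7] |d| 25.0 ang 0.0
rot [0. 0. 0.] shA [-11.2   0.   16.5] shB [-11.2   0.   16.5] |d| 20.0 ang 0.0
rot [0. 0. 0.] shA [-8.4  0.  12.4] shB [-8.4  0.  12.4] |d| 15.0 ang 0.0
rot [0. 0. 0.] shA [-5.6  0.   8.3] shB [-5.6  0.   8.3] |d| 10.0 ang 0.0
rot [0. 0. 0.] shA [-3.9  0.   5.8] shB [-3.9  0.   5.8] |d| 7.0 ang 0.0
rot [0. 0. 0.] shA [-1.7  0.   2.5] shB [-1.7  0.   2.5] |d| 3.0 ang 0.0
```

View pics/mat1.png

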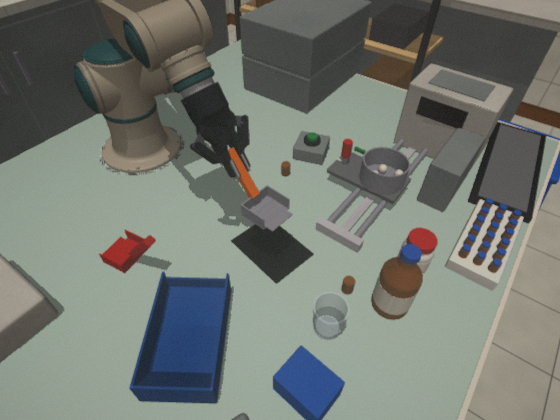

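```bash
python3 -m crank '[[[0.005,0,0,-8.5,-1,26,-1],[0,0,0,-14,0,20.7,-1],[0,0,0,-11.2,0,16.5,-1],[0,0,0,-8.4,0,12.4,-1],[0,0,0,-5.6,0,8.3,-1],[0,0,0,0,0,0,-1],[0,0,0,0,0,0,-1]]]'
python3 - <<'E'
from h import *
O,h,p=scoop()
g=grab_frame('scene');crop(g,190,150,330,290,5,'mat2.png')
rows([(np.array([512,-65.5,z]),-5,1.2) for z in (9,6,5)])
E
```

```text
time_s: 37.35
eef_pos: [429.9, -58.0, 89.4]
tool_rot: [0.013, 0.955, -0.04, 0.295]
contact_force: [0.1, 0.0, -1.5]
grip_width: 0.228
t 37.35 scoop O [512.4 -64.9  15.1] h -4.8 p 1.3 roll 0.001 F [ 0.1  0.  -1.5] M [0.04 0.54 0.01] j [-0.29 -0.54  2.31  0.16  0.79  1.29]
rot [-0.001 -0.003  0.004] shA [-3.8  0.2  5. ] shB [-3.8  0.2  5. ] |d| 6.0 ang 0.3
rot [0. 0. 0.] shA [-1.7  0.   2.5] shB [-1.7  0.   2.5] |d| 3.0 ang 0.0
rot [0. 0. 0.] shA [-0.6  0.   0.8] shB [-0.6  0.   0.8] |d| 1.0 ang 0.0
```

View pics/mat2.png

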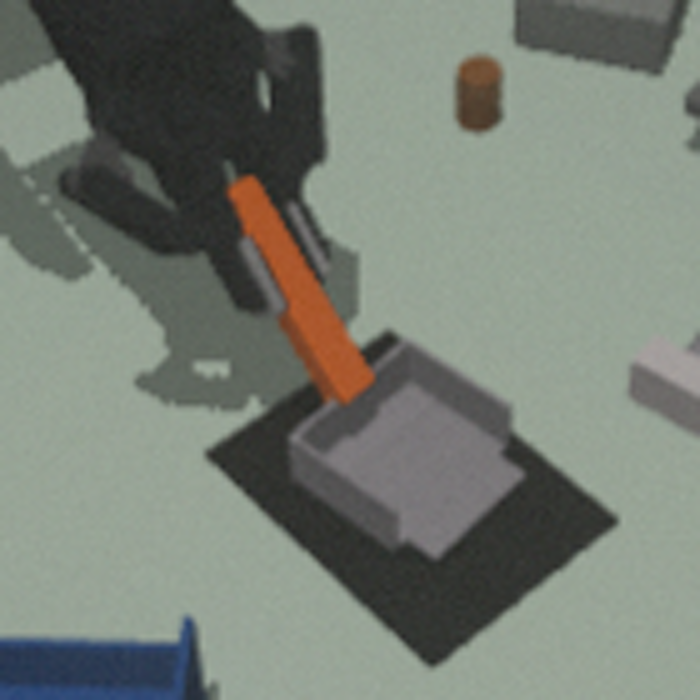

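```bash
python3 -m crank '[[[0,0,0,-3.8,0.2,5,-1],[0,0,0,0,0,0,-1]]]'
python3 -m crank '[[[0,0,0,-1.4,0,2,-1],[0,0,0,0,0,0,-1]]]'
python3 -m crank '[[[0,0,0,-0.9,0,1.3,-1],[0,0,0,0,0,0,-1]]]'
python3 -c "
from h import *
scoop()"
```

```text
time_s: 37.6
eef_pos: [428.9, -58.4, 81.9]
tool_rot: [0.013, 0.955, -0.04, 0.294]
contact_force: [-0.4, 0.8, -2.0]
grip_width: 0.224
time_s: 37.8
eef_pos: [428.9, -58.4, 79.6]
tool_rot: [0.013, 0.955, -0.04, 0.294]
contact_force: [-0.5, -0.3, -2.2]
grip_width: 0.226
time_s: 38.0
eef_pos: [429.8, -58.6, 79.4]
tool_rot: [0.013, 0.954, -0.04, 0.296]
contact_force: [-0.8, 0.2, 3.3]
grip_width: 0.221
t 38.0 scoop O [512.3 -65.6   5.2] h -4.8 p 1.4 roll 0.001 F [-0.8  0.2  3.3] M [0.18 0.21 0.03] j [-0.29 -0.52  2.32  0.17  0.76  1.28]
```

```bash
python3 -m crank '[[[0,0,0,0,0,0,1],[0,0,0,0,0,0,1],[0,0,0,0,0,0,1],[0,0,0,0,0,0,1],[0,0,0,0,0,0,1],[0,0,0,0,0,0,1],[0,0,0,0,0,0,1]]]'
python3 -c "
from h import *
scoop()
g=grab_frame('scene');crop(g,190,150,330,290,5,'mat3.png')"
```

```text
time_s: 38.7
eef_pos: [429.0, -58.4, 78.3]
tool_rot: [0.013, 0.955, -0.04, 0.295]
contact_force: [-0.5, 0.6, 0.4]
grip_width: 0.999
t 38.7 scoop O [511.4 -65.4   3.9] h -4.8 p 1.3 roll 0.001 F [-0.5  0.6  0.4] M [ 0.06  0.24 -0.  ] j [-0.29 -0.52  2.32  0.17  0.76  1.28]
```

View pics/mat3.png

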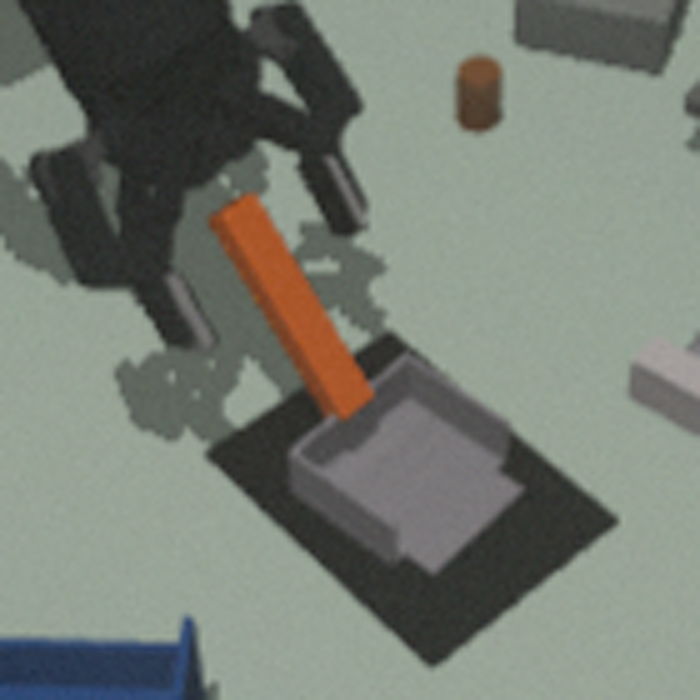

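```bash
python3 -m crank '[[[0,0,0,6,0,-9,1],[0,0,0,11,0,-16.5,1],[0,0,0,14,0,-20.5,1],[0,0,0,16,0,-23.5,1],[0,0,0,16,0,-23.5,1],[0,0,0,14,0,-20.5,1],[0,-0.12,0,0,-10,0,1],[0,-0.12,0,0,-15,0,1],[0,-0.12,0,0,-20,0,1],[0,-0.12,0,0,-20,0,1],[0,-0.11,0,0,-20,0,1],[0,0,0,0,0,0,1]]]'
python3 - <<'E'
from h import *
rep([507.5,243,215],-1.4,0)
f=grab_frame('top');cv2.imwrite('pics/top4.png',f['pixels'][:,:,::-1]);pickle.dump(f,open('top4.pkl','wb'))
E
```

```text
time_s: 39.95
eef_pos: [436.8, 28.0, 214.2]
tool_rot: [0.0, 0.999, -0.041, 0.002]
contact_force: [0.2, -0.4, 0.1]
grip_width: 1.003
t 39.95 p [436.8  28.  214.2] F [ 0.2 -0.4  0.1] w 1.003 j [-0.02 -0.19  1.7  -0.    1.63  1.63]
heading -4.684897827693064 tilt 0.21703616608402113 yz 0.001
shift [  52.9 -220.1   -0.7]
rotvec [ 0.001 -0.004 -0.057]
```

View pics/top4.png

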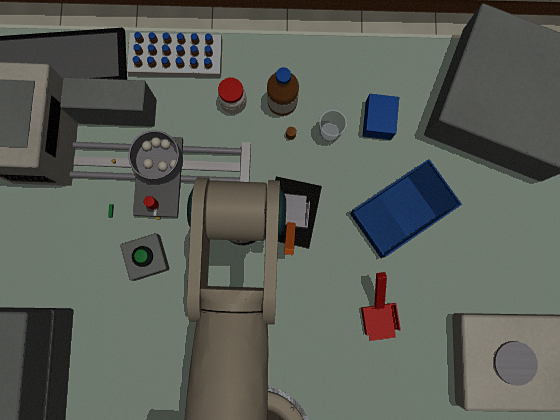

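```bash
python3 -m crank '[[[0,0,-0.057,0,0,0,1],[0,0,0,3.5,-12,0,1],[0,0,0,7.7,-25.6,0,1],[0,0,0,7.7,-25.6,0,1],[0,0,0,7.7,-25.6,0,1],[0,0,0,7.7,-25.6,0,1],[0,0,0,7.7,-25.6,0,1],[0,0,0,7.7,-25.6,0,1],[0,0,0,7.7,-25.6,0,1],[0,0,0,5,-16,0,1],[0,0,0,3,-9.5,0,1],[0,0,0,0,0,0,1]]]'
python3 - <<'E'
from h import *
rep([507.5,243,88],-1.4,0)
E
```

```text
time_s: 41.2
eef_pos: [507.0, 242.0, 215.7]
tool_rot: [0.001, 1.0, -0.014, 0.005]
contact_force: [-0.8, 0.4, -0.4]
grip_width: 0.997
t 41.2 p [507.  242.  215.7] F [-0.8  0.4 -0.4] w 0.997 j [ 0.38  0.16  1.35 -0.    1.62  1.98]
heading -1.5507501547131426 tilt 0.5294911886313098 yz 0.001
shift [ -0.7  -1.1 127.7]
rotvec [ 0.001 -0.009 -0.003]
```

```bash
python3 -m crank '[[[0,-0.009,0,0,-1,15,1],[0,0,0,0,0,28,1],[0,0,0,0,0,28,1],[0,0,0,0,0,28,1],[0,0,0,0,0,20,1],[0,0,0,0,0,8,1],[0,0,0,0,0,0,1],[0,0,0,0,0,0,1]]]'
python3 -m crank '[[[0,0,0,0,0,0,-1],[0,0,0,0,0,0,-1],[0,0,0,0,0,0,-1],[0,0,0,0,0,0,-1],[0,0,0,0,0,0,-1],[0,0,0,0,0,0,-1],[0,0,0,0,0,0,-1],[0,0,0,0,0,0,-1]]]'
python3 -c "
from h import *
rep([507.5,243,88],-1.4,0)"
```

```text
time_s: 42.0
eef_pos: [507.7, 242.0, 89.6]
tool_rot: [0.0, 1.0, -0.014, 0.0]
contact_force: [-0.1, 0.5, 1.4]
grip_width: 0.998
time_s: 42.8
eef_pos: [507.3, 242.3, 89.2]
tool_rot: [0.0, 1.0, -0.014, 0.0]
contact_force: [-2.2, 0.7, 5.2]
grip_width: 0.263
t 42.8 p [507.3 242.3  89.2] F [-2.2  0.7  5.2] w 0.263 j [ 0.38  0.26  1.49 -0.    1.39  1.98]
heading -1.5549132446534628 tilt 0.00935329096468158 yz 0.001
shift [ 0.1 -0.7  1.2]
rotvec [ 0.001 -0.    -0.003]
```

```bash
python3 -m crank '[[[0,0,0,0,-3,0,-1],[0,0,0,0,-6,0,-1],[0,0,0,0,-11,0,-1],[0,0,0,0,-12,0,-1],[0,0,0,0,-12,0,-1],[0,0,0,0,-12,0,-1],[0,0,0,0,-12,0,-1],[0,0,0,0,-12,0,-1],[0,0,0,0,-12,0,-1],[0,0,0,0,-8,0,-1],[0,0,0,0,-4,0,-1],[0,0,0,0,0,0,-1]]]'
python3 -m crank '[[[0,0,0,0,-3,0,-1],[0,0,0,0,0,0,-1],[0,0,0,0,0,0,-1]]]'
python3 -m crank '[[[0,0,0,0,-2,0,-1],[0,0,0,0,0,0,-1],[0,0,0,0,0,0,-1]]]'
python3 -m crank '[[[0,0,0,0,-2,0,-1],[0,0,0,0,0,0,-1],[0,0,0,0,0,0,-1]]]'
python3 -m crank '[[[0,0,0,0,-2,0,-1],[0,0,0,0,0,0,-1],[0,0,0,0,0,0,-1]]]'
```

```text
time_s: 44.0
eef_pos: [509.6, 347.4, 89.2]
tool_rot: [-0.0, 1.0, -0.013, -0.0]
contact_force: [-4.9, 3.8, 6.2]
grip_width: 0.262
time_s: 44.3
eef_pos: [509.7, 350.6, 89.2]
tool_rot: [-0.001, 1.0, -0.013, -0.0]
contact_force: [-4.1, 5.8, 5.5]
grip_width: 0.263
time_s: 44.6
eef_pos: [509.7, 351.7, 89.2]
tool_rot: [0.0, 1.0, -0.013, -0.0]
contact_force: [-5.2, 0.6, 7.2]
grip_width: 0.266
time_s: 44.9
eef_pos: [509.7, 352.4, 89.2]
tool_rot: [0.002, 1.0, -0.014, -0.001]
contact_force: [-8.0, -5.5, 9.5]
grip_width: 0.262
time_s: 45.2
eef_pos: [509.7, 352.5, 89.2]
tool_rot: [0.003, 1.0, -0.014, -0.002]
contact_force: [-11.0, -14.2, 13.0]
grip_width: 0.264
```

```bash
python3 -m crank '[[[0,0,0,0,2.5,0,-1],[0,0,0,0,0,0,-1],[0,0,0,0,0,0,1],[0,0,0,0,0,0,1],[0,0,0,0,0,0,1],[0,0,0,0,0,0,1],[0,0,0,0,0,0,1],[0,0,0,0,0,0,1],[0,0,0,0,0,0,1]]]'
python3 -m crank '[[[0,0,0,0,0,-15,1],[0,0,0,0,0,-30,1],[0,0,0,0,0,-35,1],[0,0,0,0,0,-35,1],[0,0,0,-15,30,0,1],[0,0,0,-15,40,0,1],[0,0,0,-15,40,0,1],[0,0,0,-15,40,0,1],[0,0,0,-10,40,0,1],[0,0,0,0,30,0,1],[0,0,0,0,0,0,1],[0,0,0,0,0,0,1]]]'
python3 - <<'E'
from h import *
rep()
f=grab_frame('top');crop(f,30,100,230,280,4,'home.png');pickle.dump(f,open('top5.pkl','wb'))
g=grab_frame('scene');cv2.imwrite('pics/sc5.png',g['pixels'][:,:,::-1]);pickle.dump(g,open('scene5.pkl','wb'))
E
```

```text
time_s: 46.1
eef_pos: [510.2, 352.6, 88.5]
tool_rot: [0.001, 1.0, -0.014, -0.0]
contact_force: [0.1, 0.5, -0.9]
grip_width: 1.001
time_s: 47.3
eef_pos: [434.6, 134.5, 205.1]
tool_rot: [0.0, 1.0, -0.014, 0.001]
contact_force: [-0.1, 0.3, 0.8]
grip_width: 1.0
t 47.3 p [434.6 134.5 205.1] F [-0.1  0.3  0.8] w 1.0 j [ 0.22 -0.13  1.67 -0.    1.61  1.82]
heading -1.635901760925961 tilt 0.08950971630599781 yz 0.001
```

View pics/home.png

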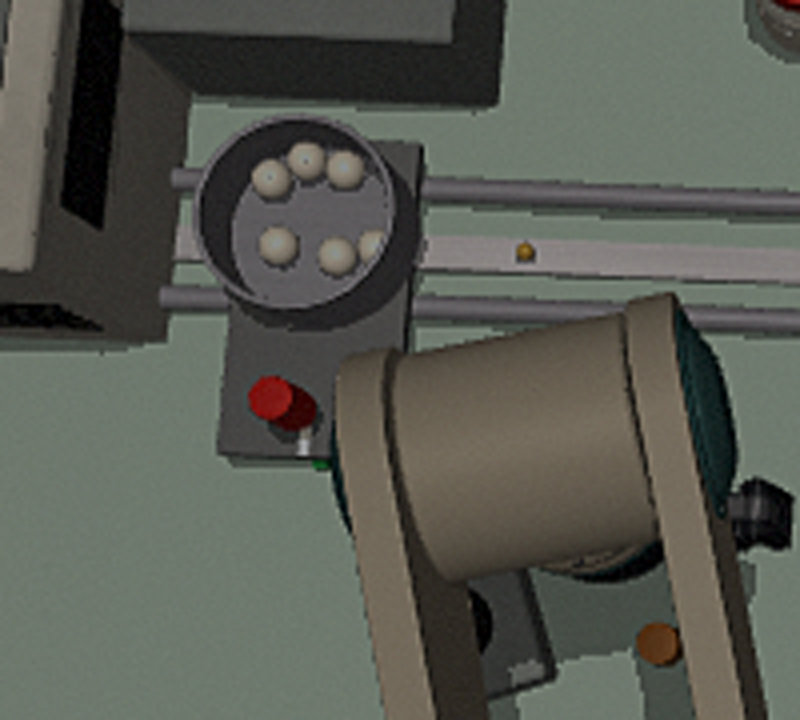

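View pics/sc5.png

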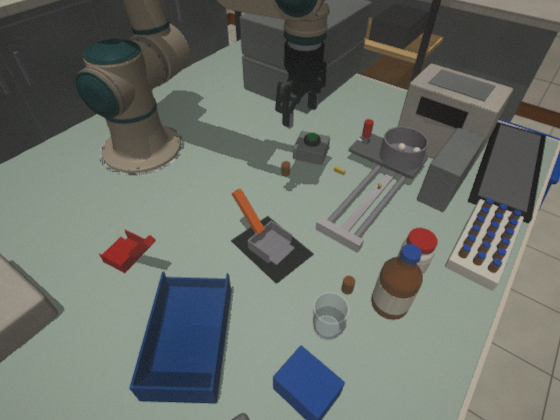

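```bash
python3 - <<'E'
from h import *
f=pickle.load(open("top4.pkl","rb"));g=pickle.load(open("scene0.pkl","rb"))
res=[]
for c,lo in((f,"top"),(g,"scene")):
    px=c["pixels"].astype(int);C=cloud(c)
    m=(px[...,1]>px[...,0]+25)&(px[...,1]>px[...,2]+20)&(abs(C[...,0]-394)<35)&(abs(C[...,1]-266)<35)
    v,u=np.nonzero(m);print(lo,m.sum(),u.mean(),v.mean(),u.min(),u.max(),v.min(),v.max(),np.median(C[m],0)); res.append((u.mean(),v.mean()))
for z in(46,50,54,58): print(z,unp(f,*res[0],plane=z),unp(g,*res[1],plane=z))
crop(f,110,225,180,290,8,"btn_t.png");crop(g,285,120,340,170,10,"btn_s.png")
E
```

```text
top 142 140.64084507042253 255.6267605633803 134 147 249 262 [392.972 263.801  60.029]
scene 75 312.1066666666667 135.86666666666667 307 317 132 140 [398.238 260.017  61.778]
46 [394.425 267.364  46.   ] [387.669 279.525  46.   ]
50 [394.173 266.392  50.   ] [390.411 274.691  50.   ]
54 [393.921 265.42   54.   ] [393.153 269.857  54.   ]
58 [393.669 264.449  58.   ] [395.895 265.023  58.   ]
```

View pics/btn_s.png

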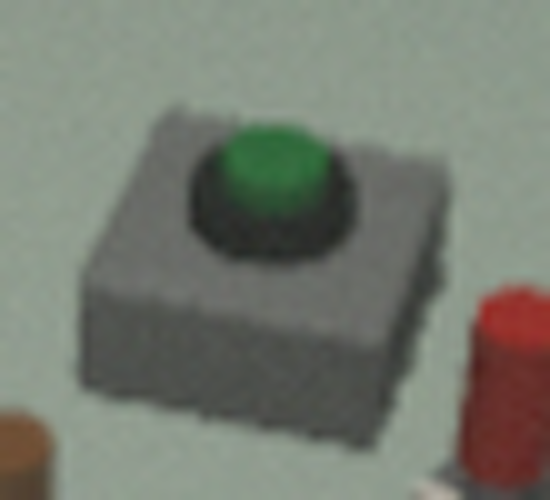

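```bash
python3 -m crank '[[[0,0,0,-6,-18,0,-1],[0,0,0,-10,-28,0,-1],[0,0,0,-10,-28,0,-1],[0,0,0,-10,-28,0,-1],[0,0,0,-6,-18,0,-1],[0,0,0,-2.2,-8.8,0,-1],[0,0,0,0,0,30,-1],[0,0,0,0,0,30,-1],[0,0,0,0,0,25,-1],[0,0,0,0,0,20,-1],[0,0,0,0,0,0,-1],[0,0,0,0,0,0,-1]]]'
python3 - <<'E'
from h import *
rep([394,264.5,82],-1.6,0)
g=grab_frame('scene');crop(g,270,60,350,180,5,'btn2.png')
E
```

```text
time_s: 48.6
eef_pos: [393.8, 264.7, 99.2]
tool_rot: [0.001, 1.0, -0.013, -0.0]
contact_force: [-0.6, -0.4, 0.1]
grip_width: -0.003
t 48.6 p [393.8 264.7  99.2] F [-0.6 -0.4  0.1] w -0.003 j [ 0.51  0.02  1.74 -0.    1.38  2.11]
heading -1.5447018414083828 tilt -0.02353121722121078 yz 0.001
shift [ 0.2  0.2 17.2]
rotvec [0.001 0.    0.001]
```

View pics/btn2.png

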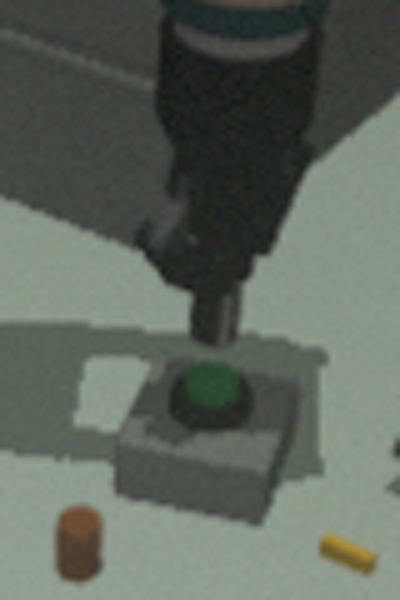

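```bash
python3 -m crank '[[[0,0,0,0,0,12,-1],[0,0,0,0,0,6,-1],[0,0,0,0,0,0,-1]]]'
python3 -m crank '[[[0,0,0,0,0,3,-1],[0,0,0,0,0,0,-1]]]'
python3 -m crank '[[[0,0,0,0,0,3,-1],[0,0,0,0,0,0,-1]]]'
python3 -m crank '[[[0,0,0,0,0,3,-1],[0,0,0,0,0,0,-1]]]'
python3 -m crank '[[[0,0,0,0,0,2,-1],[0,0,0,0,0,0,-1]]]'
```

```text
time_s: 48.95
eef_pos: [393.0, 264.2, 79.6]
tool_rot: [0.001, 1.0, -0.014, -0.001]
contact_force: [0.1, 0.3, 0.2]
grip_width: 0.002
time_s: 49.15
eef_pos: [393.7, 264.6, 77.8]
tool_rot: [0.001, 1.0, -0.014, -0.0]
contact_force: [-0.8, -0.5, 1.5]
grip_width: 0.002
time_s: 49.35
eef_pos: [393.9, 264.7, 74.9]
tool_rot: [0.0, 1.0, -0.014, 0.0]
contact_force: [-0.8, 0.1, 4.6]
grip_width: 0.004
time_s: 49.55
eef_pos: [394.0, 264.7, 72.9]
tool_rot: [0.0, 1.0, -0.014, 0.0]
contact_force: [-3.4, -1.5, 11.9]
grip_width: 0.003
time_s: 49.75
eef_pos: [394.1, 264.8, 72.7]
tool_rot: [0.0, 1.0, -0.014, 0.0]
contact_force: [-9.8, -5.7, 25.7]
grip_width: 0.0
```

```bash
python3 -m crank '[[[0,0,0,0,0,0,-1],[0,0,0,0,0,-8,-1],[0,0,0,0,0,-20,-1],[0,0,0,0,0,-30,-1],[0,0,0,0,0,-35,-1],[0,0,0,0,0,-35,-1],[0,0,0,-5,20,0,-1],[0,0,0,-5,35,0,-1],[0,0,0,-5,35,0,-1],[0,0,0,0,30,0,-1],[0,0,0,0,0,0,-1],[0,0,0,0,0,0,-1]]]'
python3 - <<'E'
from h import *
rep()
g=grab_frame('scene');cv2.imwrite('pics/fin_s.png',g['pixels'][:,:,::-1])
f=grab_frame('top');cv2.imwrite('pics/fin_t.png',f['pixels'][:,:,::-1]);crop(f,30,100,230,280,4,'fin_j.png')
px=f["pixels"].astype(int);C=cloud(f)
m=(px[...,1]>px[...,0]+25)&(px[...,1]>px[...,2]+20)&(abs(C[...,0]-394)<35)&(abs(C[...,1]-266)<35)
print(m.sum(),np.median(C[m],0))
E
```

```text
time_s: 50.95
eef_pos: [375.4, 144.9, 197.6]
tool_rot: [0.001, 1.0, -0.014, -0.0]
contact_force: [-0.4, 0.6, -0.1]
grip_width: -0.001
t 50.95 p [375.4 144.9 197.6] F [-0.4  0.6 -0.1] w -0.001 j [ 0.28 -0.29  1.81 -0.    1.62  1.88]
heading -1.6416877724306715 tilt -0.014392591579284944 yz 0.001
0 [nan nan nan]
  return _methods._mean(a, axis=axis, dtype=dtype,
  ret = um.true_divide(
```

View pics/fin_s.png

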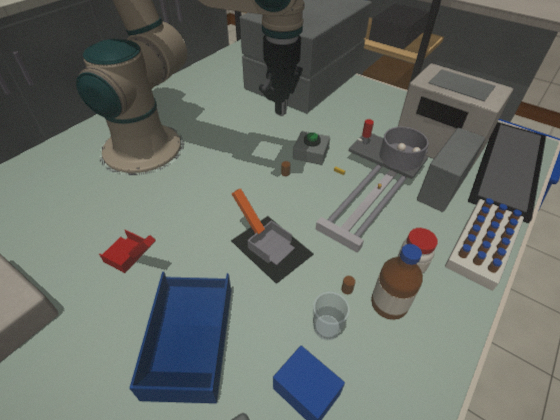

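View pics/fin_t.png

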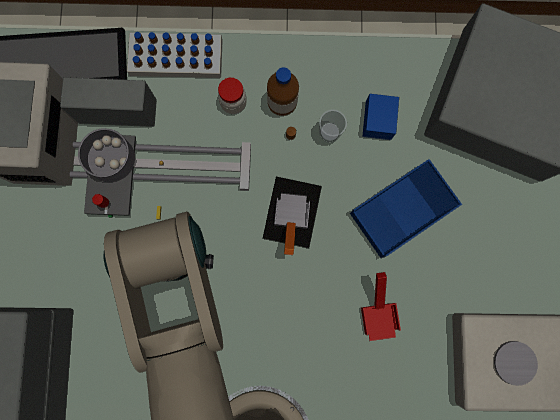

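View pics/fin_j.png

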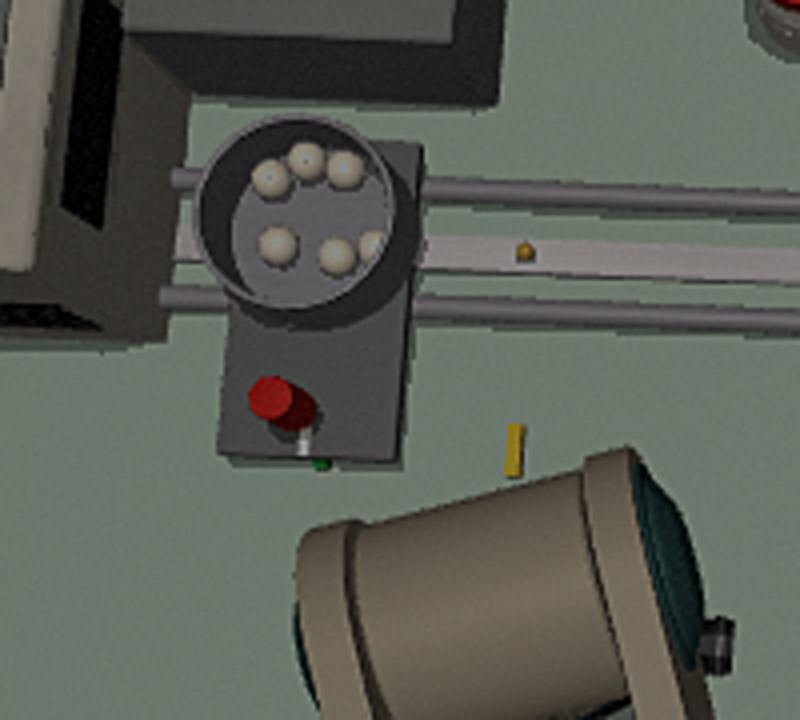

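```bash
python3 -c "
from h import *
print(bot.close_job())"
```

```text
the job is handed in; nothing more can be done
None
```

The job is done and handed in at about 51 s of the 210 s allowed. I slid the carriage to the yellow stop and scooped all six balls into the jar in two passes of three. Then I stood the scoop back on its mat, slid the carriage home to the green stop and pressed the start button.

**What the last checks showed**
- **Balls:** six lie in the jar and the tray is empty, in both camera views.
- **Scoop:** it stands upright on the black mat, seen after release and again in the last pictures.
- **Carriage:** its pointer lines up with the green tab. It met the hard stop at knob y of about 352.5 mm, with 14 N against it.
- **Button:** it bottomed after about 6 mm of travel, at about 26 N. It was pressed after the carriage was home and the scoop was back on its mat.
- **Other things on the bench:** none of them looks moved in the last pictures, and the robot ended clear of everything.

**What went wrong or disagreed**
- During the first scooping pass the lip pushed on the tray ramp with about 27 N, and the scoop turned roughly 3–4° in the grip. I measured this and corrected for it in the second pass and when setting the scoop down.
- The two cameras disagreed by about 2 mm.
- My final image check of the button's released height gave no reading because the arm hid it from the top camera. That the button went fully down rests on the force and travel readings only.

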